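# Load mortar bars into a racked caddy and slide it under the test frame

### The arm

A 6-joint arm with a two-finger parallel gripper is mounted at the origin on the work surface. World frame = base frame: x ahead of the robot, y to its left, z up, the work surface at z = 0. Lengths are in mm, angles in rad, forces in N, time in s.
With the tool pointing down it reaches from about 275 to 1000 mm from the base axis. Payload 8.4 kg.
Tool frame: the origin (TCP) lies between the finger pads; the fingertips stand r.nose_length ahead of it and the grasp point (between the pads) lies 8 mm behind it (r.nose_length is the distance from the TCP to the fingertips, in mm); y points along the fingers, x is the direction in which the jaws open and shut, and the axes are right-handed (so a half turn about y gives the same grasp; the last joint's range is limited). The gripper opens to 85 mm and grips with 20 to 120 N. Pads are 22 mm wide; open, the fingers measure 114 mm over their backs; the gripper's body (76 mm by 85 mm) begins 54 mm behind the grasp point. The pads swing forward as they close: fully open they stand 13 mm farther back than shut.
Start: joints at [-1.271, 0.353, 1.633, -0, 1.155, -0.002], TCP at [185.773, -596.755, 216.081] pointing down, gripper open.
Joint ranges: [-2.63, 2.63], [-0.92, 2.1], [0.06, 2.66], [-1.3, 4.44], [0, 2.69], [-3.02, 3.02]. Speed limits (rad/s): [2.22, 2.22, 2.79, 3.14, 3.14, 3.14].

### API

Orientations are given as [roll, pitch, yaw] about the fixed x, y, z axes, in that order (R = Rz(yaw) Ry(pitch) Rx(roll)).
In Python, from rig import r, cams, order gives the robot as it stands. The module is installed in compiled form; this text tells all that it offers.
- The arm moves only by the shell command python3 -m crank 'ROWS' [FORCE]. ROWS is JSON, a list of rows, each a list of 7 numbers: the turn, a rotation vector about the tool's x, y, z in degrees, then the shift along the tool's x, y, z in cm, then the opening, from -1 (shut) to 1 (fully open). A call has exactly 10 rows; each row shifts and turns the pose as measured when the row begins, along the tool's axes as they then stand; what a row does not reach is not made up. A row lasts 1/12 s, in which the tool goes at most 41.7 mm and 7.16 degrees, less where a joint would pass 70% of its speed; a pose out of reach is approached as far as the arm can. A call with a gripper value outside its range is refused whole. The fingers move at their own pace and stop on an object; FORCE is the grip in N (left out, the last holds). Time passes only in rows, so rows that do not move let the fingers close, or fill a call up. It gives the time, the measured TCP pose, the force and the opening at its end, in the units of the state.
- r.sense(): the state, without advancing time (a new reading comes with each control period).
- cams.grab_frame(name): name is "side" or "top"; returns the picture (480x640x3 uint8, blue, green, red); there is no depth.
- cams.camera_info(name): a dict with "intrinsics" (3x3 intrinsics, pixels), "view" (4x4, takes a point from world to camera coordinates). Camera axes: x right, y up, looking along -z (the intrinsics and any distortion apply to the point x, -y, -z); pixel columns grow to the right and rows downward; lengths in mm; the calibration is good to about 2 mm. A picture is of the moment at which its call begins. camera_info takes no time and is no camera call.
- order.sign_off(): hands the job in, once; it reports no verdict.
The state is a dict: "clock": time; "qpos": joint angles; "qvel": joint speeds; "joint_efforts": joint torques, N m; "eef_pos": TCP position; "tcp_rot": TCP orientation; "contact_force": force on the tool from outside, world axes, zero at the start; "wrist_torque": the same for the moment, N m; "opening": opening from 0.0 (shut) to 1.0 (fully open).
Only numpy, scipy, OpenCV 4.12 (cv2) and the standard library are available. Lean on these libraries where they do the work, as an engineer would, in place of code of your own. Each camera call takes 0.05 s, during which the arm holds its last target.

### The job

Tip the open metal caddy with the wooden handle forward out of its place in the packed rack row, pull it free and stand it on the bench in front of the green test frame. Tilt the bin of the grey cabinet out, lower every mortar bar that is in it, upright, into the caddy, one to a cell, and shut the bin again completely. Then push the loaded caddy along the bench between the steel guides, under the green crosshead, until it is fully home against the back stop; the four closed cases stay standing in the rack.

Things in the scene. Friction and masses are not known exactly. Their poses are not given: they have to be found in the camera images.
- rack: White open rack, 165 (x) x 290 (y), fixed; a packed row of five boxes stands in it along y, pitch 53, gaps 1 mm, box centres at x = 0. Origin: centre of its underside; rack floor at z = 10; open front towards -x. Rear stop 30 mm high 4 mm behind the boxes; end walls 90 mm high. Lip and keeper make a box tip out: towards -x about its bottom front edge by 0.2 to 0.35 rad, then lift at that tilt.
- rack_lip (a point): Middle of the front lip's top edge: lip at rack x -82.5 to -72.5, standing 24 mm above the rack floor, 6 mm in front of the boxes. Boxes cannot be slid over it.
- rack_keeper (a point): Middle of the keeper bar's lower front edge: rack x = +55.5, z = 125. The bar (30 x 12 section, along y) covers the last 11 mm of the boxes' tops, 20 mm above them, so no box lifts straight out.
- caddy: Loose open-topped steel caddy, 133 (x) x 52 (y) x 95 high, 0.36 kg empty, in one of the three inner places of the rack, x along the rack's x. Origin: centre of its underside. Floor 5 mm. Three cells along x centred at x = -44, +3, +44 mm, y = 0, each 37 (x) x 44 (y), 90 deep. Its wooden handle plate, x -25.5 to -15.5, 36 wide in y, rises between the first two cells to z = 170.
- caddy_handle (a point): Middle of the top edge of the caddy's handle (caddy x = -20.5, y = 0, z = 170 mm); grip 10 mm along the caddy's x or 36 mm along its y.
- case1: Closed grey plastic case with a flat grey lid and no handle, 133 x 52 x 95 high, 0.45 kg, loose in the rack row; origin: centre of its underside. Stays in the rack, standing.
- case2: Closed grey plastic case with a flat grey lid and no handle, 133 x 52 x 95 high, 0.45 kg, loose in the rack row; origin: centre of its underside. Stays in the rack, standing.
- case3: Closed grey plastic case with a flat grey lid and no handle, 133 x 52 x 95 high, 0.45 kg, loose in the rack row; origin: centre of its underside. Stays in the rack, standing.
- case4: Closed grey plastic case with a flat grey lid and no handle, 133 x 52 x 95 high, 0.45 kg, loose in the rack row; origin: centre of its underside. Stays in the rack, standing.
- cabinet: Grey cabinet, 150 (x) x 228 (y) x 192 high, fixed; origin: centre of its underside, open front at x = -75 facing -x, roof from x = -55 back, underside 180. Holds a tilt-out bin, front panel 148 high, pivoting about a line along y at cabinet x = -75, z = 12. In the shut bin bars stand at cabinet x = -15, y = -55, 0 or +55, underside z = 18, out of reach under the roof.
- bin (a joint): Tilt of the bin, rad: 0 shut, 0.58 fully out (a stop). Growing values swing its top towards the cabinet's -x. It stays at any angle; moving it takes about 3 to 8 N at the handle.
- bin_handle (a point): Middle of the bin's handle: a round steel bar of 12 mm diameter, 90 mm long along the cabinet's y, 40 mm in front of the outside of the bin's front panel (34 mm free gap), 140 mm above the pivot (shut: cabinet x = -115, z = 152 mm). Moves with the bin.
- bar1: Square mortar bar, 30 x 30 x 135 mm, 0.18 kg, standing in a socket of the tilt-out bin, 34 mm square, 42 deep, and leaning out with it; origin: centre of its lower end, z along its length. Free beside it: 37 mm to the front panel (about 28 when leaning), 25 mm to the next bar. With the bin out, grip its top across the bin's x and draw it out along its length. May be absent (None).
- bar2: Square mortar bar, 30 x 30 x 135 mm, 0.18 kg, standing in a socket of the tilt-out bin, 34 mm square, 42 deep, and leaning out with it; origin: centre of its lower end, z along its length. Free beside it: 37 mm to the front panel (about 28 when leaning), 25 mm to the next bar. With the bin out, grip its top across the bin's x and draw it out along its length. May be absent (None).
- bar3: Square mortar bar, 30 x 30 x 135 mm, 0.18 kg, standing in a socket of the tilt-out bin, 34 mm square, 42 deep, and leaning out with it; origin: centre of its lower end, z along its length. Free beside it: 37 mm to the front panel (about 28 when leaning), 25 mm to the next bar. With the bin out, grip its top across the bin's x and draw it out along its length. May be absent (None).
- frame: Green test frame, fixed. Origin: on the bench mid-lane; the caddy enters along +x. Guides 30 high, 66 apart, x -68 to +75, flared entry from x = -131 (98 apart). Back stop face at x = +66.5: a caddy fully home has its origin at x = y = 0. Crosshead over the lane from x = -25 to +60, underside at 200, motor on it up to 300. Bench in front is free (caddy's middle at x about -190).
There are look-alikes about, which are no part of the job. Leave any orange or red look-alike of the caddy alone.

How it is judged (in metres and radians):
On the way, in this order (a step that is already met when the one before it is completed fails the run):
1. the caddy is tipped forward in its place in the rack row (more than 0.12 rad) (angle between caddy's own z axis and vertical between 0.12 and 0.9 rad and x of caddy in the frame of rack between -0.06 and 0.05 m and z of caddy in the frame of rack below 0.05 m), for 0.1 s.
2. the caddy stands upright on the bench, clear of the rack (height (world z) of caddy below 0.008 m and angle between caddy's own z axis and vertical below 0.06 rad and contact force between caddy and rack below 0.1 N and linear speed of caddy below 0.03 m/s), for 0.2 s.
3. every bar stands in the caddy (x of bar1 in the frame of caddy between -0.066 and 0.066 m and y of bar1 in the frame of caddy between -0.026 and 0.026 m and z of bar1 in the frame of caddy between -0.01 and 0.018 m and angle between each of bar1, bar2, bar3's own z axis and vertical below 0.3 rad and x of bar2 in the frame of caddy between -0.066 and 0.066 m and y of bar2 in the frame of caddy between -0.026 and 0.026 m and z of bar2 in the frame of caddy between -0.01 and 0.018 m and x of bar3 in the frame of caddy between -0.066 and 0.066 m and y of bar3 in the frame of caddy between -0.026 and 0.026 m and z of bar3 in the frame of caddy between -0.01 and 0.018 m), for 0.2 s.
4. the loaded caddy is home under the crosshead (x of caddy in the frame of frame between -0.01 and 0.01 m and y of caddy in the frame of frame between -0.01 and 0.01 m and angle between caddy's own z axis and vertical below 0.06 rad and height (world z) of caddy below 0.008 m), for 0.2 s.
At the end, for the whole second after the job is handed in: Caddy upright on the bench against the back stop (origin within 10 mm of the frame's in x and y), every bar standing in it (lower end under 18 mm up, lean under 0.3 rad), bin shut (below 0.05 rad), the four cases standing in the rack (tilt under 0.12 rad, within 30 mm of their line) (all of step 3 and all of step 4 and value of joint bin below 0.05 rad and angle between each of case1, case2, case3, case4's own z axis and vertical below 0.12 rad and x of case1 in the frame of rack between -0.03 and 0.03 m and y of case1 in the frame of rack between -0.13 and 0.13 m and z of each of case1, case2, case3, case4 in the frame of rack below 0.02 m and x of case2 in the frame of rack between -0.03 and 0.03 m and y of case2 in the frame of rack between -0.13 and 0.13 m and x of case3 in the frame of rack between -0.03 and 0.03 m and y of case3 in the frame of rack between -0.13 and 0.13 m and x of case4 in the frame of rack between -0.03 and 0.03 m and y of case4 in the frame of rack between -0.13 and 0.13 m and linear speed of caddy below 0.02 m/s); the robot touches nothing.
Of bar1, bar2, bar3 only 2 to 3 are there at a start; the rules pass over those that are not, and their reading is None.
At some moment in a run one of caddy may be knocked a few centimetres aside while the robot is not near it.
It also fails if it takes over 210 s, if anything falls off the work surface, if the arm or the gripper's body presses on something with over 40 N, if the wrist force passes 120 N, or if a joint passes its speed limit or range.

## Working session

There is one attempt and no reset: what is moved stays moved. The work goes in short steps, Python scripts to look and compute and a shell command to move; the robot and the scene stay as the last step left them, time stands still between calls to the robot, and variables do not carry over. Pictures are saved under pics/ and viewed, and the job is handed in when it is done.

```bash
ls; mkdir -p pics; python3 - <<'E'
from rig import r,cams,order
import cv2,json
print(r.sense()); print(r.nose_length)
for n in ("side","top"):
    f=cams.grab_frame(n); cv2.imwrite(f"pics/{n}0.png",f)
    i=cams.camera_info(n); print(n,i)
E
```

```text
pics
{'clock': 0.0, 'qpos': array([-1.27135740e+00,  3.53649537e-01,  1.63414950e+00,  1.51076544e-05,
        1.15515218e+00, -2.40264847e-03]), 'qvel': array([-0.00054982, -0.00084631, -0.0012155 ,  0.00095123,  0.00049902,
        0.00175593]), 'joint_efforts': array([-2.93972858e-03, -6.05258131e+01, -3.42070270e+01, -2.01999760e-04,
        9.50241432e-03,  2.65224941e-05]), 'eef_pos': array([ 185.65808785, -596.27527154,  215.35423344]), 'tcp_rot': array([-1.57077925e+00,  1.35852897e-03, -1.26896084e+00]), 'contact_force': array([-0.08058897,  0.14832594, -0.78125536]), 'wrist_torque': array([0.01288629, 0.07878097, 0.00186441]), 'opening': 1.0012469766689318}
11.0
side {'intrinsics': array([[615.32177874,   0.        , 326.0913878 ],
       [  0.        , 615.32177874, 243.64945241],
       [  0.        ,   0.        ,   1.        ]]), 'view': array([[ 2.76362599e-01, -9.60932971e-01,  1.52164002e-02,
        -2.98005217e+01],
       [ 5.68839668e-01,  1.76317965e-01,  8.03326464e-01,
        -3.93472034e+02],
       [-7.74625811e-01, -2.13353697e-01,  5.95344483e-01,
        -1.11944238e+03],
       [ 0.00000000e+00,  0.00000000e+00,  0.00000000e+00,
         1.00000000e+00]])}
top {'intrinsics': array([[469.60597131,   0.        , 321.95671109],
       [  0.        , 469.60597131, 239.05115848],
       [  0.        ,   0.        ,   1.        ]]), 'view': array([[ 1.58694758e-02, -9.99848449e-01,  7.15817938e-03,
         8.09310353e+01],
       [ 9.88173106e-01,  1.67753963e-02,  1.52422107e-01,
        -4.92960565e+02],
       [-1.52519088e-01,  4.65466141e-03,  9.88289564e-01,
        -1.25400339e+03],
       [ 0.00000000e+00,  0.00000000e+00,  0.00000000e+00,
         1.00000000e+00]])}
```

View pics/side0.png

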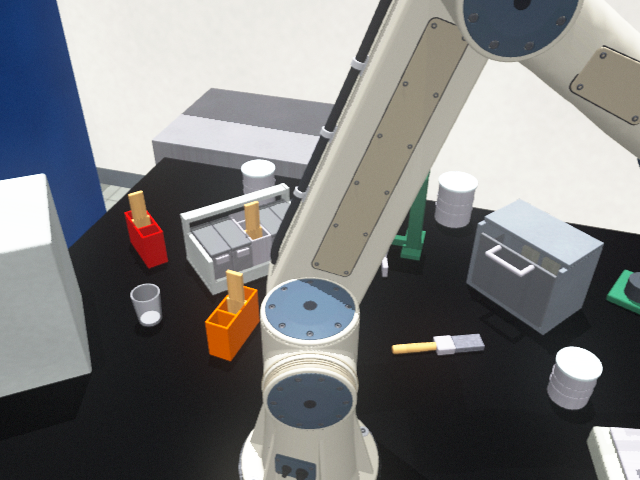

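View pics/top0.png

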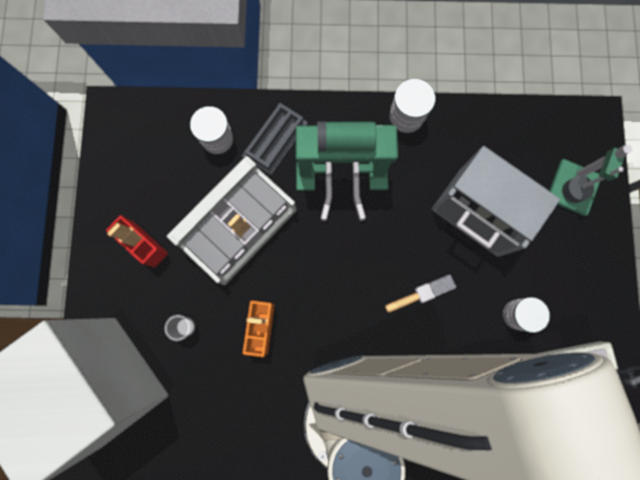

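```bash
cat > h.py <<'E'
from rig import r,cams,order
import cv2,numpy as np
def cam(n):
    i=cams.camera_info(n); return np.array(i['intrinsics']),np.array(i['view'])
def proj(n,p):
    K,V=cam(n); c=V[:3,:3]@np.array(p,float)+V[:3,3]; c=c*[1,-1,-1]
    q=K@c; return q[:2]/q[2]
def ray(n,u,v):
    K,V=cam(n); d=np.linalg.inv(K)@[u,v,1]; d=d*[1,-1,-1]
    R=V[:3,:3]; return -R.T@V[:3,3], R.T@d
def onz(n,u,v,z):
    o,d=ray(n,u,v); return o+d*(z-o[2])/d[2]
def tri(pt,ps):
    o1,d1=ray('top',*pt);o2,d2=ray('side',*ps)
    A=np.stack([d1,-d2],1); s=np.linalg.lstsq(A,o2-o1,rcond=None)[0]
    a=o1+s[0]*d1;b=o2+s[1]*d2
    return (a+b)/2,np.linalg.norm(a-b)
def crop(img,x,y,w,h,s,name):
    c=cv2.resize(img[y:y+h,x:x+w],None,fx=s,fy=s,interpolation=cv2.INTER_CUBIC); cv2.imwrite('pics/'+name,c)
E
python3 - <<'E'
from h import *
t=cv2.imread('pics/top0.png');s=cv2.imread('pics/side0.png')
crop(t,150,90,160,200,4-1,'a.png') if 0 else None
a=cv2.resize(t[140:300,150:310],None,fx=2.5,fy=3.75/1.5,interpolation=cv2.INTER_CUBIC)
b=cv2.resize(s[160:320,150:310],None,fx=2.5,fy=2.5,interpolation=cv2.INTER_CUBIC)
cv2.imwrite('pics/rack1.png',np.hstack([a,b]))
a=cv2.resize(t[130:290,420:580],None,fx=2.5,fy=2.5,interpolation=cv2.INTER_CUBIC)
b=cv2.resize(s[190:350,450:610],None,fx=2.5,fy=2.5,interpolation=cv2.INTER_CUBIC)
cv2.imwrite('pics/cab1.png',np.hstack([a,b]))
crop(t,280,100,130,130,4,'fr1.png')
E
```

```text
(no output)
```

View pics/rack1.png

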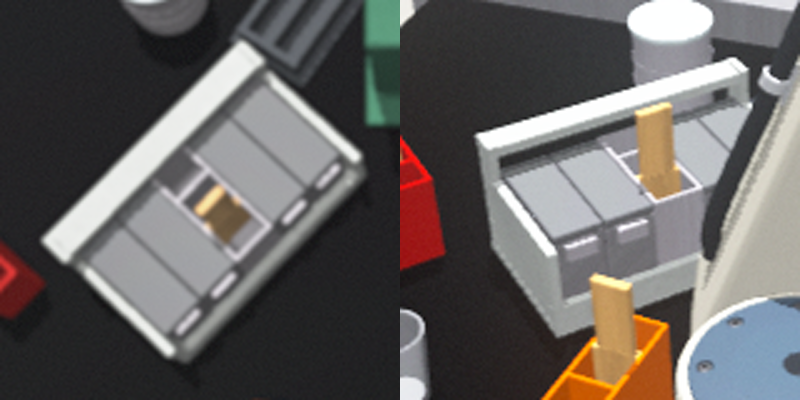

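View pics/cab1.png

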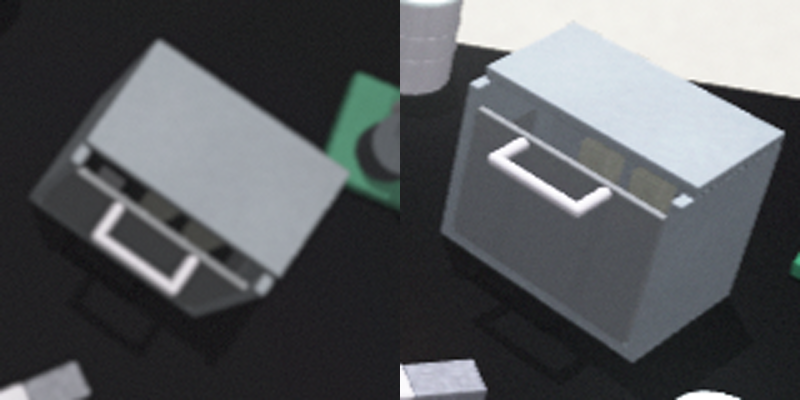

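View pics/fr1.png

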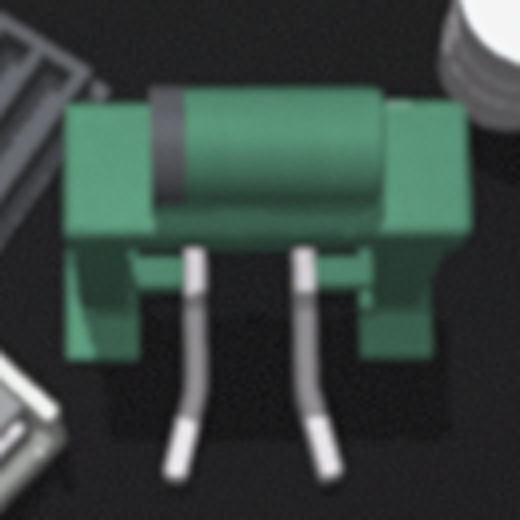

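```bash
python3 - <<'E'
from h import *
t=cv2.imread('pics/top0.png');s=cv2.imread('pics/side0.png')
T=lambda x,y:(150+x/2.5,140+y/2.5)
for n,p,z in [('kB1',(240,42),137),('kB2',(45,240),137),('kF1',(265,65),137),('kF2',(70,262),137),('lip1',(365,172),34),('lip2',(182,357),34)]:
    print(n,onz('top',*T(*p),z).round(1))
crop(t,205,185,60,60,10,'hd_t.png'); crop(s,225,190,60,80,7,'hd_s.png')
C=lambda x,y:(420+x/2.5,130+y/2.5)
for n,p,z in [('roofBL',(160,38),192),('roofFL',(92,145),192),('roofBR',(348,178),192),('roofFR',(280,277),192),('hnd1',(97,237),152),('hnd2',(176,293),152)]:
    print(n,onz('top',*C(*p),z).round(1))
F=lambda x,y:(280+x/4,100+y/4)
for n,p,z in [('gLback',(195,250),30),('gRback',(303,250),30),('gLfl',(186,415),30),('gRfl',(322,415),30),('gLtip',(175,472),30),('gRtip',(330,470),30),('xhFL',(63,233),200),('xhFR',(471,233),200)]:
    print(n,onz('top',*F(*p),z).round(1))
S=lambda x,y:(450+(x-400)/2.5,190+y/2.5)
print(tri(C(97,237),S(492,157)),tri(C(176,293),S(577,208)))
E
```

```text
kB1 [689.5 290.6 137. ]
kB2 [477.4 479.4 137. ]
kF1 [665.1 263.7 137. ]
kF2 [455.4 452.8 137. ]
lip1 [576.1 162.6  34. ]
lip2 [367.4 356.2  34. ]
roofBL [ 712.  -311.6  192. ]
roofFL [ 600.6 -240.4  192. ]
roofBR [ 571.7 -491.6  192. ]
roofFR [ 472.1 -419.4  192. ]
hnd1 [ 516.1 -254.8  152. ]
hnd2 [ 460.4 -332.4  152. ]
gLback [712.8  73.2  30. ]
gRback [714.2  -3.5  30. ]
gLfl [592.9  77.9  30. ]
gRfl [594.6 -17.4  30. ]
gLtip [552.1  84.9  30. ]
gRtip [555.4 -23.1  30. ]
xhFL [666.9 157.6 200. ]
xhFR [671.4 -94.1 200. ]
(array([ 515.43399119, -253.55639802,  155.12920886]), np.float64(0.4998019400856383)) (array([ 459.26252655, -328.95582409,  158.68871904]), np.float64(1.8423470540773703))
```

View pics/hd_t.png

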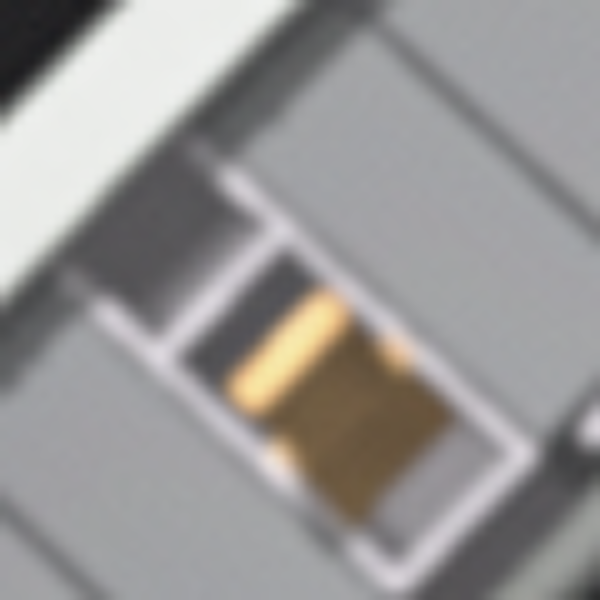

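View pics/hd_s.png

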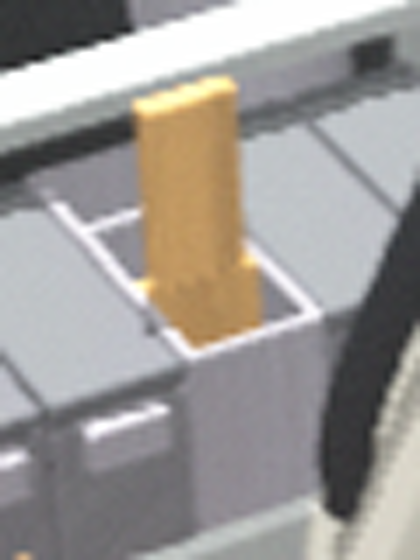

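```bash
cat >> h.py <<'E'
from scipy.spatial.transform import Rotation as Ro
def state():
    s=r.sense(); return np.array(s['eef_pos']),Ro.from_euler('xyz',s['tcp_rot']).as_matrix(),s
def orient(yaw,tz=0,tx=0):
    "tool down with yaw(deg), then tilt tz about tool z (deg), tx about tool x"
    return (Ro.from_euler('xyz',[-90,0,yaw],degrees=True)*Ro.from_euler('ZX',[tz,tx],degrees=True)).as_matrix()
def plan(p,R,N=10):
    from scipy.linalg import logm
    pc,Rc,s=state()
    T=np.eye(4);T[:3,:3]=Rc.T@R;T[:3,3]=Rc.T@(np.array(p,float)-pc)
    w=Ro.from_matrix(T[:3,:3]).as_rotvec();dist=np.linalg.norm(T[:3,3])
    L=np.real(logm(T))/N
    from scipy.linalg import expm
    E=expm(L)
    print('cur',pc.round(1),np.degrees(s['tcp_rot']).round(1),'op',round(s['opening'],3),'t',round(s['clock'],1),'F',np.array(s['contact_force']).round(1))
    print('tot turn deg',np.degrees(w).round(2),'shift cm',(T[:3,3]/10).round(2),'dist',round(dist,1))
    print('row/%d'%N,np.degrees(Ro.from_matrix(E[:3,:3]).as_rotvec()).round(2),(E[:3,3]/10).round(3), 'mag',np.linalg.norm(E[:3,3]).round(1),np.degrees(np.linalg.norm(w)/N).round(2))
E
python3 - <<'E'
from h import *
print('handle',tri((234,220.2),(251.7,203.3)))
print('handle onz170',onz('top',234,220.2,170),onz('side',251.7,203.3,170))
# caddy front rim corners
for p in [(258,230.5),(245,243.5)]: print(onz('top',*p,95))
yaw=np.radians(47.6); x=np.array([np.cos(yaw),np.sin(yaw)]); y=np.array([-x[1],x[0]])
kc=np.array([(665.1+455.4)/2,(263.7+452.8)/2]); print('rack from keeper',kc-55.5*x)
kb=np.array([(689.5+477.4)/2,(290.6+479.4)/2]); print(kb-85.5*x)
lc=np.array([(576.1+367.4)/2,(162.6+356.2)/2]); print('lip',lc+82.5*x)
E
```

```text
handle (array([512.96256677, 305.66828912, 179.93964825]), np.float64(1.4212272323975805))
handle onz170 [514.65326559 308.20072618 170.        ] [527.29835926 311.18010546 170.        ]
[502.59701451 257.90134888  95.        ]
[467.48045512 290.6503897   95.        ]
rack from keeper [522.82621749 317.2657286 ]
[525.79714586 321.86206838]
lip [527.37994698 320.3225656 ]
```

```bash
python3 - <<'E'
from h import *
plan([420,-30,300],orient(-10),20)
E
```

```text
cur [ 185.6 -596.3  215.4] [-90.    0.1 -72.7] op 1.004 t 0.1 F [1.  0.1 0.2]
tot turn deg [-4.000e-02 -6.271e+01 -6.000e-02] shift cm [-47.12  -8.4   39.21] dist 618.7
row/20 [-0.   -3.14 -0.  ] [-1.126 -0.422  3.02 ] mag 32.5 3.14
```

```bash
A='[[0,-3.14,0,-1.1,-0.42,3.0,1],[0,-3.14,0,-1.1,-0.42,3.0,1],[0,-3.14,0,-1.1,-0.42,3.0,1],[0,-3.14,0,-1.1,-0.42,3.0,1],[0,-3.14,0,-1.1,-0.42,3.0,1],[0,-3.14,0,-1.1,-0.42,3.0,1],[0,-3.14,0,-1.1,-0.42,3.0,1],[0,-3.14,0,-1.1,-0.42,3.0,1],[0,-3.14,0,-1.1,-0.42,3.0,1],[0,-3.14,0,-1.1,-0.42,3.0,1]]' >/dev/null; python3 -m crank '[[0,-3.1,0,-1.1,-0.4,3.0,1],[0,-3.1,0,-1.1,-0.4,3.0,1],[0,-3.1,0,-1.1,-0.4,3.0,1],[0,-3.1,0,-1.1,-0.4,3.0,1],[0,-3.1,0,-1.1,-0.4,3.0,1],[0,-3.1,0,-1.1,-0.4,3.0,1],[0,-3.1,0,-1.1,-0.4,3.0,1],[0,-3.1,0,-1.1,-0.4,3.0,1],[0,-3.1,0,-1.1,-0.4,3.0,1],[0,-3.1,0,-1.1,-0.4,3.0,1]]'; python3 - <<'E'
from h import *
plan([420,-30,300],orient(-10),10)
E
```

```text
clock: 0.93
eef_pos: [384.2, -341.3, 252.1]
tcp_rot: [-1.569, 0.008, -0.713]
contact_force: [0.8, 0.5, 0.6]
opening: 1.0
cur [ 384.2 -341.3  252.1] [-89.9   0.4 -40.8] op 1.0 t 0.9 F [0.8 0.5 0.6]
tot turn deg [ -0.19 -30.84  -0.4 ] shift cm [-17.68  -4.62  25.9 ] dist 317.0
row/10 [-0.02 -3.08 -0.04] [-1.107 -0.471  2.973] mag 32.1 3.08
```

```bash
python3 -m crank '[[0,-3.1,0,-1.1,-0.5,3.0,1],[0,-3.1,0,-1.1,-0.5,3.0,1],[0,-3.1,0,-1.1,-0.5,3.0,1],[0,-3.1,0,-1.1,-0.5,3.0,1],[0,-3.1,0,-1.1,-0.5,3.0,1],[0,-3.1,0,-1.1,-0.5,3.0,1],[0,-3.1,0,-1.1,-0.5,3.0,1],[0,-3.1,0,-1.1,-0.5,3.0,1],[0,-3.1,0,-1.1,-0.5,3.0,1],[0,-3.1,0,-1.1,-0.5,3.0,1]]'; python3 - <<'E'
from h import *
plan([514,307.5,230],orient(47.6),10)
cv2.imwrite('pics/top1.png',cams.grab_frame('top'));cv2.imwrite('pics/side1.png',cams.grab_frame('side'))
E
```

```text
clock: 1.77
eef_pos: [417.9, -12.0, 304.1]
tcp_rot: [-1.564, 0.008, -0.144]
contact_force: [1.8, 0.5, -0.8]
opening: 1.002
cur [417.9 -12.  304.1] [-89.6   0.5  -8.3] op 1.002 t 1.8 F [ 1.8  0.5 -0.8]
tot turn deg [ -0.59 -55.86  -0.24] shift cm [ 4.98  7.6  32.94] dist 341.7
row/10 [-0.06 -5.59 -0.02] [1.924 0.746 2.886] mag 35.5 5.59
```

View pics/side1.png

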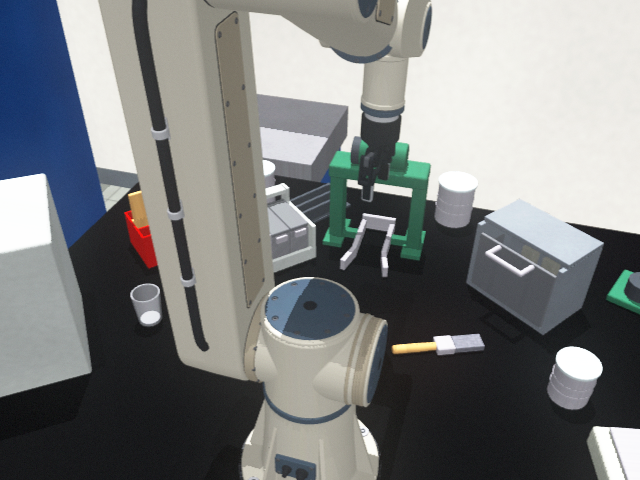

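View pics/top1.png

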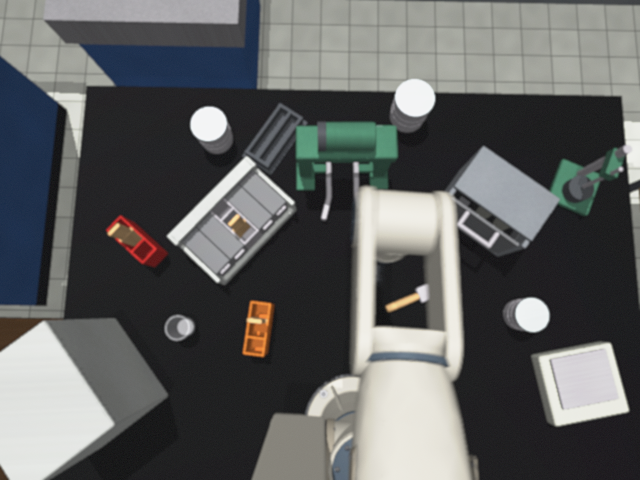

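```bash
python3 -m crank '[[0,-5.6,0,1.9,0.7,2.9,1],[0,-5.6,0,1.9,0.7,2.9,1],[0,-5.6,0,1.9,0.7,2.9,1],[0,-5.6,0,1.9,0.7,2.9,1],[0,-5.6,0,1.9,0.7,2.9,1],[0,-5.6,0,1.9,0.7,2.9,1],[0,-5.6,0,1.9,0.7,2.9,1],[0,-5.6,0,1.9,0.7,2.9,1],[0,-5.6,0,1.9,0.7,2.9,1],[0,-5.6,0,1.9,0.7,2.9,1]]'; python3 - <<'E'
from h import *
plan([514,307.5,215],orient(47.6),4)
f=cams.grab_frame('top')
cv2.imwrite('pics/side2.png',cams.grab_frame('side'))
crop(f,150,130,160,160,4,'t2.png')
E
```

```text
clock: 2.7
eef_pos: [512.3, 315.9, 231.3]
tcp_rot: [-1.568, -0.0, 0.867]
contact_force: [-0.5, 0.6, 0.5]
opening: 1.0
cur [512.3 315.9 231.3] [-89.8  -0.   49.7] op 1.0 t 2.7 F [-0.5  0.6  0.5]
tot turn deg [-0.18  2.1   0.02] shift cm [-0.53  1.63 -0.68] dist 18.4
row/4 [-0.05  0.53  0.01] [-0.131  0.407 -0.172] mag 4.6 0.53
```

View pics/side2.png

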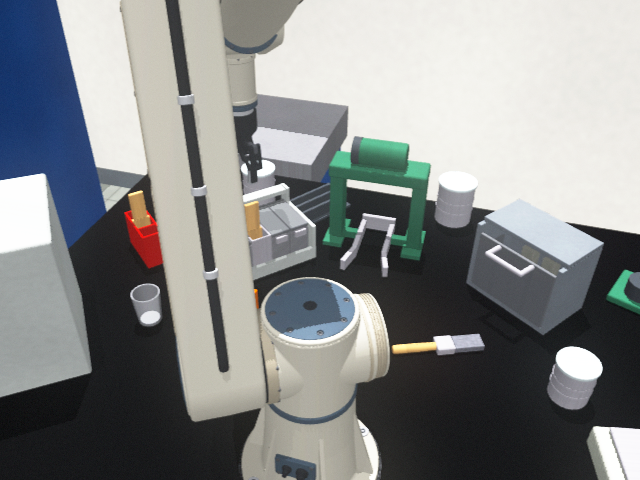

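```bash
python3 -m crank '[[0,0.5,0,-0.13,0.4,-0.17,1],[0,0.5,0,-0.13,0.4,-0.17,1],[0,0.5,0,-0.13,0.4,-0.17,1],[0,0.5,0,-0.13,0.4,-0.17,1],[0,0,0,0,1.2,0,1],[0,0,0,0,1.2,0,1],[0,0,0,0,1.2,0,1],[0,0,0,0,1.2,0,1],[0,0,0,0,1.2,0,1],[0,0,0,0,1.2,0,1]]' 60; python3 - <<'E'
from h import *
plan([514,307.5,143],orient(47.6),1)
f=cams.grab_frame('side'); crop(f,190,120,120,150,4,'s3.png')
E
```

```text
clock: 3.63
eef_pos: [514.6, 301.7, 134.6]
tcp_rot: [-1.568, 0.001, 0.819]
contact_force: [-0.0, 0.1, -0.3]
opening: 0.995
cur [514.6 301.7 134.6] [-89.8   0.   47. ] op 0.995 t 3.6 F [-0.   0.1 -0.3]
tot turn deg [-0.17 -0.65 -0.03] shift cm [ 0.38 -0.84  0.44] dist 10.2
row/1 [-0.17 -0.65 -0.03] [ 0.379 -0.838  0.441] mag 10.2 0.67
```

View pics/s3.png

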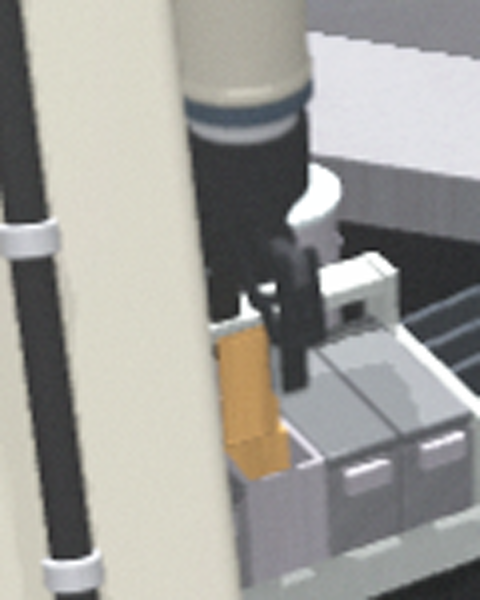

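```bash
python3 -m crank '[[0,-0.3,0,0.2,-0.4,0.2,1],[0,-0.3,0,0.2,-0.4,0.2,1],[0,0,0,0,0,0,1],[0,0,0,0,0,0,-1],[0,0,0,0,0,0,-1],[0,0,0,0,0,0,-1],[0,0,0,0,0,0,-1],[0,0,0,0,0,0,-1],[0,0,0,0,0,0,-1],[0,0,0,0,0,0,-1]]' 80; python3 - <<'E'
from h import *
plan([514,307.5,143],orient(47.6),1)
f=cams.grab_frame('side'); crop(f,190,120,120,150,4,'s4.png')
f=cams.grab_frame('top'); crop(f,150,130,160,160,4,'t4.png')
E
```

```text
clock: 4.52
eef_pos: [514.0, 306.6, 141.9]
tcp_rot: [-1.567, 0.002, 0.829]
contact_force: [0.1, 0.2, -3.9]
opening: 0.1
cur [514.  306.6 141.9] [-89.8   0.1  47.5] op 0.1 t 4.5 F [ 0.1  0.2 -3.9]
tot turn deg [-0.19 -0.07 -0.12] shift cm [ 0.07 -0.11  0.06] dist 1.4
row/1 [-0.19 -0.07 -0.12] [ 0.066 -0.111  0.056] mag 1.4 0.24
```

View pics/s4.png

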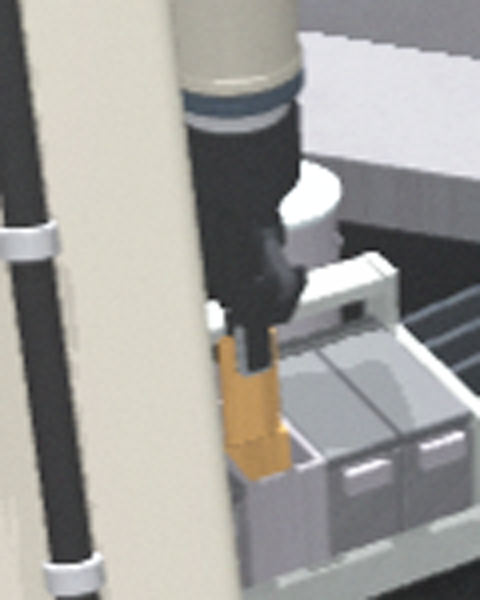

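View pics/t4.png

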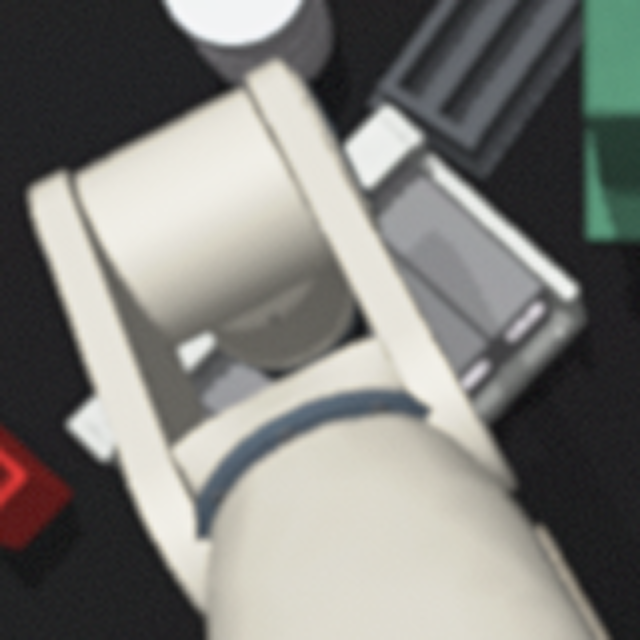

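```bash
python3 - <<'E'
from h import *
p,R,s=state()
piv=p+R@np.array([-46,132,0]); print('pivot',piv)
R2=R@Ro.from_euler('z',-15.5,degrees=True).as_matrix()
p2=piv-R2@np.array([-46,132,0]); print(p2)
plan(p2,R2,8)
plan(p2,orient(47.6,-15.5),8)
E
```

```text
pivot [482.1169189  272.55961706   9.83530725]
[488.8379205  279.18665348 149.30182841]
cur [513.8 306.4 141.7] [-89.8   0.2  47.5] op 0.097 t 4.6 F [ 0.1 -0.6 -0.4]
tot turn deg [  0.    0.  -15.5] shift cm [-3.69 -0.75  0.  ] dist 37.7
row/8 [-0.    0.   -1.94] [-0.449 -0.148  0.   ] mag 4.7 1.94
cur [513.8 306.4 141.7] [-89.8   0.2  47.5] op 0.097 t 4.6 F [ 0.1 -0.6 -0.4]
tot turn deg [ -0.19  -0.1  -15.65] shift cm [-3.69 -0.75  0.  ] dist 37.7
row/8 [-0.02 -0.01 -1.96] [-0.449 -0.149  0.   ] mag 4.7 1.96
```

```bash
python3 -m crank '[[0,0,-1.9,-0.45,-0.17,0,-1],[0,0,-1.9,-0.45,-0.17,0,-1],[0,0,-1.9,-0.45,-0.17,0,-1],[0,0,-1.9,-0.45,-0.16,0,-1],[0,0,-1.9,-0.45,-0.16,0,-1],[0,0,-1.9,-0.45,-0.15,0,-1],[0,0,-1.9,-0.45,-0.15,0,-1],[0,0,-1.9,-0.45,-0.15,0,-1],[0,0,0,0,0,0,-1],[0,0,0,0,0,0,-1]]'; python3 - <<'E'
from h import *
plan([488.8,279.2,149.3],orient(47.6,-15.5),1)
f=cams.grab_frame('side'); crop(f,190,120,120,150,4,'s5.png')
f=cams.grab_frame('top'); crop(f,150,130,160,160,4,'t5.png')
E
```

```text
clock: 5.45
eef_pos: [489.0, 279.0, 150.0]
tcp_rot: [-1.569, -0.277, 0.828]
contact_force: [1.5, 3.7, -4.3]
opening: 0.101
cur [489. 279. 150.] [-89.9 -15.8  47.4] op 0.101 t 5.5 F [ 1.5  3.7 -4.3]
tot turn deg [-0.07 -0.16  0.35] shift cm [-0.02  0.07  0.03] dist 0.7
row/1 [-0.07 -0.16  0.35] [-0.019  0.066  0.031] mag 0.7 0.39
```

View pics/s5.png

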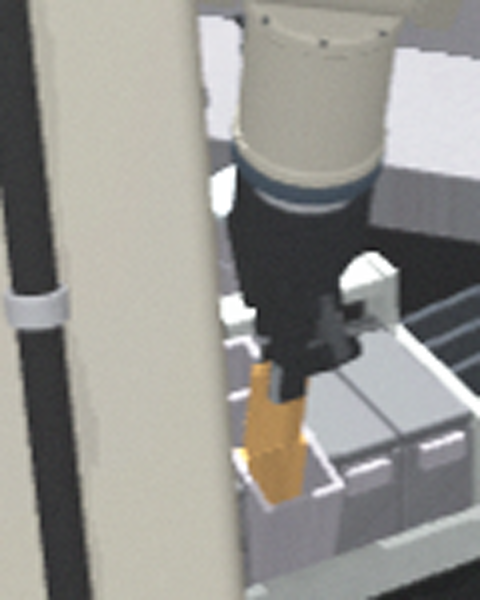

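View pics/t5.png

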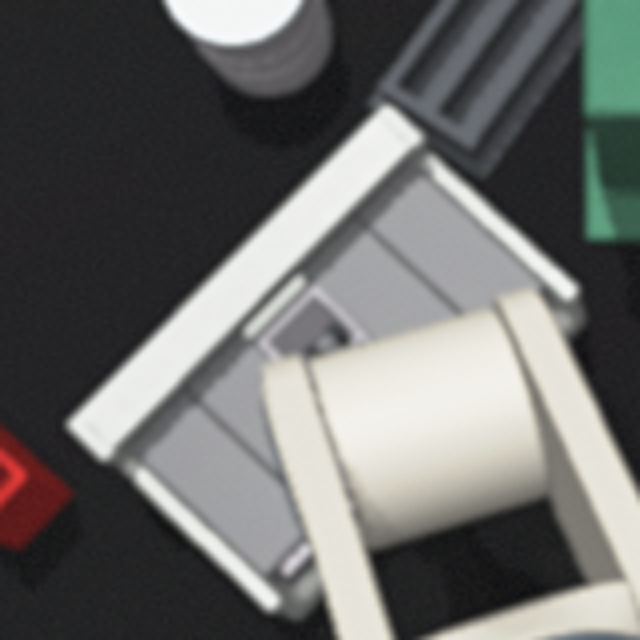

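```bash
python3 -m crank '[[0,0,0,0.14,-0.48,0,-1],[0,0,0,0.14,-0.48,0,-1],[0,0,0,0.14,-0.48,0,-1],[0,0,0,0.14,-0.48,0,-1],[0,0,0,0.14,-0.48,0,-1],[0,0,0,0.14,-0.48,0,-1],[0,0,0,0.14,-0.48,0,-1],[0,0,0,0.14,-0.48,0,-1],[0,0,0,0.14,-0.48,0,-1],[0,0,0,0.14,-0.48,0,-1]]'; python3 - <<'E'
from h import *
plan([489,279,200],orient(47.6,-15.5),1)
f=cams.grab_frame('side'); crop(f,190,120,120,150,4,'s6.png')
f=cams.grab_frame('top'); crop(f,150,130,160,160,4,'t6.png')
E
```

```text
clock: 6.38
eef_pos: [487.3, 278.6, 201.9]
tcp_rot: [-1.567, -0.264, 0.831]
contact_force: [-0.2, -1.0, -3.5]
opening: 0.1
cur [487.3 278.6 201.9] [-89.8 -15.1  47.6] op 0.1 t 6.4 F [-0.2 -1.  -3.5]
tot turn deg [-0.24 -0.01 -0.38] shift cm [ 0.09  0.22 -0.1 ] dist 2.6
row/1 [-0.24 -0.01 -0.38] [ 0.094  0.221 -0.097] mag 2.6 0.45
```

View pics/s6.png

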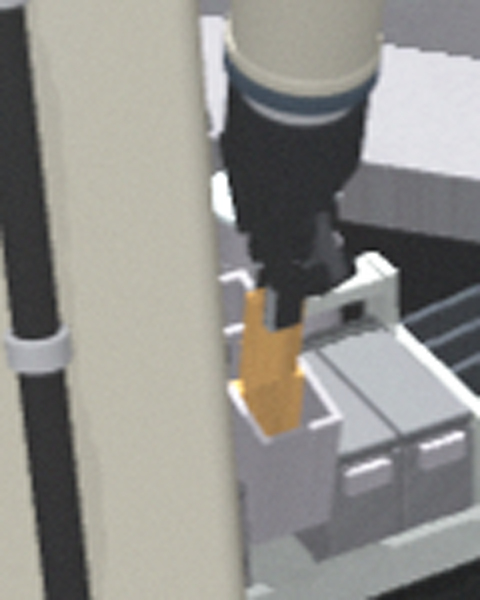

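View pics/t6.png

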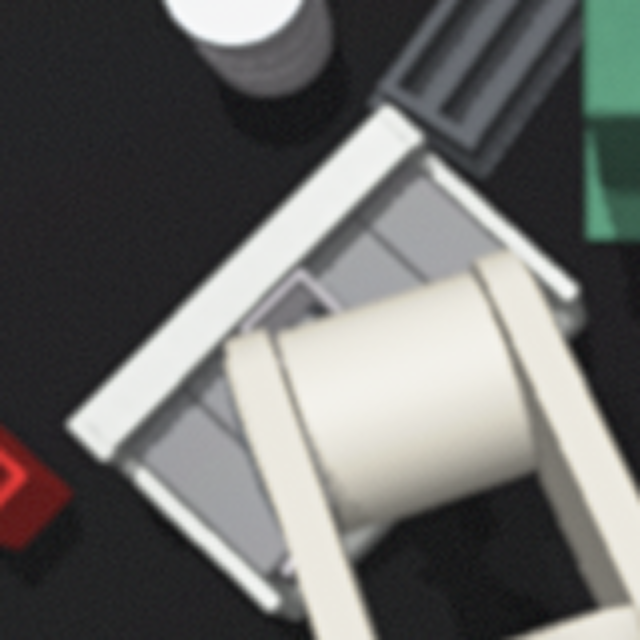

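```bash
python3 -m crank '[[0,0,0,-0.9,-0.25,0,-1],[0,0,0,-0.9,-0.3,0,-1],[0,0,0,-0.9,-0.3,0,-1],[0,0,0,-0.9,-0.3,0,-1],[0,0,0,-0.9,-0.3,0,-1],[0,0,0,0.3,-2,0,-1],[0,0,0,0.5,-2,0,-1],[0,0,0,0.5,-2,0,-1],[0,0,0,0.5,-2,0,-1],[0,0,0,0.5,-2,0,-1]]'; python3 - <<'E'
from h import *
for p in [(248,302),(272,302),(243,355),(268,355)]: print(onz('top',*p,95).round())
plan([480,35,290],orient(1,0),10)
E
```

```text
clock: 7.32
eef_pos: [441.4, 230.8, 303.1]
tcp_rot: [-1.561, -0.25, 0.828]
contact_force: [-0.1, 0.7, -3.3]
opening: 0.098
[316. 277.  95.]
[317. 215.  95.]
[183. 284.  95.]
[184. 221.  95.]
cur [441.4 230.8 303.1] [-89.4 -14.3  47.5] op 0.098 t 7.3 F [-0.1  0.7 -3.3]
tot turn deg [-6.33 46.28 13.33] shift cm [-11.78  -1.81 -16.06] dist 200.0
row/10 [-0.63  4.63  1.33] [-0.556  0.012 -1.981] mag 20.6 4.86
```

```bash
python3 -m crank '[[-0.6,4.6,1.3,-0.56,0,-2,-1],[-0.6,4.6,1.3,-0.56,0,-2,-1],[-0.6,4.6,1.3,-0.56,0,-2,-1],[-0.6,4.6,1.3,-0.56,0,-2,-1],[-0.6,4.6,1.3,-0.56,0,-2,-1],[-0.6,4.6,1.3,-0.56,0,-2,-1],[-0.6,4.6,1.3,-0.56,0,-2,-1],[-0.6,4.6,1.3,-0.56,0,-2,-1],[-0.6,4.6,1.3,-0.56,0,-2,-1],[-0.6,4.6,1.3,-0.56,0,-2,-1]]'; python3 - <<'E'
from h import *
plan([478,30,180],orient(1,0),8)
cv2.imwrite('pics/side7.png',cams.grab_frame('side'));cv2.imwrite('pics/top7.png',cams.grab_frame('top'))
E
```

```text
clock: 8.15
eef_pos: [473.4, 23.2, 295.8]
tcp_rot: [-1.561, -0.002, -0.01]
contact_force: [0.4, -1.2, -3.7]
opening: 0.099
cur [473.4  23.2 295.8] [-89.5  -0.1  -0.6] op 0.099 t 8.2 F [ 0.4 -1.2 -3.7]
tot turn deg [-0.54 -1.6   0.15] shift cm [ 0.43 11.59  0.58] dist 116.1
row/8 [-0.07 -0.2   0.02] [0.056 1.448 0.077] mag 14.5 0.21
```

View pics/side7.png

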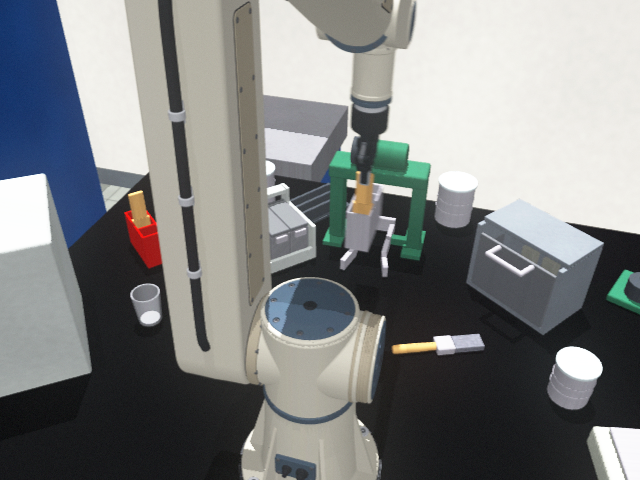

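View pics/top7.png

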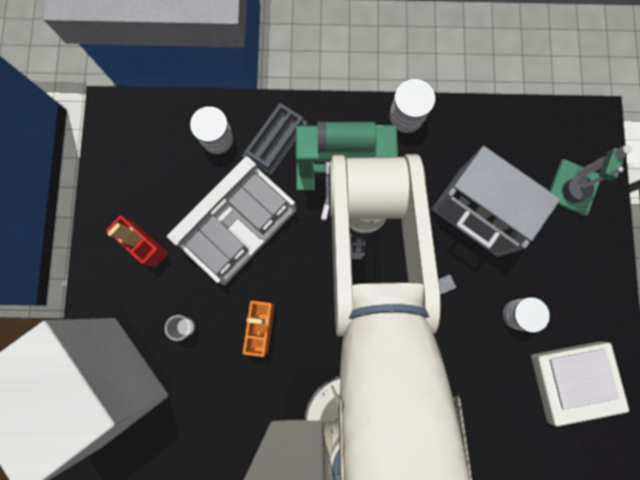

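```bash
python3 -m crank '[[-0.1,-0.2,0,0.06,1.5,0.08,-1],[-0.1,-0.2,0,0.06,1.5,0.08,-1],[-0.1,-0.2,0,0.06,1.5,0.08,-1],[-0.1,-0.2,0,0.06,1.5,0.08,-1],[-0.1,-0.2,0,0.06,1.5,0.08,-1],[-0.1,-0.2,0,0.06,1.5,0.08,-1],[-0.1,-0.2,0,0.06,1.5,0.08,-1],[0,-0.2,0,0.06,1,0.08,-1],[0,0,0,0,0.5,0,-1],[0,0,0,0,0,0,-1]]'; python3 - <<'E'
from h import *
plan([478,30,132],orient(1,0),10)
E
```

```text
clock: 9.08
eef_pos: [474.6, 31.2, 172.2]
tcp_rot: [-1.567, -0.011, 0.026]
contact_force: [-1.0, -0.2, -2.9]
opening: 0.1
cur [474.6  31.2 172.2] [-89.8  -0.6   1.5] op 0.1 t 9.1 F [-1.  -0.2 -2.9]
tot turn deg [-0.2   0.51  0.61] shift cm [ 0.29  4.03 -0.14] dist 40.4
row/10 [-0.02  0.05  0.06] [ 0.031  0.402 -0.013] mag 4.0 0.08
```

```bash
python3 -m crank '[[0,0,0.1,0,0.5,0,-1],[0,0,0.1,0,0.5,0,-1],[0,0,0.1,0,0.5,0,-1],[0,0,0.1,0,0.5,0,-1],[0,0,0.1,0,0.5,0,-1],[0,0,0.1,0,0.5,0,-1],[0,0,0,0,0.3,0,-1],[0,0,0,0,0.3,0,-1],[0,0,0,0,0.2,0,-1],[0,0,0,0,0,0,-1]]'; python3 - <<'E'
from h import *
plan([478,30,132],orient(1,0),10)
f=cams.grab_frame('side'); crop(f,310,150,120,150,4,'s8.png')
E
```

```text
clock: 9.92
eef_pos: [476.2, 31.7, 132.7]
tcp_rot: [-1.566, -0.003, 0.027]
contact_force: [-0.2, 0.2, -2.6]
opening: 0.096
cur [476.2  31.7 132.7] [-89.8  -0.2   1.6] op 0.096 t 9.9 F [-0.2  0.2 -2.6]
tot turn deg [-0.25  0.56  0.19] shift cm [ 0.18  0.07 -0.17] dist 2.6
row/10 [-0.03  0.06  0.02] [ 0.018  0.007 -0.017] mag 0.3 0.06
```

View pics/s8.png

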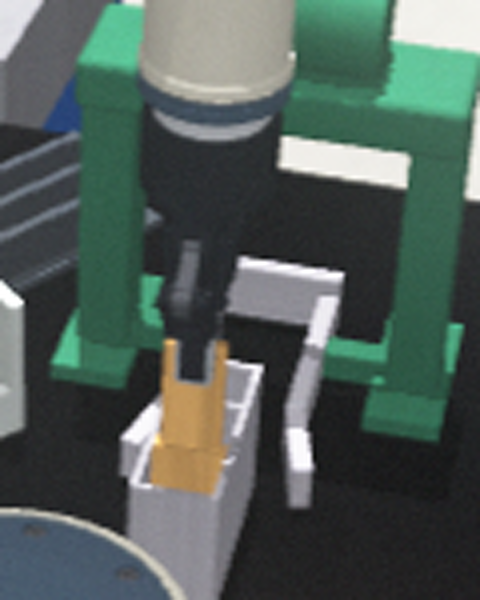

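```bash
python3 -m crank '[[0,0,0,0,0.1,0,-1],[0,0,0,0,0.1,0,-1],[0,0,0,0,0.1,0,-1],[0,0,0,0,0.1,0,-1],[0,0,0,0,0,0,-1],[0,0,0,0,0,0,-0.4],[0,0,0,0,0,0,-0.4],[0,0,0,0,0,0,-0.4],[0,0,0,0,0,0,-0.4],[0,0,0,0,0,0,-0.4]]'; python3 - <<'E'
from h import *
plan([478,30,210],orient(1,0),5)
f=cams.grab_frame('side'); crop(f,310,150,120,150,4,'s9.png')
E
```

```text
clock: 10.8
eef_pos: [479.0, 31.9, 133.3]
tcp_rot: [-1.566, -0.01, 0.027]
contact_force: [0.2, -0.1, 0.4]
opening: 0.302
cur [479.   31.9 133.3] [-89.7  -0.6   1.6] op 0.302 t 10.8 F [ 0.2 -0.1  0.4]
tot turn deg [-0.27  0.56  0.55] shift cm [-0.03 -7.67 -0.15] dist 76.7
row/5 [-0.05  0.11  0.11] [-0.013 -1.534 -0.033] mag 15.3 0.17
```

View pics/s9.png

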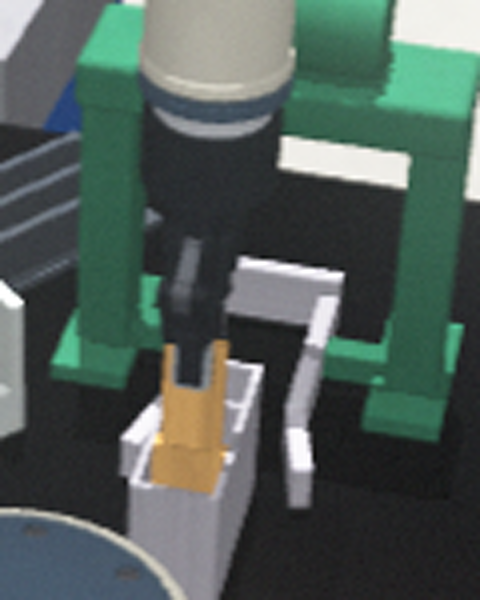

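```bash
python3 -m crank '[[0,0,0,0,-1.2,0,-0.3],[0,0,0,0,-1.7,0,-0.3],[0,0,0,0,-2,0,-0.3],[0,0,0,0,-2,0,-0.3],[0,0,0,0,-2,0,-0.3],[0,0,0,0,-2,0,-0.3],[0,0,0,0,-2,0,-0.3],[0,0,0,0,-2,0,-0.3],[0,0,0,0,-1,0,-0.3],[0,0,0,0,0,0,-0.3]]'; python3 - <<'E'
from h import *
t=cv2.imread('pics/top0.png');s=cv2.imread('pics/side0.png')
crop(t,450,205,60,50,10,'ch_t.png');crop(s,480,235,60,50,10,'ch_s.png')
plan([480,-240,270],orient(-36,0),10)
E
```

```text
clock: 11.68
eef_pos: [476.1, 31.0, 297.8]
tcp_rot: [-1.566, -0.005, 0.027]
contact_force: [0.7, 0.1, 0.2]
opening: 0.349
cur [476.1  31.  297.8] [-89.7  -0.3   1.6] op 0.349 t 11.7 F [0.7 0.1 0.2]
tot turn deg [-0.35 37.56  0.2 ] shift cm [ -0.36   2.66 -27.12] dist 272.5
row/10 [-0.03  3.76  0.02] [ 0.768  0.273 -2.651] mag 27.7 3.76
```

View pics/ch_t.png

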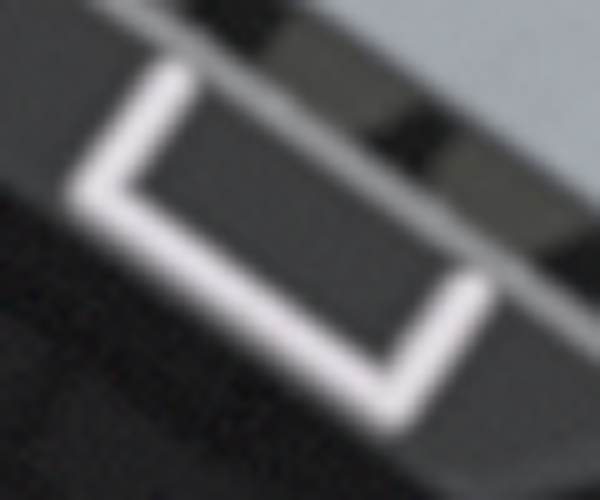

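View pics/ch_s.png

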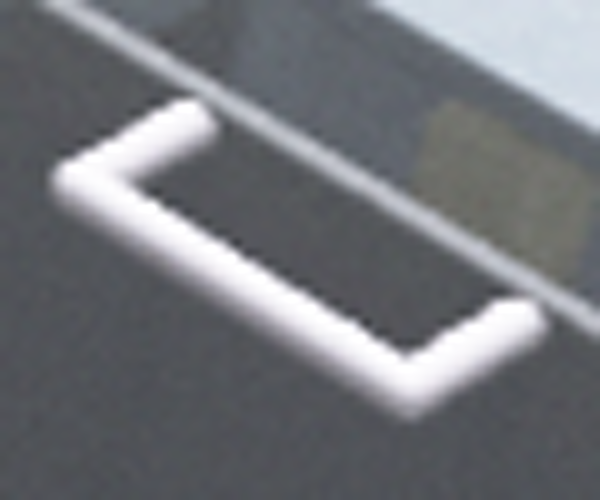

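```bash
python3 - <<'E'
from h import *
a,ea=tri((459.5,224),(488,253.5));b,eb=tri((489.8,245),(521,273.5));print(a,ea,b,eb,(a+b)/2,np.degrees(np.arctan2(*(a-b)[[1,0]]))-90,np.linalg.norm(a-b))
a=onz('top',459.5,224,152);b=onz('top',489.8,245,152);print(a,b,(a+b)/2,np.degrees(np.arctan2(*(a-b)[[1,0]]))-90)
# panel-top edge: bin panel height top z=160
a=onz('top',459.5,205,160);b=onz('top',510,240.5,160);print(np.degrees(np.arctan2(*(a-b)[[1,0]]))-90)
plan([480,-255,270],orient(-36,0),10)
E
```

```text
[ 518.17175068 -256.47212321  151.79836   ] 0.33296027366108044 [ 465.66139522 -330.02862222  153.03905847] 1.303145084120798 [ 491.91657295 -293.25037271  152.41870924] -35.52220085399658 90.38492855202152
[ 518.17326254 -256.5820604   152.        ] [ 465.9552353  -331.09430033  152.        ] [ 492.06424892 -293.83818037  152.        ] -35.022693860403926
-35.58982450298386
cur [476.1  31.  297.8] [-89.7  -0.3   1.6] op 0.349 t 11.7 F [0.7 0.1 0.2]
tot turn deg [-0.35 37.56  0.2 ] shift cm [ -0.4    2.65 -28.61] dist 287.4
row/10 [-0.03  3.76  0.02] [ 0.808  0.273 -2.798] mag 29.3 3.76
```

```bash
python3 -m crank '[[0,3.7,0,0.8,0.3,-2.85,-0.15],[0,3.7,0,0.8,0.3,-2.85,-0.15],[0,3.7,0,0.8,0.3,-2.85,-0.15],[0,3.7,0,0.8,0.3,-2.85,-0.15],[0,3.7,0,0.8,0.3,-2.85,-0.15],[0,3.7,0,0.8,0.3,-2.85,-0.15],[0,3.7,0,0.8,0.3,-2.85,-0.15],[0,3.7,0,0.8,0.3,-2.85,-0.15],[0,3.7,0,0.8,0.3,-2.85,-0.15],[0,3.7,0,0.8,0.3,-2.85,-0.15]]' 30; python3 - <<'E'
from h import *
plan([492,-293.5,215],orient(-35.4,0),6)
E
```

```text
clock: 12.52
eef_pos: [475.5, -265.8, 253.5]
tcp_rot: [-1.563, 0.007, -0.638]
contact_force: [0.8, 0.6, 0.2]
opening: 0.427
cur [ 475.5 -265.8  253.5] [-89.5   0.4 -36.5] op 0.427 t 12.5 F [0.8 0.6 0.2]
tot turn deg [-0.45 -1.15 -0.41] shift cm [ 3.    3.82 -1.28] dist 50.2
row/6 [-0.08 -0.19 -0.07] [ 0.496  0.639 -0.215] mag 8.4 0.22
```

```bash
python3 -m crank '[[0,-0.2,0,0.5,0.6,-0.2,-0.15],[0,-0.2,0,0.5,0.6,-0.2,-0.15],[0,-0.2,-0.1,0.5,0.6,-0.2,-0.15],[-0.1,-0.2,-0.1,0.5,0.6,-0.2,-0.15],[-0.1,-0.2,-0.1,0.5,0.6,-0.2,-0.15],[-0.1,-0.2,-0.1,0.5,0.6,-0.2,-0.15],[0,0,0,0,0,0,-0.15],[0,0,0,0,0,0,-0.15],[0,0,0,0,0,0,-0.15],[0,0,0,0,0,0,-0.15]]'; python3 - <<'E'
from h import *
plan([492,-293.5,215],orient(-35.4,0),1)
plan([492,-293.5,144],orient(-35.4,0),10)
f=cams.grab_frame('side'); crop(f,440,130,150,150,4,'s10.png')
f=cams.grab_frame('top'); crop(f,420,130,150,150,4,'t10.png')
E
```

```text
clock: 13.35
eef_pos: [491.9, -294.4, 207.1]
tcp_rot: [-1.57, 0.008, -0.615]
contact_force: [0.9, -0.3, 0.5]
opening: 0.426
cur [ 491.9 -294.4  207.1] [-89.9   0.5 -35.3] op 0.426 t 13.3 F [ 0.9 -0.3  0.5]
tot turn deg [-0.07  0.15 -0.46] shift cm [-0.05 -0.79  0.08] dist 8.0
row/1 [-0.07  0.15 -0.46] [-0.047 -0.793  0.085] mag 8.0 0.48
cur [ 491.9 -294.4  207.1] [-89.9   0.5 -35.3] op 0.426 t 13.3 F [ 0.9 -0.3  0.5]
tot turn deg [-0.07  0.15 -0.46] shift cm [0.01 6.31 0.08] dist 63.1
row/10 [-0.01  0.01 -0.05] [-0.001  0.631  0.008] mag 6.3 0.05
```

View pics/s10.png

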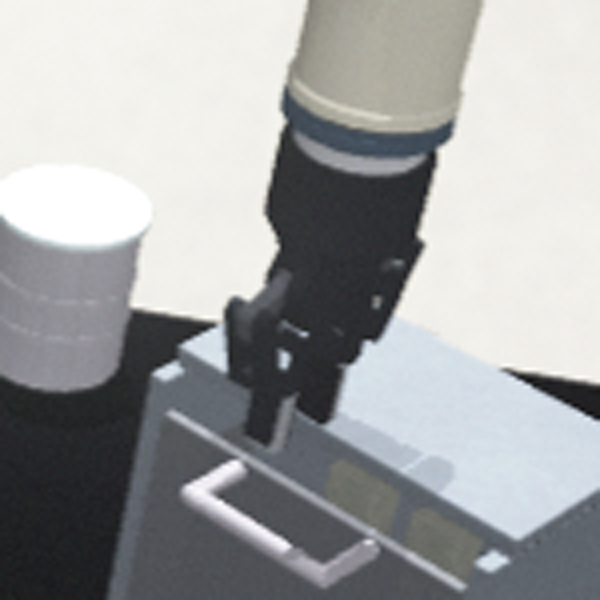

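View pics/t10.png

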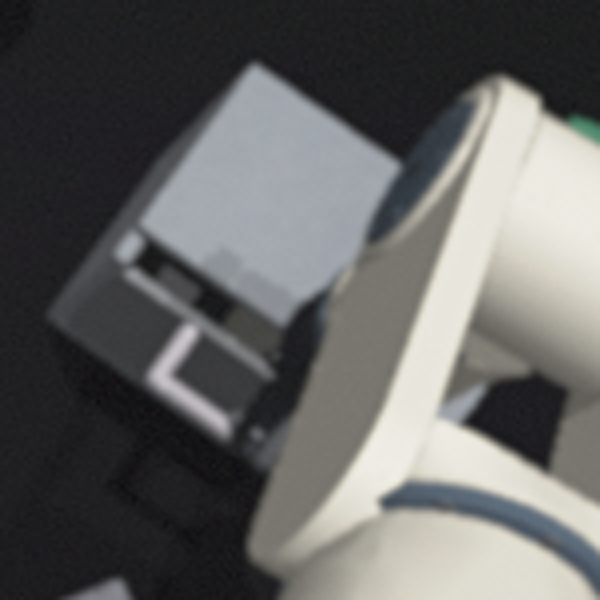

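```bash
python3 -m crank '[[0,0,-0.1,0,0.65,0,-0.15],[0,0,-0.1,0,0.65,0.05,-0.15],[0,0,-0.1,0,0.65,0,-0.15],[0,0,-0.1,0,0.65,0.05,-0.15],[0,0,0,0,0.65,0,-0.15],[0,0,0,0,0.65,0,-0.15],[0,0,0,0,0.65,0,-0.15],[0,0,0,0,0.65,0,-0.15],[0,0,0,0,0.5,0,-0.15],[0,0,0,0,0,0,-0.15]]'; python3 - <<'E'
from h import *
plan([492,-293.5,144],orient(-35.4,0),1)
f=cams.grab_frame('side'); crop(f,440,130,150,150,4,'s11.png')
E
```

```text
clock: 14.28
eef_pos: [491.8, -293.2, 144.1]
tcp_rot: [-1.57, -0.0, -0.616]
contact_force: [-0.2, 1.2, 0.5]
opening: 0.423
cur [ 491.8 -293.2  144.1] [-89.9  -0.  -35.3] op 0.423 t 14.3 F [-0.2  1.2  0.5]
tot turn deg [-0.07  0.13  0.01] shift cm [ 0.03  0.01 -0.02] dist 0.4
row/1 [-0.07  0.13  0.01] [ 0.031  0.01  -0.016] mag 0.4 0.14
```

View pics/s11.png

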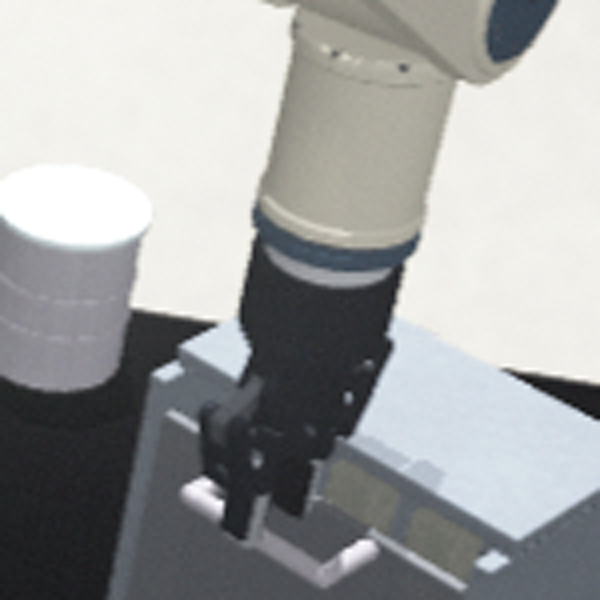

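```bash
python3 -m crank '[[0,0,0,0,0,0,-1],[0,0,0,0,0,0,-1],[0,0,0,0,0,0,-1],[0,0,0,0,0,0,-1],[0,0,0,0,0,0,-1],[0,0,0,0,0,0,-1],[0,0,0,0,0,0,-1],[0,0,0,0,0,0,-1],[0,0,0,0,0,0,-1],[0,0,0,0,0,0,-1]]' 30; python3 - <<'E'
from h import *
p,R,s=state()
piv=p+R@np.array([40,132,0]); print('pivot',piv)
for N in (18,):
    R2=R@Ro.from_euler('z',-33.2,degrees=True).as_matrix()
    p2=piv-R2@np.array([40,132,0]); print(p2)
    plan(p2,R2,N)
E
```

```text
clock: 15.17
eef_pos: [493.2, -294.0, 146.5]
tcp_rot: [-1.569, -0.004, -0.616]
contact_force: [-0.3, 0.3, -0.3]
opening: -0.0
pivot [ 526.41111842 -317.2708936    14.64263413]
[ 439.72562624 -256.10944403  102.78401222]
cur [ 493.2 -294.   146.5] [-89.9  -0.2 -35.3] op -0.0 t 15.2 F [-0.3  0.3 -0.3]
tot turn deg [  0.   -0.  -33.2] shift cm [-6.57  4.34 -0.  ] dist 78.8
row/18 [ 0.   -0.   -1.84] [-0.423  0.136 -0.   ] mag 4.4 1.84
```

```bash
python3 - <<'E'
from h import *
f=cams.grab_frame('side'); crop(f,470,200,90,90,6,'s12.png')
E
```

```text
(no output)
```

View pics/s12.png

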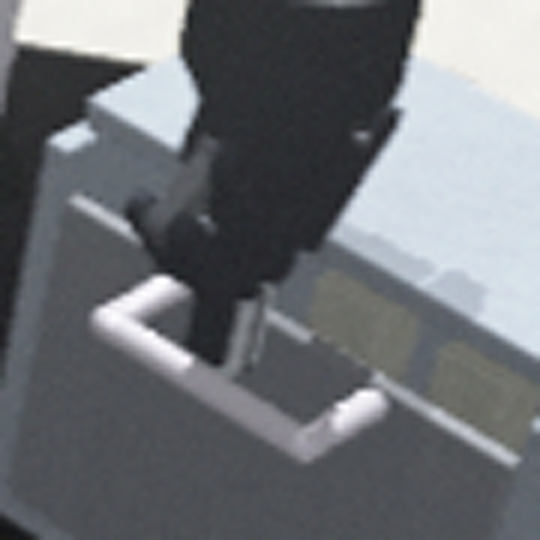

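```bash
python3 - <<'E'
from h import *
for z in (160,150,146.5,135.5,130): print(z,((proj('side',[493.2,-294,z])-[470,200])*6).round(), ((proj('top',[493.2,-294,z]))).round(1))
print((proj('side',[492,-293.5,152])-[470,200])*6)
print(proj('top',[492,-293.5,152]))
f=cams.grab_frame('top'); crop(f,430,190,100,80,7,'t12.png')
E
```

```text
160 [212. 361.] [475.7 233.5]
150 [207. 383.] [474.4 234.2]
146.5 [205. 390.] [473.9 234.4]
135.5 [200. 414.] [472.5 235.1]
130 [197. 425.] [471.8 235.4]
[206.54263558 380.39010358]
[474.46762957 234.48907591]
```

View pics/t12.png

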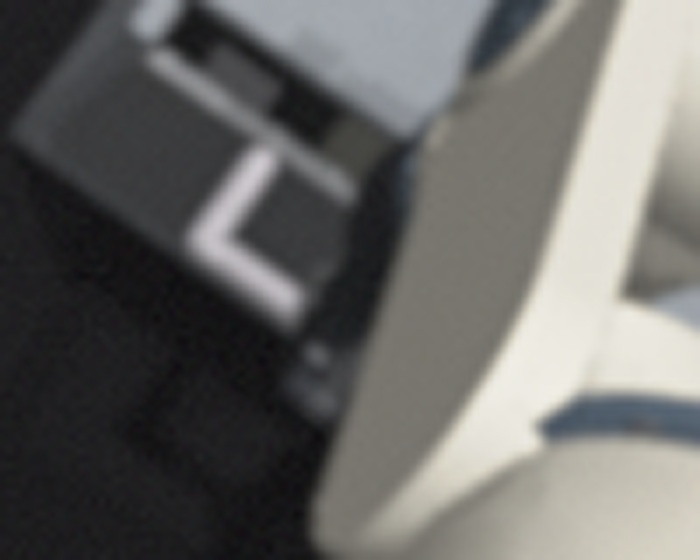

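```bash
python3 -m crank '[[0,0,0,0,-1,0,-1],[0,0,0,0,-1,0,-1],[0,0,0,0,-1,0,-1],[0,0,0,0,-1,0,-1],[0,0,0,0,-1,0,-1],[0,0,0,0,-1,0,-1],[0,0,0,0,-1,0,-1],[0,0,0,0,0,0,-1],[0,0,0,0,0,0,-1],[0,0,0,0,0,0,-1]]' 30; python3 - <<'E'
from h import *
p,R,s=state();print(p,s['opening'])
f=cams.grab_frame('side')
x0,y0=470,170
g=cv2.resize(f[y0:y0+90,x0:x0+90],None,fx=6,fy=6,interpolation=cv2.INTER_CUBIC)
for d,c in ((-20,(255,0,0)),(0,(0,0,255)),(11,(0,255,0))):
    q=(proj('side',p+R@[0,d,0])-[x0,y0])*6; print(d,q); cv2.circle(g,tuple(int(v) for v in q),4,c,-1)
cv2.imwrite('pics/s13.png',g)
E
```

```text
clock: 16.1
eef_pos: [493.9, -294.6, 227.1]
tcp_rot: [-1.569, -0.008, -0.616]
contact_force: [1.0, 0.7, 0.5]
opening: 0.001
[ 493.88840621 -294.56192859  227.0567066 ] 0.0011376810567954123
-20 [260.70770173 344.9556266 ]
0 [249.7943685  391.11735624]
11 [243.87731246 416.14559789]
```

View pics/s13.png

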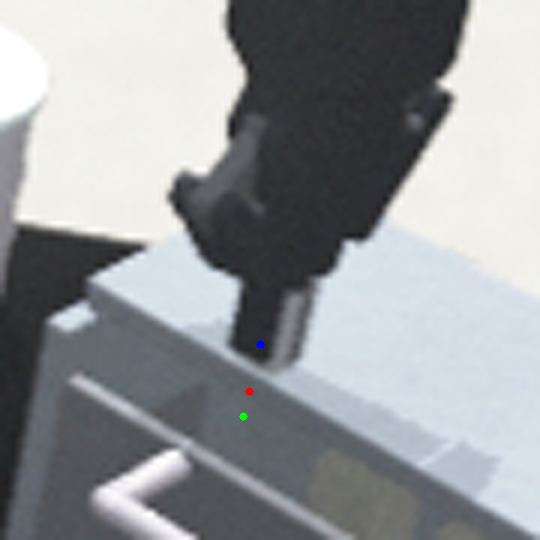

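```bash
python3 -m crank '[[0,0,0,0,0,0,-0.15],[0,0,0,0,0,0,-0.15],[0,0,0,-0.1,1.3,0.05,-0.15],[0,0,0,-0.1,1.3,0.05,-0.15],[0,0,0.2,0,1.3,0,-0.15],[0,0,0.2,0,1.3,0,-0.15],[0,0,0,0,1.3,0,-0.15],[0,0,0,0,1.3,0,-0.15],[0,0,0,0,1.2,0,-0.15],[0,0,0,0,0.5,0,-0.15]]' 30; python3 - <<'E'
from h import *
plan([492,-293.5,126],orient(-35.4,0),2)
f=cams.grab_frame('side')
crop(f,470,200,90,90,6,'s14.png')
E
```

```text
clock: 16.98
eef_pos: [491.7, -291.8, 122.5]
tcp_rot: [-1.569, 0.005, -0.616]
contact_force: [-0.4, 0.4, 0.3]
opening: 0.426
cur [ 491.7 -291.8  122.5] [-89.9   0.3 -35.3] op 0.426 t 17.0 F [-0.4  0.4  0.3]
tot turn deg [-0.08  0.12 -0.29] shift cm [ 0.13 -0.35 -0.12] dist 3.9
row/2 [-0.04  0.06 -0.14] [ 0.063 -0.175 -0.061] mag 2.0 0.16
```

View pics/s14.png

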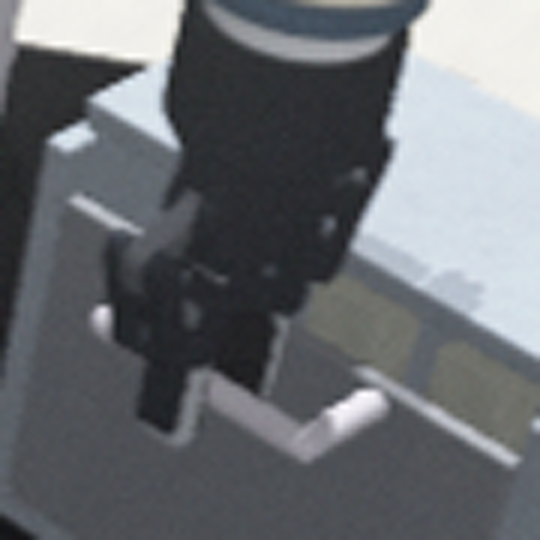

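Now the front finger is clearly in front of the bar (tip at crop 175,435) and the rear one behind it. Close.

```bash
python3 -m crank '[[0,0,0,0.06,-0.2,-0.05,-0.15],[0,0,0,0,0,0,-1],[0,0,0,0,0,0,-1],[0,0,0,0,0,0,-1],[0,0,0,0,0,0,-1],[0,0,0,0,0,0,-1],[0,0,0,0,0,0,-1],[0,0,0,0,0,0,-1],[0,0,0,0,0,0,-1],[0,0,0,0,0,0,-1]]' 30; python3 - <<'E'
from h import *
p,R,s=state()
# pivot from TCP: handle axis pivot-rel (-40,140); TCP below handle by dz
hz=152-p[2]; rel=np.array([40,140-hz,0]); print('rel',rel)
piv=p+R@rel; print('pivot',piv)
R2=R@Ro.from_euler('z',-33.2,degrees=True).as_matrix()
p2=piv-R2@rel; print('target',p2)
plan(p2,R2,20)
E
```

```text
clock: 17.87
eef_pos: [490.6, -291.8, 123.8]
tcp_rot: [-1.569, 0.009, -0.616]
contact_force: [0.5, -0.2, -5.4]
opening: 0.122
rel [ 40.         111.79349184   0.        ]
pivot [ 522.47532884 -314.22568401   11.63984202]
target [ 445.68608713 -259.96233677   84.14285109]
cur [ 490.6 -291.8  123.8] [-89.9   0.5 -35.3] op 0.122 t 17.9 F [ 0.5 -0.2 -5.4]
tot turn deg [ -0.   -0.  -33.2] shift cm [-5.47  4.02  0.  ] dist 67.8
row/20 [ 0.   -0.   -1.66] [-0.322  0.121 -0.   ] mag 3.4 1.66
```

```bash
python3 -m crank '[[0,0,-1.7,-0.32,0.12,0,-1],[0,0,-1.7,-0.32,0.12,0,-1],[0,0,-1.7,-0.32,0.12,0,-1],[0,0,-1.7,-0.32,0.12,0,-1],[0,0,-1.7,-0.32,0.12,0,-1],[0,0,-1.7,-0.32,0.12,0,-1],[0,0,-1.7,-0.32,0.12,0,-1],[0,0,-1.7,-0.32,0.12,0,-1],[0,0,-1.7,-0.32,0.12,0,-1],[0,0,-1.7,-0.32,0.12,0,-1]]'; python3 - <<'E'
from h import *
plan([445.7,-260,84.1],orient(-35.4,-33.2),10)
f=cams.grab_frame('side')
crop(f,430,180,150,150,4,'s15.png')
E
```

```text
clock: 18.7
eef_pos: [489.5, -290.7, 122.7]
tcp_rot: [-1.567, -0.357, -0.616]
contact_force: [1.2, -6.3, 0.6]
opening: 0.126
cur [ 489.5 -290.7  122.7] [-89.8 -20.4 -35.3] op 0.126 t 18.7 F [ 1.2 -6.3  0.6]
tot turn deg [ -0.25   0.07 -12.77] shift cm [-6.36  1.75 -0.03] dist 66.0
row/10 [-0.02  0.01 -1.28] [-0.652  0.111 -0.003] mag 6.6 1.28
```

View pics/s15.png

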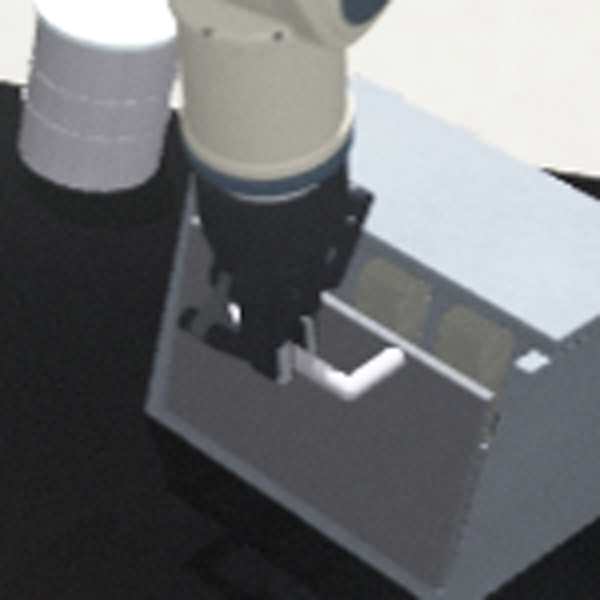

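```bash
python3 -m crank '[[0,0,-1.3,-1.1,0.3,0,-1],[0,0,-1.3,-1.1,0.3,0,-1],[0,0,-1.3,-1.1,0.3,0,-1],[0,0,-1.3,-1.1,0.3,0,-1],[0,0,-1.3,-1.1,0.3,0,-1],[0,0,-1.3,-1.1,0.3,0,-1],[0,0,0,0,0,0,-1],[0,0,0,0,0,0,-1],[0,0,0,0,0,0,-1],[0,0,0,0,0,0,-1]]'; python3 - <<'E'
from h import *
plan([445.7,-260,84.1],orient(-35.4,-33.2),10)
f=cams.grab_frame('side')
crop(f,430,180,150,150,4,'s16.png')
E
```

```text
clock: 19.58
eef_pos: [471.1, -277.9, 109.4]
tcp_rot: [-1.567, -0.546, -0.617]
contact_force: [0.9, 2.6, -2.7]
opening: 0.125
cur [ 471.1 -277.9  109.4] [-89.8 -31.3 -35.4] op 0.125 t 19.6 F [ 0.9  2.6 -2.7]
tot turn deg [-0.21  0.02 -1.93] shift cm [-3.97  0.55 -0.01] dist 40.0
row/10 [-0.02  0.   -0.19] [-0.397  0.049 -0.001] mag 4.0 0.19
```

View pics/s16.png

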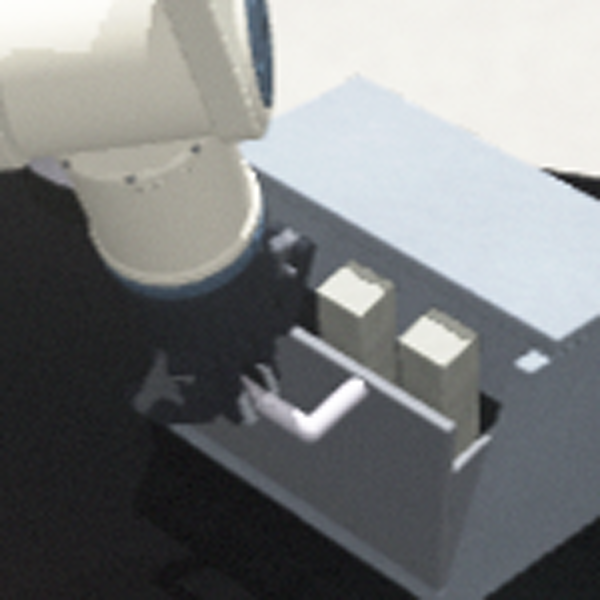

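```bash
python3 -m crank '[[0,0,-0.3,-0.9,0.15,0,-1],[0,0,-0.3,-0.9,0.15,0,-1],[0,0,-0.3,-0.9,0.15,0,-1],[0,0,-0.3,-0.9,0.15,0,-1],[0,0,-0.3,-0.9,0.15,0,-1],[0,0,-0.3,-0.9,0.15,0,-1],[0,0,-0.3,-0.9,0.15,0,-1],[0,0,0,-0.9,0.15,0,-1],[0,0,0,0,0,0,-1],[0,0,0,0,0,0,-1]]'; python3 - <<'E'
from h import *
plan([445.7,-260,84.1],orient(-35.4,-33.2),10)
f=cams.grab_frame('side')
crop(f,430,180,150,150,4,'s17.png')
f=cams.grab_frame('top')
crop(f,420,120,150,150,4,'t17.png')
E
```

```text
clock: 20.47
eef_pos: [457.7, -267.8, 107.8]
tcp_rot: [-1.546, -0.575, -0.648]
contact_force: [-4.8, 5.4, 2.3]
opening: 0.121
cur [ 457.7 -267.8  107.8] [-88.6 -32.9 -37.1] op 0.121 t 20.5 F [-4.8  5.4  2.3]
tot turn deg [-0.49 -1.47 -0.23] shift cm [-2.48  1.21 -0.13] dist 27.7
row/10 [-0.05 -0.15 -0.02] [-0.249  0.121 -0.01 ] mag 2.8 0.16
```

View pics/s17.png

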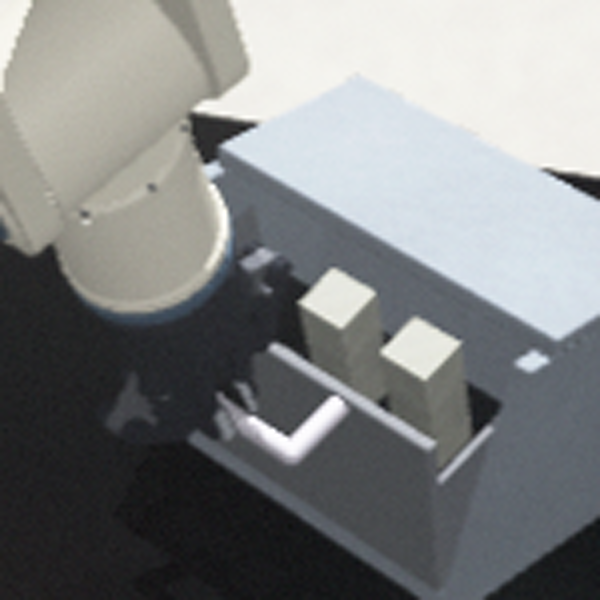

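View pics/t17.png

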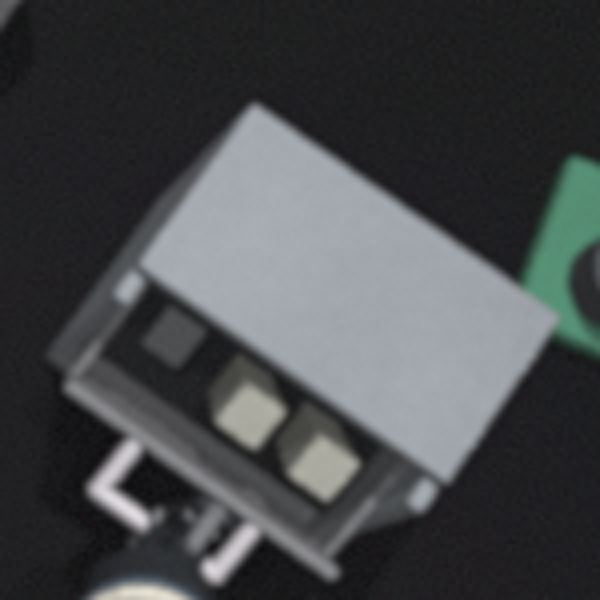

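```bash
cat >> h.py <<'E'
CO=np.array([585.7,-360.1,0]);CY=np.radians(-35.4)
CR=np.array([[np.cos(CY),-np.sin(CY),0],[np.sin(CY),np.cos(CY),0],[0,0,1]])
def w2c(p): return CR.T@(np.array(p)-CO)
def c2w(p): return CR@np.array(p,float)+CO
def binpt(x,y,z,th):
    "point given in shut-bin pivot coords (x back from pivot, z above pivot) -> world at bin angle th"
    c,s=np.cos(th),np.sin(th); return c2w([-75+x*c-z*s,y,12+x*s+z*c])
E
python3 - <<'E'
from h import *
a,e=tri((503.75,263.75),(538.75,291.25)); print(a,e,w2c(a))
p,R,s=state(); print('tcp cab',w2c(p), 'handle est',w2c(p-R[:,1]*28))
for th in (.35,.4,.45,.5,.55,.58): print(th,w2c(binpt(-40,0,140,th)).round(1),w2c(binpt(0,-105,148,th)).round(1),w2c(binpt(-6,-105,148,th)).round(1))
E
```

```text
[ 419.81790146 -366.18676421  149.60907788] 2.1634957959796313 [-131.68916142 -101.05386721  149.60907788]
tcp cab [-157.92140968    1.1009237   107.81247753] handle est [-173.15946124    0.86088384  131.30171262]
0.35 [-160.6    0.   129.8] [-125.7 -105.   151. ] [-131.4 -105.   149. ]
0.4 [-166.4    0.   125.4] [-132.6 -105.   148.3] [-138.2 -105.   146. ]
0.45 [-171.9    0.   120.7] [-139.4 -105.   145.3] [-144.8 -105.   142.7]
0.5 [-177.2    0.   115.7] [-146.  -105.   141.9] [-151.2 -105.   139. ]
0.55 [-182.3    0.   110.4] [-152.4 -105.   138.2] [-157.5 -105.   135. ]
0.58 [-185.2    0.   107.2] [-156.1 -105.   135.8] [-161.1 -105.   132.5]
```

```bash
python3 -m crank '[[0,-0.2,0,-1,0.3,0,-1],[0,-0.2,0,-1,0.3,0,-1],[0,-0.2,0,-1,0.3,0,-1],[0,-0.2,0,-1,0.3,0,-1],[0,-0.2,0,-1,0.3,0,-1],[0,-0.2,0,-1,0.3,0,-1],[0,-0.2,0,-1,0.3,0,-1],[0,-0.2,0,-1,0.3,0,-1],[0,-0.2,0,-1,0.3,0,-1],[0,0,0,0,0,0,-1]]' 40; python3 - <<'E'
from h import *
plan([445.7,-260,84.1],orient(-35.4,-33.2),10)
p,R,s=state(); print('tcp cab',w2c(p), 'handle est',w2c(p-R[:,1]*28))
f=cams.grab_frame('side')
crop(f,430,180,150,150,4,'s18.png')
f=cams.grab_frame('top')
crop(f,420,120,150,150,4,'t18.png')
E
```

```text
clock: 21.4
eef_pos: [448.6, -261.3, 98.5]
tcp_rot: [-1.556, -0.557, -0.614]
contact_force: [-17.9, 15.8, 17.7]
opening: 0.115
cur [ 448.6 -261.3   98.5] [-89.1 -31.9 -35.2] op 0.115 t 21.4 F [-17.9  15.8  17.7]
tot turn deg [-1.    0.19 -1.31] shift cm [-1.03  1.06 -0.08] dist 14.8
row/10 [-0.1   0.02 -0.13] [-0.104  0.105 -0.008] mag 1.5 0.17
tcp cab [-168.96501199    1.16999439   98.54275975] handle est [-183.75305058    0.68086214  122.31405892]
```

View pics/s18.png

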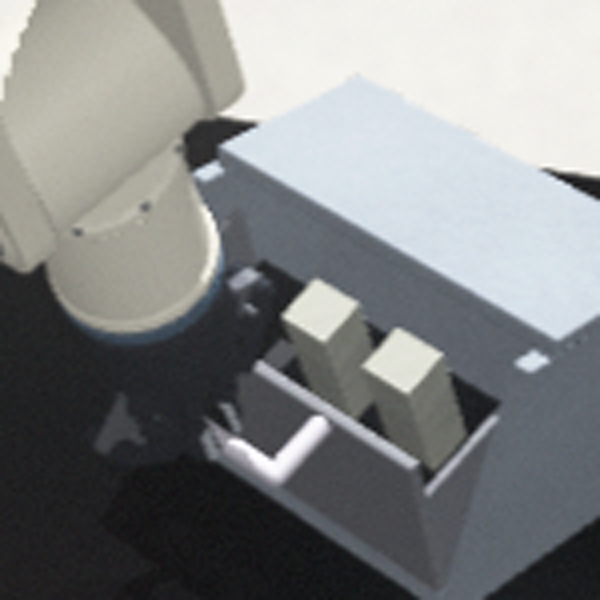

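View pics/t18.png

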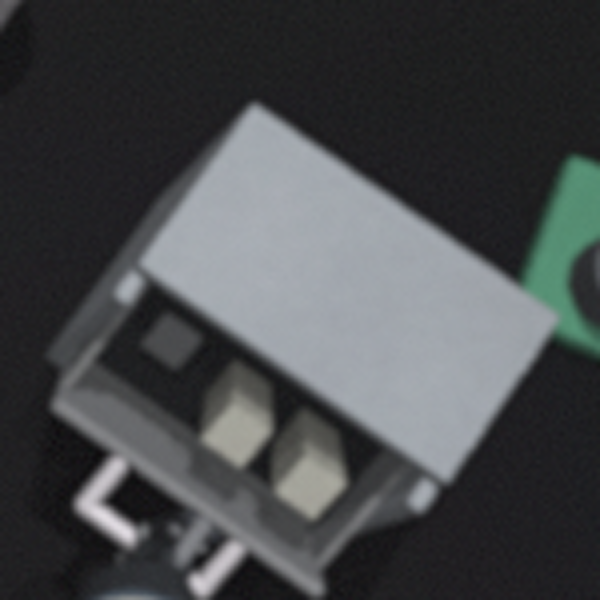

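```bash
python3 - <<'E'
from h import *
a,e=tri((500.5,267.5),(534.5,297)); print(a,e,w2c(a))
# bar tops: y=0 bar & y=-55 bar centre of top faces
T=lambda x,y:(420+x/4,120+y/4); S=lambda x,y:(430+x/4,180+y/4)
A,e1=tri(T(236,440),S(322,312)); B,e2=tri(T(309,487),S(405,362)); print(w2c(A),e1,w2c(B),e2)
for th in (.45,.5,.55,.58): print(th,'bar0 top',w2c(binpt(60,0,141,th)).round(1))
E
```

```text
[ 411.11027054 -360.59799446  139.86485715] 0.5837609945226806 [-142.02446251 -101.54247228  139.86485715]
[-101.00174948   -1.9929973   161.33491429] 2.1337202429780673 [-98.17168708 -55.37844339 159.1162515 ] 1.8031173023137868
0.45 bar0 top [-82.3   0.  165.1]
0.5 bar0 top [-89.9  -0.  164.5]
0.55 bar0 top [-97.5   0.  163.6]
0.58 bar0 top [-102.1   -0.   162.8]
```

```bash
python3 -m crank '[[0,0,0,0,0,0,-0.3],[0,0,0,0,0,0,-0.3],[0,0,0,0,0,0,-0.3],[0,0,0,0,-1,0,-0.3],[0,0,0,0,-1,0,-0.3],[0,0,0,0,-2,0,-0.3],[0,0,0,0,-2,0,-0.3],[0,0,0,0,-2,0,-0.3],[0,0,0,0,-2,0,-0.3],[0,0,0,0,-2,0,-0.3]]'; python3 - <<'E'
from h import *
plan([445.7,-260,84.1],orient(-35.4,-33.2),10)
cv2.imwrite('pics/side19.png',cams.grab_frame('side'))
f=cams.grab_frame('top');cv2.imwrite('pics/top19.png',f)
crop(f,420,120,150,150,4,'t19.png')
E
```

```text
clock: 22.33
eef_pos: [404.9, -235.1, 177.9]
tcp_rot: [-1.564, -0.553, -0.613]
contact_force: [0.3, -0.5, 1.4]
opening: 0.348
cur [ 404.9 -235.1  177.9] [-89.6 -31.7 -35.1] op 0.348 t 22.3 F [ 0.3 -0.5  1.4]
tot turn deg [-0.53  0.23 -1.5 ] shift cm [-0.88 10.49  0.24] dist 105.3
row/10 [-0.05  0.02 -0.15] [-0.1    1.048  0.028] mag 10.5 0.16
```

View pics/side19.png

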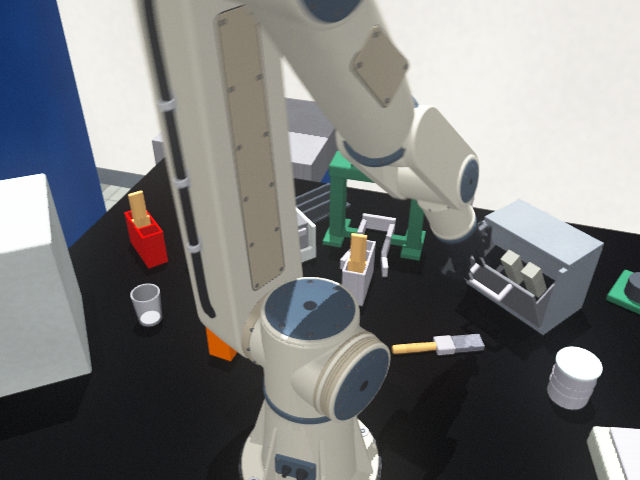

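View pics/t19.png

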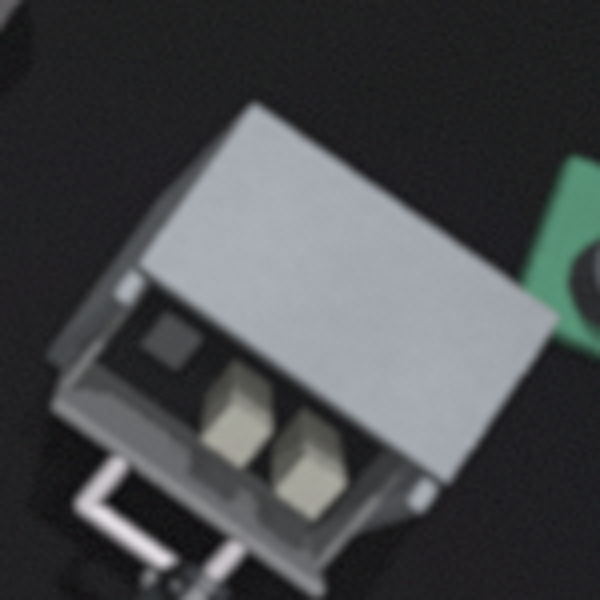

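```bash
python3 - <<'E'
from h import *
s=cv2.imread('pics/side19.png'); crop(s,470,230,100,90,6,'s19.png')
a=np.array([.545,0,-.838])
for n,t in (('b0',[-100,-1.5,160.5]),('b1',[-99,-55.5,160])):
    print(n); plan(c2w(np.array(t)-a*70),orient(-35.4,-33),10)
    print(c2w(np.array(t)-a*70),c2w(np.array(t)+a*33))
E
```

```text
b0
cur [ 405.7 -235.8  180. ] [-89.6 -32.  -35.1] op 0.345 t 22.4 F [ 0.6 -0.9 -0.2]
tot turn deg [-0.51  0.22 -1.01] shift cm [8.91 0.94 0.1 ] dist 89.6
row/10 [-0.05  0.02 -0.1 ] [0.89  0.102 0.012] mag 9.0 0.12
[ 472.22117326 -281.29499773  219.16      ] [ 517.97837207 -313.81294634  132.846     ]
b1
cur [ 405.7 -235.8  180. ] [-89.6 -32.  -35.1] op 0.345 t 22.4 F [ 0.6 -0.9 -0.2]
tot turn deg [-0.51  0.22 -1.01] shift cm [ 8.95  0.99 -5.3 ] dist 104.5
row/10 [-0.05  0.02 -0.1 ] [ 0.895  0.108 -0.528] mag 10.4 0.12
[ 441.75511775 -325.89117988  218.66      ] [ 487.51231656 -358.40912849  132.346     ]
```

View pics/s19.png

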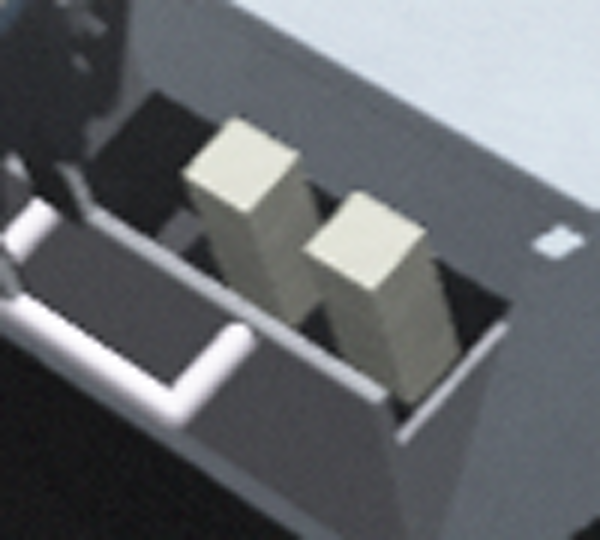

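```bash
python3 -m crank '[[0,0,-0.1,0.9,-0.4,0,-0.04],[0,0,-0.1,0.9,-0.4,0,-0.04],[0,0,-0.1,0.9,0,0,-0.04],[-0.1,0,-0.1,0.9,0,0,-0.04],[-0.1,0,-0.1,0.9,0,0,-0.04],[-0.1,0,-0.1,0.9,0,0,-0.04],[-0.1,0,-0.1,0.9,0,0,-0.04],[-0.1,0,-0.1,0.9,0,0,-0.04],[0,0,-0.1,0.9,0,0,-0.04],[0,0,0,0.9,0,0,-0.04]]' 40; python3 - <<'E'
from h import *
plan([472.2,-281.3,219.2],orient(-35.4,-33),3)
E
```

```text
clock: 23.27
eef_pos: [470.4, -282.2, 236.4]
tcp_rot: [-1.576, -0.571, -0.613]
contact_force: [-0.2, -0.2, 0.3]
opening: 0.481
cur [ 470.4 -282.2  236.4] [-90.3 -32.7 -35.1] op 0.481 t 23.3 F [-0.2 -0.2  0.3]
tot turn deg [ 0.16  0.25 -0.28] shift cm [-0.85  1.5   0.19] dist 17.3
row/3 [ 0.05  0.08 -0.09] [-0.283  0.5    0.061] mag 5.8 0.14
```

```bash
python3 -m crank '[[0,0.1,-0.1,-0.3,0.5,0.06,-0.04],[0,0.1,-0.1,-0.3,0.5,0.06,-0.04],[0.1,0.1,-0.1,-0.3,0.5,0.06,-0.04],[0,0,0,0,0.9,0,-0.04],[0,0,0,0,0.9,0,-0.04],[0,0,0,0,0.9,0,-0.04],[0,0,0,0,0.9,0,-0.04],[0,0,0,0,0.5,0,-0.04],[0,0,0,0,0,0,-0.04],[0,0,0,0,0,0,-0.04]]'; python3 - <<'E'
from h import *
plan([518,-313.8,132.8],orient(-35.4,-33),5)
f=cams.grab_frame('side'); crop(f,460,180,100,130,5,'s20.png')
E
```

```text
clock: 24.1
eef_pos: [492.1, -295.3, 177.1]
tcp_rot: [-1.571, -0.573, -0.619]
contact_force: [-0.6, 0.1, -0.1]
opening: 0.48
cur [ 492.1 -295.3  177.1] [-90.  -32.9 -35.5] op 0.48 t 24.1 F [-0.6  0.1 -0.1]
tot turn deg [ 0.04 -0.07 -0.14] shift cm [ 0.27  5.45 -0.  ] dist 54.5
row/5 [ 0.01 -0.01 -0.03] [ 5.300e-02  1.089e+00 -1.000e-03] mag 10.9 0.03
```

View pics/s20.png

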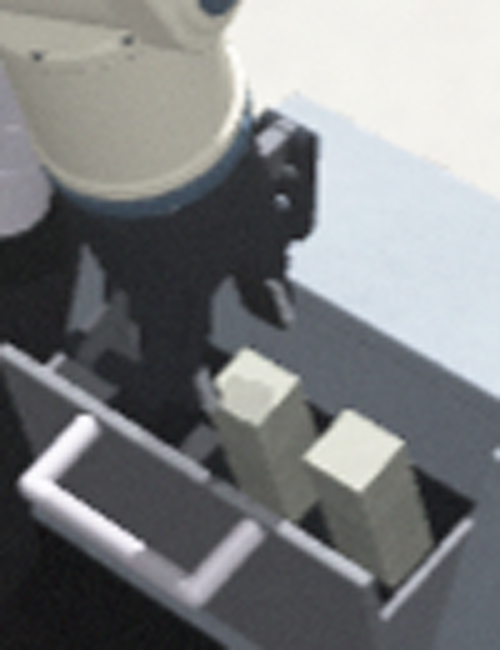

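```bash
python3 - <<'E'
from h import *
p,R,s=state()
def S(q): return ((proj('side',q)-[460,180])*5).round()
print('tips mid',S(p-11*R[:,1]), 'tip L/R', S(p-16*R[:,1]-R[:,0]*24), S(p-16*R[:,1]+R[:,0]*24),'bar top axis', S(p+21*R[:,1]), S(c2w([-100,-1.5,160.5])))
print(S(p-11*R[:,1]+R[:,0]*37),S(p-11*R[:,1]-R[:,0]*37))
E
```

```text
tips mid [233. 360.] tip L/R [195. 396.] [266. 313.] bar top axis [246. 394.] [250. 391.]
[287. 297.] [178. 424.]
```

```bash
python3 -m crank '[[0,0,0,0.05,0.8,0,-0.04],[0,0,0,0.05,0.8,0,-0.04],[0,0,0,0.05,0.8,0,-0.04],[0,0,0,0.05,0.8,0,-0.04],[0,0,0,0,0.8,0,-0.04],[0,0,0,0,0.6,0,-0.04],[0,0,0,0,0.2,0,-0.04],[0,0,0,0,0,0,-0.04],[0,0,0,0,0,0,-0.04],[0,0,0,0,0,0,-0.04]]'; python3 - <<'E'
from h import *
plan([518,-313.8,132.8],orient(-35.4,-33),5)
f=cams.grab_frame('side'); crop(f,460,180,100,130,5,'s21.png')
E
```

```text
clock: 24.98
eef_pos: [518.1, -313.4, 134.6]
tcp_rot: [-1.57, -0.575, -0.619]
contact_force: [0.1, -0.5, 1.1]
opening: 0.476
cur [ 518.1 -313.4  134.6] [-89.9 -33.  -35.5] op 0.476 t 25.0 F [ 0.1 -0.5  1.1]
tot turn deg [-0.01 -0.07 -0.03] shift cm [-0.08  0.16 -0.04] dist 1.8
row/5 [-0.   -0.01 -0.01] [-0.016  0.031 -0.007] mag 0.4 0.02
```

View pics/s21.png

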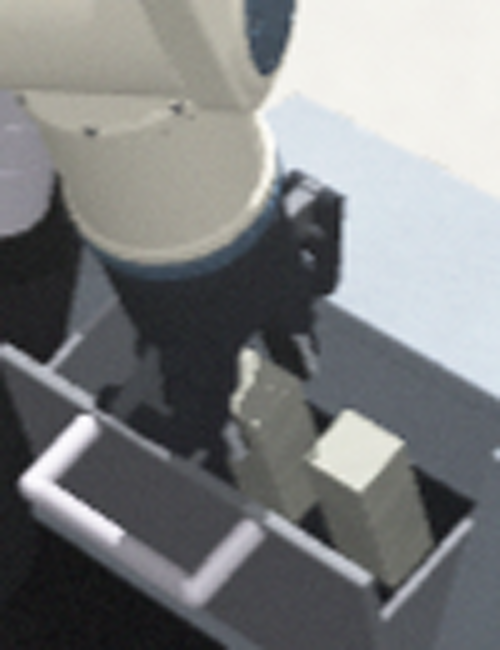

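```bash
python3 -m crank '[[0,0,0,0,0,0,-1],[0,0,0,0,0,0,-1],[0,0,0,0,0,0,-1],[0,0,0,0,0,0,-1],[0,0,0,0,0,0,-1],[0,0,0,0,-0.5,0,-1],[0,0,0,0,-0.8,0,-1],[0,0,0,0,-0.8,0,-1],[0,0,0,0,-0.8,0,-1],[0,0,0,0,-0.8,0,-1]]' 60; python3 - <<'E'
from h import *
plan([518,-313.8,132.8],orient(-35.4,-33),5)
f=cams.grab_frame('side'); crop(f,440,150,120,150,4,'s22.png')
E
```

```text
clock: 25.87
eef_pos: [501.1, -301.0, 167.9]
tcp_rot: [-1.569, -0.576, -0.619]
contact_force: [0.8, -1.5, -2.2]
opening: 0.333
cur [ 501.1 -301.   167.9] [-89.9 -33.  -35.5] op 0.333 t 25.9 F [ 0.8 -1.5 -2.2]
tot turn deg [-0.05 -0.06  0.02] shift cm [-0.14  4.1  -0.07] dist 41.0
row/5 [-0.01 -0.01  0.  ] [-0.027  0.82  -0.013] mag 8.2 0.02
```

View pics/s22.png

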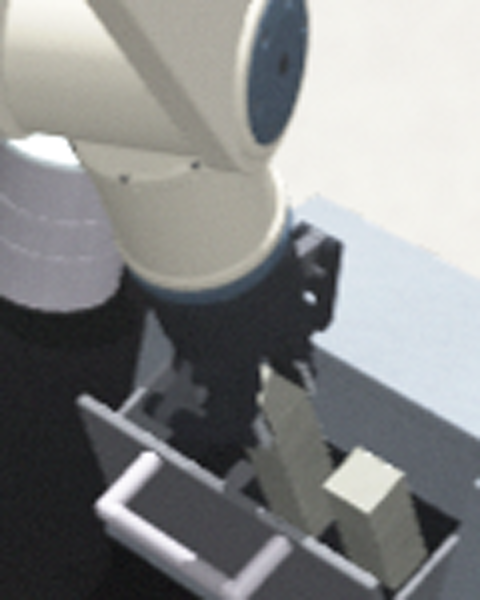

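```bash
python3 -m crank '[[0,0,0,0,-1.2,0,-1],[0,0,0,0,-1.2,0,-1],[0,0,0,0,-1.2,0,-1],[0,0,0,0,-1.2,0,-1],[0,0,0,0,-1.2,0,-1],[0,0,0,0,-1.2,0,-1],[0,0,0,0,-1.2,0,-1],[0,0,0,0,-1.2,0,-1],[0,0,0,0,-1.2,0,-1],[0,0,0,0,-1.2,0,-1]]'; python3 - <<'E'
from h import *
plan([420,-150,310],orient(-70,0),10)
f=cams.grab_frame('side'); crop(f,320,60,260,250,3,'s23.png')
f=cams.grab_frame('top'); crop(f,280,130,200,180,3,'t23.png'); cv2.imwrite('pics/top23.png',f)
E
```

```text
clock: 26.75
eef_pos: [439.2, -258.0, 270.7]
tcp_rot: [-1.57, -0.566, -0.619]
contact_force: [-0.2, 0.2, -0.9]
opening: 0.331
cur [ 439.2 -258.   270.7] [-90.  -32.4 -35.5] op 0.331 t 26.8 F [-0.2  0.2 -0.9]
tot turn deg [-9.81 33.6  31.41] shift cm [-4.51 -7.51  7.68] dist 116.5
row/10 [-0.98  3.36  3.14] [-0.823 -0.666  0.561] mag 12.0 4.7
```

View pics/s23.png

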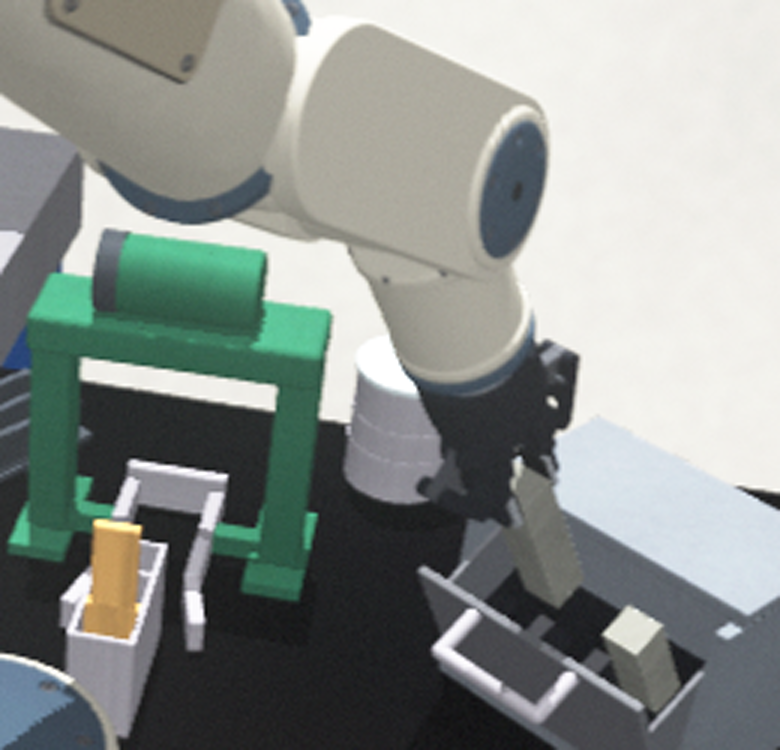

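View pics/t23.png

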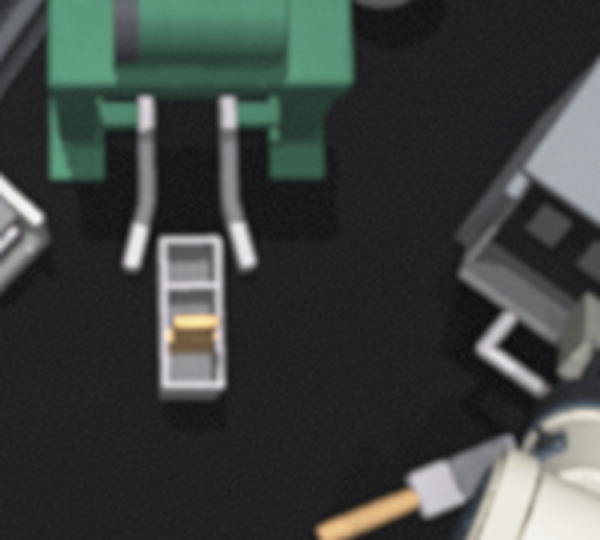

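```bash
python3 - <<'E'
from h import *
C=lambda x,y:(280+x/3,130+y/3)
P=[onz('top',*C(*q),95) for q in [(159,236),(222,236),(225,388),(162,390)]]
P=np.array(P); print(P.round(1)); c=P.mean(0); f=(P[0]+P[1])/2;b=(P[2]+P[3])/2
print('c',c,'yaw',np.degrees(np.arctan2(f[1]-b[1],f[0]-b[0])),'L',np.linalg.norm(f-b))
h=onz('top',*C(195,320),170); print('handle',h)
yaw=np.radians(1.0); 
# guides
for q in [(148,97),(228,97),(145,200),(232,200),(132,268),(248,268)]: print(q,onz('top',*C(*q),30).round(1))
plan([440,-100,330],orient(-80,0),14)
# held bar lower end
p,R,s=state()
f=cv2.imread('pics/s23.png')
for d in (90,100,110,120): print(d,(proj('side',p+d*R[:,1])-[320,60])*3)
E
```

```text
[[564.7  61.3  95. ]
 [565.7   5.5  95. ]
 [430.6   2.2  95. ]
 [427.9  57.   95. ]]
c [497.24955498  31.50313502  95.        ] yaw 1.6093350688341537 L 136.02392996903913
handle [478.03462102  32.87986079 170.        ]
(148, 97) [713.4  71.5  30. ]
(228, 97) [714.7  -4.2  30. ]
(145, 200) [613.3  73.   30. ]
(232, 200) [614.8  -8.4  30. ]
(132, 268) [548.4  84.2  30. ]
(248, 268) [550.2 -23.5  30. ]
cur [ 440.  -258.3  272. ] [-89.9 -32.6 -35.5] op 0.336 t 26.9 F [ 0.3  0.1 -1.8]
tot turn deg [-12.72  43.31  30.89] shift cm [-4.62 -9.81 12.91] dist 168.6
row/14 [-0.91  3.09  2.21] [-0.812 -0.668  0.678] mag 12.5 3.91
90 [553.77194852 570.03623228]
100 [556.33116432 576.6585114 ]
110 [558.86050245 583.20347844]
120 [561.36048309 589.67247943]
```

```bash
python3 -m crank '[[-0.9,3.1,2.2,-0.8,-0.7,0.7,-1],[-0.9,3.1,2.2,-0.8,-0.7,0.7,-1],[-0.9,3.1,2.2,-0.8,-0.7,0.7,-1],[-0.9,3.1,2.2,-0.8,-0.7,0.7,-1],[-0.9,3.1,2.2,-0.8,-0.7,0.7,-1],[-0.9,3.1,2.2,-0.8,-0.7,0.7,-1],[-0.9,3.1,2.2,-0.8,-0.7,0.7,-1],[-0.9,3.1,2.2,-0.8,-0.7,0.7,-1],[-0.9,3.1,2.2,-0.8,-0.7,0.7,-1],[-0.9,3.1,2.2,-0.8,-0.7,0.7,-1]]'; python3 - <<'E'
from h import *
plan([542.5,33.2,310],orient(-88.4,0),10)
E
```

```text
clock: 27.68
eef_pos: [423.8, -134.7, 303.2]
tcp_rot: [-1.534, -0.139, -1.209]
contact_force: [1.0, -0.1, -1.4]
opening: 0.337
cur [ 423.8 -134.7  303.2] [-87.9  -8.  -69.3] op 0.337 t 27.7 F [ 1.  -0.1 -1.4]
tot turn deg [-3.4  19.24  7.55] shift cm [-11.29  -1.65  17.12] dist 205.7
row/10 [-0.34  1.92  0.75] [-1.39  -0.137  1.524] mag 20.7 2.09
```

```bash
python3 -m crank '[[-0.3,1.9,0.8,-1.4,-0.14,1.5,-1],[-0.3,1.9,0.8,-1.4,-0.14,1.5,-1],[-0.3,1.9,0.8,-1.4,-0.14,1.5,-1],[-0.3,1.9,0.8,-1.4,-0.14,1.5,-1],[-0.3,1.9,0.8,-1.4,-0.14,1.5,-1],[-0.4,1.9,0.7,-1.4,-0.14,1.5,-1],[-0.4,1.9,0.7,-1.4,-0.14,1.5,-1],[-0.4,1.9,0.7,-1.4,-0.14,1.5,-1],[-0.4,1.9,0.7,-1.4,-0.14,1.5,-1],[-0.4,1.9,0.7,-1.4,-0.14,1.5,-1]]'; python3 - <<'E'
from h import *
plan([542.5,33.2,295],orient(-88.4,0),6)
f=cams.grab_frame('side'); crop(f,300,100,150,180,4,'s24.png')
E
```

```text
clock: 28.52
eef_pos: [547.5, 39.5, 302.3]
tcp_rot: [-1.583, 0.005, -1.56]
contact_force: [-0.4, -0.1, -0.8]
opening: 0.33
cur [547.5  39.5 302.3] [-90.7   0.3 -89.4] op 0.33 t 28.5 F [-0.4 -0.1 -0.8]
tot turn deg [ 0.7  -0.97 -0.29] shift cm [ 0.63  0.74 -0.5 ] dist 10.9
row/6 [ 0.12 -0.16 -0.05] [ 0.104  0.123 -0.084] mag 1.8 0.21
```

View pics/s24.png

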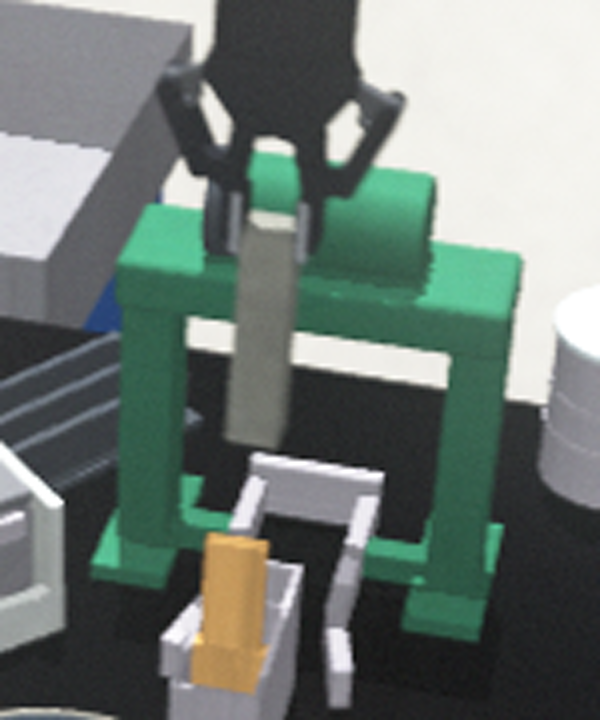

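```bash
python3 -m crank '[[0.1,-0.2,0,0.1,0.2,-0.1,-1],[0.1,-0.2,0,0.1,0.2,-0.1,-1],[0.1,-0.2,0,0.1,0.2,-0.1,-1],[0.1,-0.2,0,0.1,0.2,-0.1,-1],[0.1,-0.2,-0.1,0.1,0.2,-0.1,-1],[0.1,-0.1,-0.1,0.1,1.2,0,-1],[0,0,0,0,1.5,0,-1],[0,0,0,0,1.5,0,-1],[0,0,0,0,1.5,0,-1],[0,0,0,0,1,0,-1]]'; python3 - <<'E'
from h import *
plan([542.5,33.2,215],orient(-88.4,0),6)
f=cams.grab_frame('side'); crop(f,300,130,150,180,4,'s25.png')
p,R,s=state()
for d in (95,105,115): print(d,(proj('side',p+d*R[:,1])-[300,130])*4)
print('cell rim',[((proj('side',[498.5+dx,32+dy+dx*.028,95])-[300,130])*4).round() for dx,dy in ((25.5,-22),(62.5,-22),(62.5,22),(25.5,22),(-66.5,-26),(66.5,-26))])
E
```

```text
clock: 29.4
eef_pos: [543.6, 31.9, 220.5]
tcp_rot: [-1.567, 0.001, -1.54]
contact_force: [0.3, 0.9, -1.8]
opening: 0.335
cur [543.6  31.9 220.5] [-89.8   0.1 -88.2] op 0.335 t 29.4 F [ 0.3  0.9 -1.8]
tot turn deg [-0.24  0.17 -0.07] shift cm [-0.13  0.55 -0.11] dist 5.7
row/6 [-0.04  0.03 -0.01] [-0.021  0.092 -0.018] mag 1.0 0.05
95 [256.97529394 420.49630021]
105 [256.09489551 433.98497296]
115 [255.22157367 447.36522454]
cell rim [array([282., 483.]), array([294., 448.]), array([224., 435.]), array([211., 470.]), array([258., 579.]), array([301., 445.])]
```

View pics/s25.png

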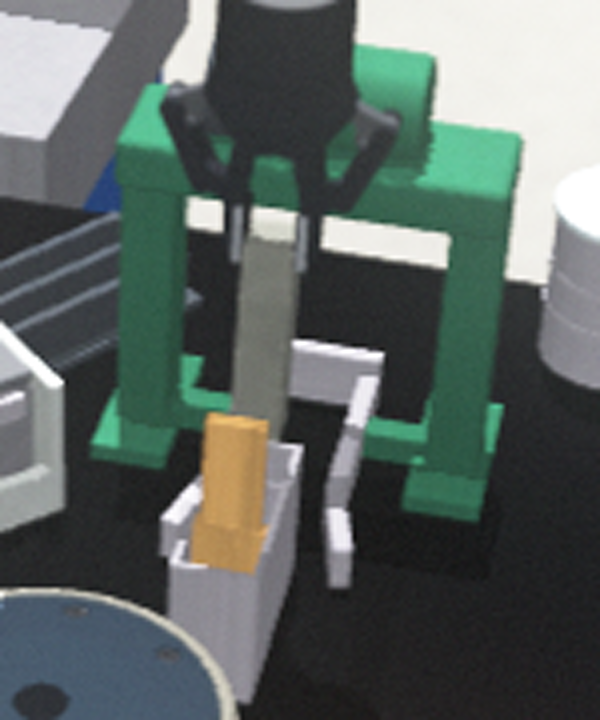

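```bash
python3 -m crank '[[-0.1,0.1,0,-0.1,0.5,-0.1,-1],[-0.1,0,0,0,1,0,-1],[0,0,0,0,1,0,-1],[0,0,0,0,1,0,-1],[0,0,0,0,1,0,-1],[0,0,0,0,1,0,-1],[0,0,0,0,0.5,0,-1],[0,0,0,0,0,0,-1],[0,0,0,0,0,0,-1],[0,0,0,0,0,0,-1]]'; python3 - <<'E'
from h import *
plan([542.5,33.2,113],orient(-88.4,0),6)
f=cams.grab_frame('side'); crop(f,300,130,150,180,4,'s26.png')
E
```

```text
clock: 30.28
eef_pos: [541.5, 32.4, 153.4]
tcp_rot: [-1.572, 0.001, -1.542]
contact_force: [0.2, -0.1, -1.4]
opening: 0.332
cur [541.5  32.4 153.4] [-90.1   0.  -88.3] op 0.332 t 30.3 F [ 0.2 -0.1 -1.4]
tot turn deg [ 0.09  0.06 -0.05] shift cm [-0.07  4.04  0.11] dist 40.4
row/6 [ 0.01  0.01 -0.01] [-0.012  0.673  0.017] mag 6.7 0.02
```

View pics/s26.png

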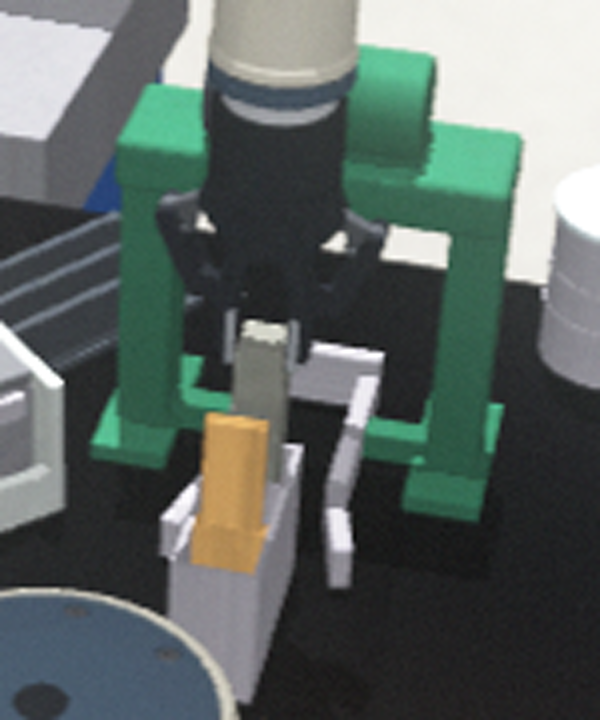

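```bash
python3 -m crank '[[0,0,0,0,0.7,0.1,-1],[0,0,0,0,0.7,0,-1],[0,0,0,0,0.7,0,-1],[0,0,0,0,0.7,0,-1],[0,0,0,0,0.4,0,-1],[0,0,0,0,0.2,0,-1],[0,0,0,0,0,0,-1],[0,0,0,0,0,0,-1],[0,0,0,0,0,0,-1],[0,0,0,0,0,0,-1]]'; python3 - <<'E'
from h import *
plan([542.5,33.2,110],orient(-88.4,0),6)
f=cams.grab_frame('side'); crop(f,300,130,150,180,4,'s27.png')
E
```

```text
clock: 31.17
eef_pos: [543.3, 32.6, 116.8]
tcp_rot: [-1.57, 0.001, -1.542]
contact_force: [-0.0, -0.0, -2.4]
opening: 0.332
cur [543.3  32.6 116.8] [-90.    0.1 -88.3] op 0.332 t 31.2 F [-0.  -0.  -2.4]
tot turn deg [-0.02  0.06 -0.05] shift cm [-0.06  0.68 -0.08] dist 6.9
row/6 [-0.    0.01 -0.01] [-0.011  0.113 -0.014] mag 1.1 0.01
```

View pics/s27.png

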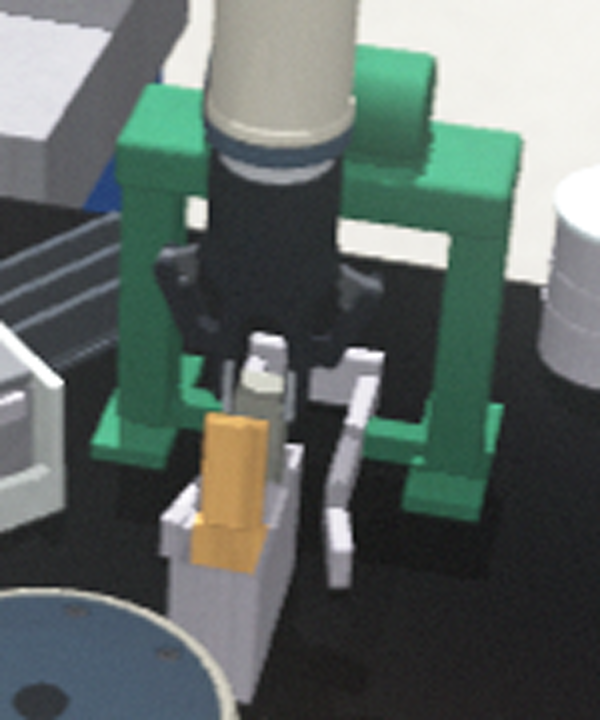

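Lower a little more, then release and rise.

```bash
python3 -m crank '[[0,0,0,0,0.2,0,-1],[0,0,0,0,0.2,0,-1],[0,0,0,0,0.2,0,-1],[0,0,0,0,0.1,0,-1],[0,0,0,0,0,0,-1],[0,0,0,0,0,0,-1],[0,0,0,0,0,0,-1],[0,0,0,0,0,0,-1],[0,0,0,0,0,0,-1],[0,0,0,0,0,0,-1]]'; python3 -m crank '[[0,0,0,0,0,0,0],[0,0,0,0,0,0,0],[0,0,0,0,0,0,0],[0,0,0,0,-0.4,0,0],[0,0,0,0,-0.8,0,0],[0,0,0,0,-1,0,0],[0,0,0,0,-2,0,0],[0,0,0,0,-2,0,0],[0,0,0,0,-3,0,0],[0,0,0,0,-3,0,0]]';  python3 - <<'E'
from h import *
plan([430,-190,290],orient(-36,-25),10)
f=cams.grab_frame('side'); crop(f,300,130,150,180,4,'s28.png')
E
```

```text
clock: 32.05
eef_pos: [543.3, 32.6, 109.7]
tcp_rot: [-1.57, 0.001, -1.542]
contact_force: [0.7, -0.2, -2.3]
opening: 0.338
clock: 32.88
eef_pos: [540.8, 32.3, 235.8]
tcp_rot: [-1.576, 0.001, -1.542]
contact_force: [0.5, 0.6, -1.1]
opening: 0.498
cur [540.8  32.3 235.8] [-90.3   0.  -88.3] op 0.498 t 32.9 F [ 0.5  0.6 -1.1]
tot turn deg [ 11.69 -51.43 -23.41] shift cm [ 21.9   -5.37 -11.75] dist 254.3
row/10 [ 1.17 -5.14 -2.34] [ 1.692 -0.284 -1.979] mag 26.2 5.77
```

View pics/s28.png

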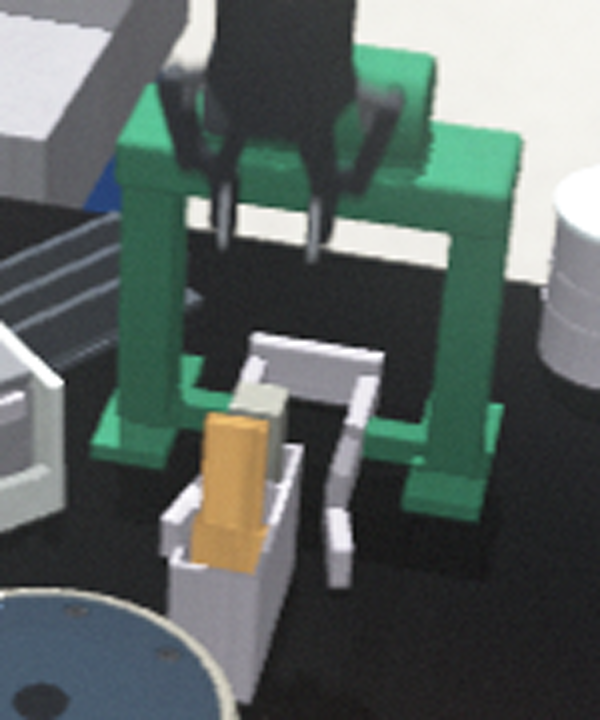

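```bash
python3 -m crank '[[0,0,0,0.3,-1.5,-0.3,0],[1.2,-5.1,-2.3,1.7,-0.3,-2,-0.04],[1.2,-5.1,-2.3,1.7,-0.3,-2,-0.04],[1.2,-5.1,-2.3,1.7,-0.3,-2,-0.04],[1.2,-5.1,-2.3,1.7,-0.3,-2,-0.04],[1.2,-5.1,-2.3,1.7,-0.3,-2,-0.04],[1.2,-5.1,-2.3,1.7,-0.3,-2,-0.04],[1.2,-5.1,-2.3,1.7,-0.3,-2,-0.04],[1.2,-5.1,-2.3,1.7,-0.3,-2,-0.04],[1.2,-5.1,-2.3,1.7,-0.3,-2,-0.04]]'; python3 - <<'E'
from h import *
plan([441.8,-325.9,225],orient(-35.4,-33),10)
cv2.imwrite('pics/top29.png',cams.grab_frame('top'))
f=cams.grab_frame('side');crop(f,470,230,100,90,6,'s29.png')
E
```

```text
clock: 33.77
eef_pos: [432.2, -173.5, 318.4]
tcp_rot: [-1.533, -0.429, -0.701]
contact_force: [-0.1, -0.0, 0.2]
opening: 0.48
cur [ 432.2 -173.5  318.4] [-87.8 -24.6 -40.2] op 0.48 t 33.8 F [-0.1 -0.   0.2]
tot turn deg [ 0.14 -4.35 -8.34] shift cm [  5.73  12.46 -11.51] dist 179.0
row/10 [ 0.01 -0.43 -0.83] [ 0.451  1.28  -1.171] mag 17.9 0.94
```

View pics/s29.png

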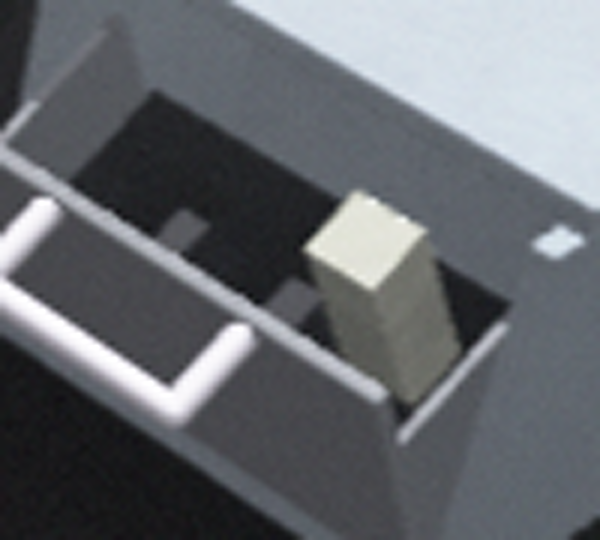

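View pics/top29.png

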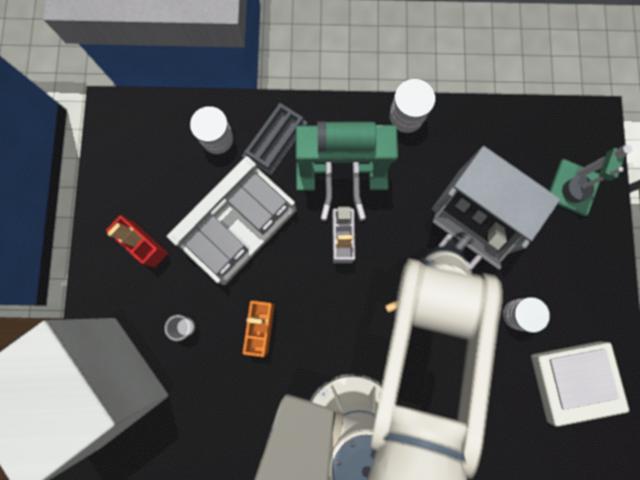

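```bash
python3 -m crank '[[0,-0.4,-0.8,0.45,1.2,-1.2,-0.04],[0,-0.4,-0.8,0.45,1.2,-1.2,-0.04],[0,-0.4,-0.8,0.45,1.2,-1.2,-0.04],[0,-0.4,-0.8,0.45,1.2,-1.2,-0.04],[0,-0.4,-0.8,0.45,1.2,-1.2,-0.04],[0,-0.4,-0.8,0.45,1.2,-1.2,-0.04],[0,-0.4,-0.8,0.45,1.2,-1.2,-0.04],[0,-0.4,-0.8,0.45,1.2,-1.2,-0.04],[0,-0.4,-0.8,0.45,1.2,-1.1,-0.04],[0,-0.4,-0.8,0.45,1.2,-1.1,-0.04]]'; python3 - <<'E'
from h import *
plan([441.8,-325.9,218.7],orient(-35.4,-33),2)
plan([487.5,-358.4,132.3],orient(-35.4,-33),8)
E
```

```text
clock: 34.7
eef_pos: [439.9, -329.6, 239.5]
tcp_rot: [-1.551, -0.587, -0.656]
contact_force: [-0.3, 0.9, 0.4]
opening: 0.478
cur [ 439.9 -329.6  239.5] [-88.9 -33.6 -37.6] op 0.478 t 34.7 F [-0.3  0.9  0.4]
tot turn deg [ 0.06 -1.8   0.66] shift cm [-1.21  1.7   0.37] dist 21.2
row/2 [ 0.03 -0.9   0.33] [-0.602  0.852  0.192] mag 10.6 0.96
cur [ 439.9 -329.6  239.5] [-88.9 -33.6 -37.6] op 0.478 t 34.7 F [-0.3  0.9  0.4]
tot turn deg [ 0.06 -1.8   0.66] shift cm [-1.33 12.    0.38] dist 120.8
row/8 [ 0.01 -0.23  0.08] [-0.159  1.501  0.049] mag 15.1 0.24
```

```bash
python3 -m crank '[[0,-0.5,0.2,-0.35,0.5,0.1,-0.04],[0,-0.5,0.2,-0.35,0.5,0.1,-0.04],[0,-0.4,0.2,-0.35,0.5,0.1,-0.04],[0,-0.4,0.1,-0.25,0.5,0.1,-0.04],[0,0,0,0,0.7,0,-0.04],[0,0,0,0,0.7,0,-0.04],[0,0,0,0,0.7,0,-0.04],[0,0,0,0,0.5,0,-0.04],[0,0,0,0,0.4,0,-0.04],[0,0,0,0,0,0,-0.04]]'; python3 - <<'E'
from h import *
plan([487.5,-358.4,132.3],orient(-35.4,-33),6)
f=cams.grab_frame('side'); crop(f,460,180,110,130,5,'s30.png')
E
```

```text
clock: 35.53
eef_pos: [459.6, -333.7, 186.1]
tcp_rot: [-1.567, -0.572, -0.621]
contact_force: [0.6, -0.7, -1.0]
opening: 0.477
cur [ 459.6 -333.7  186.1] [-89.8 -32.7 -35.6] op 0.477 t 35.5 F [ 0.6 -0.7 -1. ]
tot turn deg [-0.12 -0.17 -0.25] shift cm [ 0.21  6.53 -0.41] dist 65.5
row/6 [-0.02 -0.03 -0.04] [ 0.033  1.088 -0.067] mag 10.9 0.05
```

View pics/s30.png

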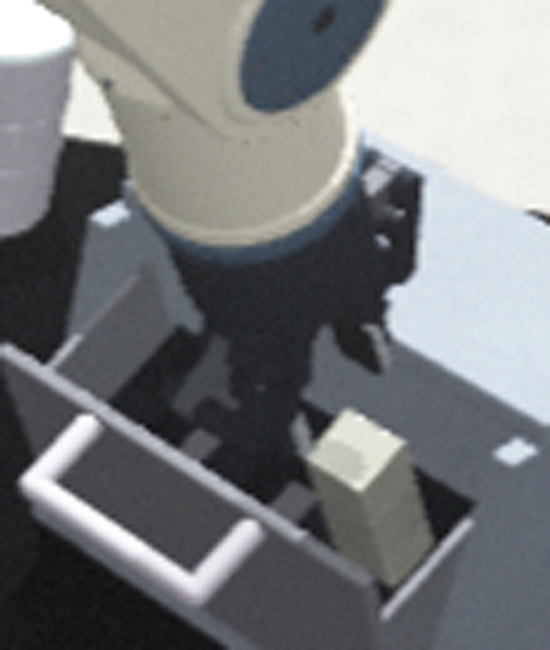

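```bash
python3 -m crank '[[0,0,0,0.1,0.8,-0.2,-0.04],[0,0,0,0.1,0.8,-0.2,-0.04],[0,0,0,0,0.8,0,-0.04],[0,0,0,0,0.8,0,-0.04],[0,0,0,0,0.8,0,-0.04],[0,0,0,0,0.8,0,-0.04],[0,0,0,0,0.6,0,-0.04],[0,0,0,0,0.3,0,-0.04],[0,0,0,0,0,0,-0.04],[0,0,0,0,0,0,-0.04]]'; python3 - <<'E'
from h import *
plan([487.5,-358.4,132.3],orient(-35.4,-33),6)
f=cams.grab_frame('side'); crop(f,460,180,110,130,5,'s31.png')
E
```

```text
clock: 36.42
eef_pos: [486.2, -358.8, 133.8]
tcp_rot: [-1.567, -0.571, -0.623]
contact_force: [0.1, 0.7, 0.8]
opening: 0.484
cur [ 486.2 -358.8  133.8] [-89.8 -32.7 -35.7] op 0.484 t 36.4 F [0.1 0.7 0.8]
tot turn deg [-0.08 -0.23 -0.28] shift cm [-0.01  0.17  0.1 ] dist 2.0
row/6 [-0.01 -0.04 -0.05] [-0.002  0.028  0.017] mag 0.3 0.06
```

View pics/s31.png

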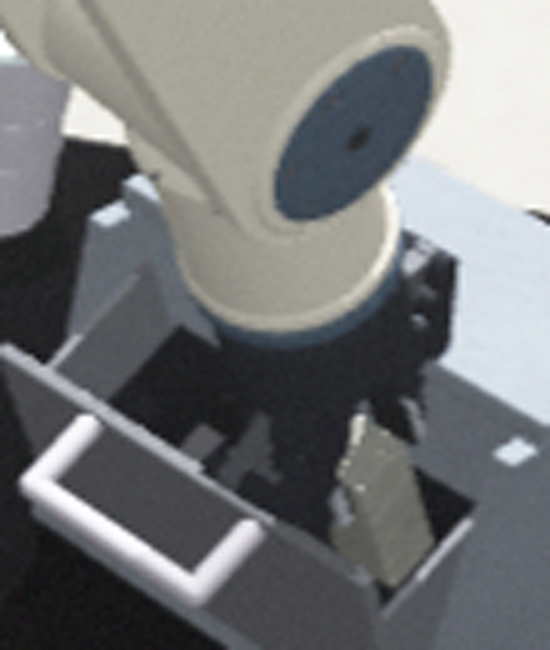

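```bash
python3 -m crank '[[0,0,0,0,-0.3,0,-0.04],[0,0,0,0,0,0,-1],[0,0,0,0,0,0,-1],[0,0,0,0,0,0,-1],[0,0,0,0,0,0,-1],[0,0,0,0,0,0,-1],[0,0,0,0,-0.5,0,-1],[0,0,0,0,-0.8,0,-1],[0,0,0,0,-0.8,0,-1],[0,0,0,0,-0.8,0,-1]]' 60; python3 -m crank '[[0,0,0,0,-1.2,0,-1],[0,0,0,0,-1.2,0,-1],[0,0,0,0,-1.2,0,-1],[0,0,0,0,-1.2,0,-1],[0,0,0,0,-1.2,0,-1],[0,0,0,0,-1.2,0,-1],[0,0,0,0,-1.2,0,-1],[0,0,0,0,-1.2,0,-1],[0,0,0,0,-1.2,0,-1],[0,0,0,0,-1.2,0,-1]]'; python3 - <<'E'
from h import *
plan([420,-130,330],orient(-75,0),15)
f=cams.grab_frame('side'); crop(f,320,60,260,250,3,'s32.png')
f=cams.grab_frame('top'); crop(f,280,130,200,180,3,'t32.png')
E
```

```text
clock: 37.3
eef_pos: [471.0, -347.9, 163.5]
tcp_rot: [-1.567, -0.572, -0.622]
contact_force: [1.1, -0.7, -1.8]
opening: 0.33
clock: 38.13
eef_pos: [407.6, -303.3, 271.8]
tcp_rot: [-1.568, -0.566, -0.622]
contact_force: [0.3, -0.2, -1.0]
opening: 0.329
cur [ 407.6 -303.3  271.8] [-89.9 -32.4 -35.7] op 0.329 t 38.1 F [ 0.3 -0.2 -1. ]
tot turn deg [-11.25  38.32  31.08] shift cm [-4.56 -9.75 14.83] dist 183.3
row/15 [-0.75  2.55  2.07] [-0.765 -0.622  0.787] mag 12.6 3.37
```

View pics/s32.png

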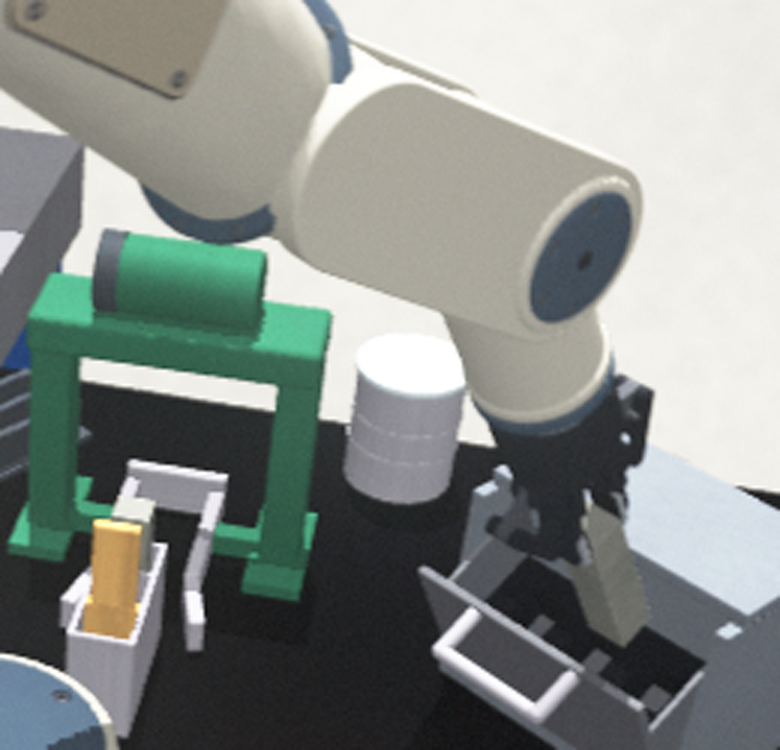

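View pics/t32.png

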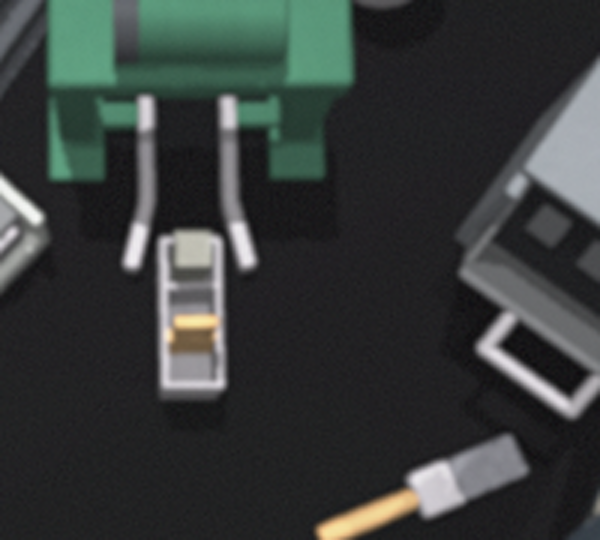

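```bash
python3 -m crank '[[-0.8,2.6,2.1,-0.8,-0.7,0.8,-1],[-0.8,2.6,2.1,-0.8,-0.7,0.8,-1],[-0.8,2.6,2.1,-0.8,-0.7,0.8,-1],[-0.8,2.6,2.1,-0.8,-0.7,0.8,-1],[-0.8,2.6,2.1,-0.8,-0.7,0.8,-1],[-0.8,2.6,2.1,-0.8,-0.7,0.8,-1],[-0.8,2.6,2.1,-0.8,-0.7,0.8,-1],[-0.8,2.6,2.1,-0.8,-0.7,0.8,-1],[-0.8,2.6,2.1,-0.8,-0.7,0.8,-1],[-0.8,2.6,2.1,-0.8,-0.7,0.8,-1]]'; python3 - <<'E'
from h import *
plan([502,32.3,310],orient(-88.4,0),10)
E
```

```text
clock: 39.07
eef_pos: [392.7, -172.2, 306.2]
tcp_rot: [-1.54, -0.168, -1.123]
contact_force: [0.1, -0.9, -2.1]
opening: 0.332
cur [ 392.7 -172.2  306.2] [-88.3  -9.6 -64.3] op 0.332 t 39.1 F [ 0.1 -0.9 -2.1]
tot turn deg [-3.73 24.15  9.11] shift cm [-13.45  -2.1   18.78] dist 231.9
row/10 [-0.37  2.41  0.91] [-1.701 -0.158  1.596] mag 23.4 2.61
```

```bash
python3 -m crank '[[-0.4,2.4,0.9,-1.7,-0.16,1.6,-1],[-0.4,2.4,0.9,-1.7,-0.16,1.6,-1],[-0.4,2.4,0.9,-1.7,-0.16,1.6,-1],[-0.4,2.4,0.9,-1.7,-0.16,1.6,-1],[-0.4,2.4,0.9,-1.7,-0.16,1.6,-1],[-0.4,2.4,0.9,-1.7,-0.16,1.6,-1],[-0.4,2.4,0.9,-1.7,-0.16,1.6,-1],[-0.4,2.4,0.9,-1.7,-0.16,1.6,-1],[-0.4,2.4,0.9,-1.6,-0.16,1.6,-1],[-0.3,2.2,0.8,-1.2,-0.1,1.5,-1]]'; python3 - <<'E'
from h import *
plan([502,32.3,295],orient(-88.4,0),5)
plan([502,32.3,225],orient(-88.4,0),5)
f=cams.grab_frame('side'); crop(f,300,100,150,180,4,'s34.png')
E
```

```text
clock: 39.9
eef_pos: [506.5, 34.7, 305.4]
tcp_rot: [-1.58, 0.001, -1.561]
contact_force: [-0.5, 0.4, -1.5]
opening: 0.333
cur [506.5  34.7 305.4] [-90.6   0.1 -89.5] op 0.333 t 39.9 F [-0.5  0.4 -1.5]
tot turn deg [ 0.55 -1.05 -0.07] shift cm [ 0.23  1.04 -0.45] dist 11.6
row/5 [ 0.11 -0.21 -0.01] [ 0.046  0.208 -0.091] mag 2.3 0.24
cur [506.5  34.7 305.4] [-90.6   0.1 -89.5] op 0.333 t 39.9 F [-0.5  0.4 -1.5]
tot turn deg [ 0.55 -1.05 -0.07] shift cm [ 0.24  8.04 -0.38] dist 80.6
row/5 [ 0.11 -0.21 -0.01] [ 0.047  1.608 -0.082] mag 16.1 0.24
```

View pics/s34.png

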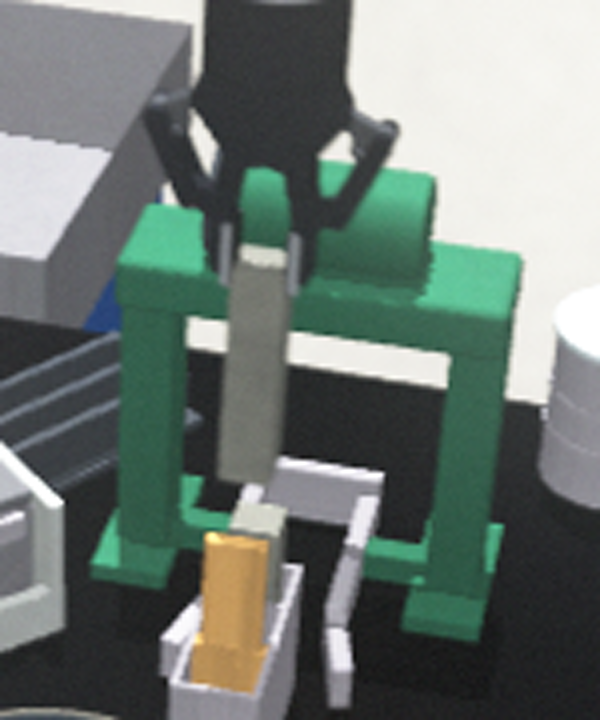

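```bash
python3 -m crank '[[0.1,-0.2,0,0.05,0.2,-0.1,-1],[0.1,-0.2,0,0.05,0.2,-0.1,-1],[0.1,-0.2,0,0.05,0.2,-0.1,-1],[0.1,-0.2,0,0.05,0.2,-0.1,-1],[0.1,-0.2,0,0.05,0.2,-0.1,-1],[0,0,0,0,1.2,0,-1],[0,0,0,0,1.2,0,-1],[0,0,0,0,1.2,0,-1],[0,0,0,0,1.2,0,-1],[0,0,0,0,0.5,0,-1]]'; python3 - <<'E'
from h import *
plan([502,32.3,225],orient(-88.4,0),5)
f=cams.grab_frame('side'); crop(f,300,130,150,180,4,'s35.png')
E
```

```text
clock: 40.78
eef_pos: [500.9, 30.5, 238.2]
tcp_rot: [-1.567, 0.001, -1.543]
contact_force: [-0.1, -0.5, -1.6]
opening: 0.334
cur [500.9  30.5 238.2] [-89.8   0.1 -88.4] op 0.334 t 40.8 F [-0.1 -0.5 -1.6]
tot turn deg [-0.19 -0.01 -0.05] shift cm [-0.17  1.33  0.11] dist 13.4
row/5 [-0.04 -0.   -0.01] [-0.035  0.265  0.022] mag 2.7 0.04
```

View pics/s35.png

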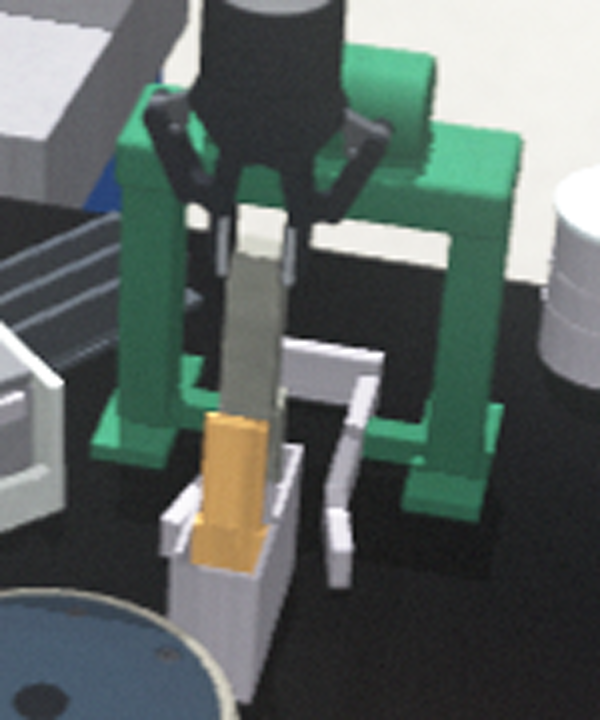

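```bash
python3 -m crank '[[-0.1,0,0,-0.1,0.3,0.1,-1],[-0.1,0,0,-0.1,0.3,0.1,-1],[0,0,0,0,0.7,0,-1],[0,0,0,0,0.7,0,-1],[0,0,0,0,0.7,0,-1],[0,0,0,0,0.7,0,-1],[0,0,0,0,0.7,0,-1],[0,0,0,0,0.5,0,-1],[0,0,0,0,0,0,-1],[0,0,0,0,0,0,-1]]'; python3 - <<'E'
from h import *
plan([502,32.3,113],orient(-88.4,0),8)
f=cams.grab_frame('side'); crop(f,300,130,150,180,4,'s36.png')
E
```

```text
clock: 41.67
eef_pos: [513.8, 33.0, 203.1]
tcp_rot: [-1.546, 0.002, -1.543]
contact_force: [-0.3, 0.0, -2.6]
opening: 0.33
cur [513.8  33.  203.1] [-88.6   0.1 -88.4] op 0.33 t 41.7 F [-0.3  0.  -2.6]
tot turn deg [-1.43 -0.01 -0.09] shift cm [ 0.05  8.98 -1.41] dist 90.9
row/8 [-0.18 -0.   -0.01] [ 0.006  1.124 -0.164] mag 11.4 0.18
```

View pics/s36.png

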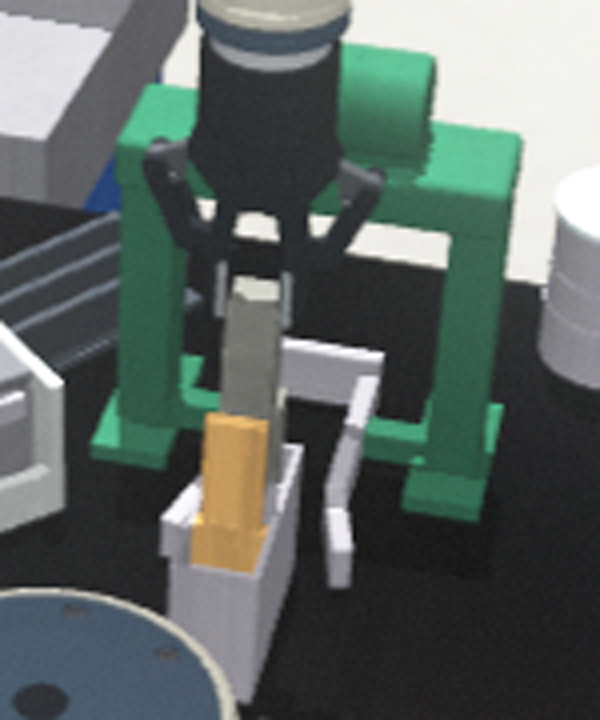

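```bash
python3 - <<'E'
from h import *
p,R,s=state(); print(s['qpos'].round(3),s['qvel'].round(3),s['contact_force'].round(2),s['wrist_torque'].round(2)); plan([502,32.3,203],orient(-88.4,0),4)
E
```

```text
[6.100e-02 1.820e-01 1.898e+00 1.000e-03 1.037e+00 1.603e+00] [-0.     0.011  0.019  0.001  0.003  0.001] [ 1.13 -0.38 -1.09] [-0.04  0.01  0.01]
cur [513.6  33.  202.7] [-88.6   0.1 -88.4] op 0.331 t 41.7 F [ 1.1 -0.4 -1.1]
tot turn deg [-1.4  -0.   -0.09] shift cm [ 0.04 -0.06 -1.16] dist 11.6
row/4 [-0.35 -0.   -0.02] [ 0.01  -0.011 -0.29 ] mag 2.9 0.35
```

```bash
python3 -m crank '[[0,0,0,0,-1,0,-1],[0,0,0,0,-1,0,-1],[-0.3,0,0,0,0,-0.3,-1],[-0.3,0,0,0,0,-0.3,-1],[-0.3,0,0,0,0,-0.3,-1],[-0.3,0,0,0,0,-0.3,-1],[0,0,0,0,0,0,-1],[0,0,0,0,0,0,-1],[0,0,0,0,0,0,-1],[0,0,0,0,0,0,-1]]'; python3 - <<'E'
from h import *
plan([502,32.3,225],orient(-88.4,0),4)
f=cams.grab_frame('side'); crop(f,300,130,150,180,4,'s37.png')
f=cams.grab_frame('top'); crop(f,280,130,200,180,3,'t37.png')
E
```

```text
clock: 42.55
eef_pos: [499.8, 32.6, 222.3]
tcp_rot: [-1.57, 0.001, -1.543]
contact_force: [1.5, 0.4, 0.2]
opening: 0.332
cur [499.8  32.6 222.3] [-90.    0.1 -88.4] op 0.332 t 42.5 F [1.5 0.4 0.2]
tot turn deg [-0.04 -0.   -0.08] shift cm [ 0.03 -0.27  0.22] dist 3.5
row/4 [-0.01 -0.   -0.02] [ 0.008 -0.067  0.055] mag 0.9 0.02
```

View pics/s37.png

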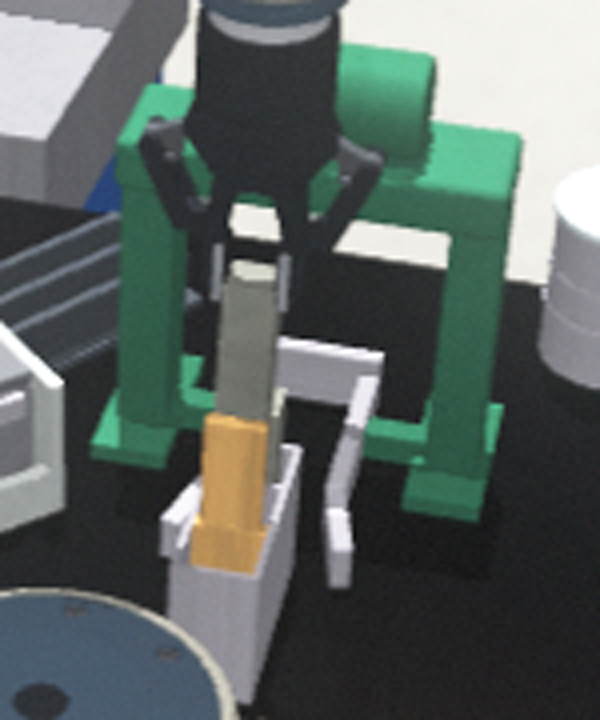

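View pics/t37.png

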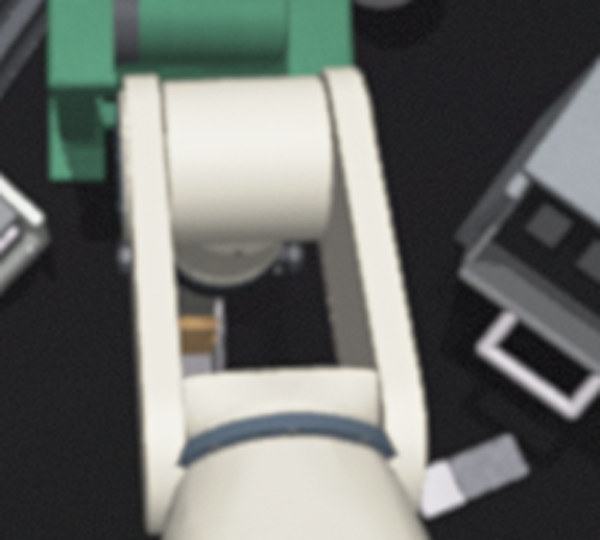

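```bash
python3 - <<'E'
from h import *
for nm,p,o in (('s34',[506.5,34.7,305.4],(300,100)),('s24',[547.5,39.5,302.3],(300,100)),('s37',[499.8,32.6,222.3],(300,130))):
    p=np.array(p)
    print(nm,[(dz,((proj('side',p+[0,0,dz])-o)*4).round().tolist()) for dz in (30,27,-100,-105,-110)])
    for dx in (-15,15):
        print('  lean x',dx,[((proj('side',p+[dx,0,-107])-o)*4).round().tolist()])
E
```

```text
s34 [(30, [257.0, 257.0]), (27, [257.0, 262.0]), (-100, [245.0, 459.0]), (-105, [245.0, 466.0]), (-110, [244.0, 473.0])]
  lean x -15 [[238.0, 483.0]]
  lean x 15 [[251.0, 455.0]]
s24 [(30, [265.0, 226.0]), (27, [265.0, 231.0]), (-100, [253.0, 424.0]), (-105, [253.0, 431.0]), (-110, [252.0, 439.0])]
  lean x -15 [[247.0, 448.0]]
  lean x 15 [[259.0, 421.0]]
s37 [(30, [250.0, 275.0]), (27, [250.0, 280.0]), (-100, [239.0, 463.0]), (-105, [239.0, 470.0]), (-110, [238.0, 477.0])]
  lean x -15 [[232.0, 488.0]]
  lean x 15 [[244.0, 458.0]]
```

```bash
python3 -m crank '[[0,0,0,0,0,0.1,-1],[0,0,0,0,0,0.1,-1],[0,0,0,0,0.3,0,-1],[0,0,0,0,0.3,0,-1],[0,0,0,0,0.3,0,-1],[0,0,0,0,0,0,-1],[0,0,0,0,0,0,-1],[0,0,0,0,0,0,-1],[0,0,0,0,0,0,-1],[0,0,0,0,0,0,-1]]'; python3 -m crank '[[0,0,0,0,0.4,0,-1],[0,0,0,0,0.4,0,-1],[0,0,0,0,0.4,0,-1],[0,0,0,0,0.4,0,-1],[0,0,0,0,0,0,-1],[0,0,0,0,0,0,-1],[0,0,0,0,0,0,-1],[0,0,0,0,0,0,-1],[0,0,0,0,0,0,-1],[0,0,0,0,0,0,-1]]';python3 - <<'E'
from h import *
plan([502,32.3,190],orient(-88.4,0),4)
f=cams.grab_frame('side'); crop(f,300,130,150,180,4,'s38.png')
E
```

```text
clock: 43.48
eef_pos: [500.5, 32.6, 211.1]
tcp_rot: [-1.574, 0.001, -1.543]
contact_force: [-0.1, -0.6, -2.7]
opening: 0.333
clock: 44.32
eef_pos: [500.4, 32.6, 193.2]
tcp_rot: [-1.574, 0.001, -1.543]
contact_force: [1.6, -0.0, -2.7]
opening: 0.336
cur [500.4  32.6 193.2] [-90.2   0.1 -88.4] op 0.336 t 44.3 F [ 1.6 -0.  -2.7]
tot turn deg [ 0.2  -0.   -0.08] shift cm [0.03 0.32 0.16] dist 3.6
row/4 [ 0.05 -0.   -0.02] [0.009 0.08  0.04 ] mag 0.9 0.05
```

View pics/s38.png

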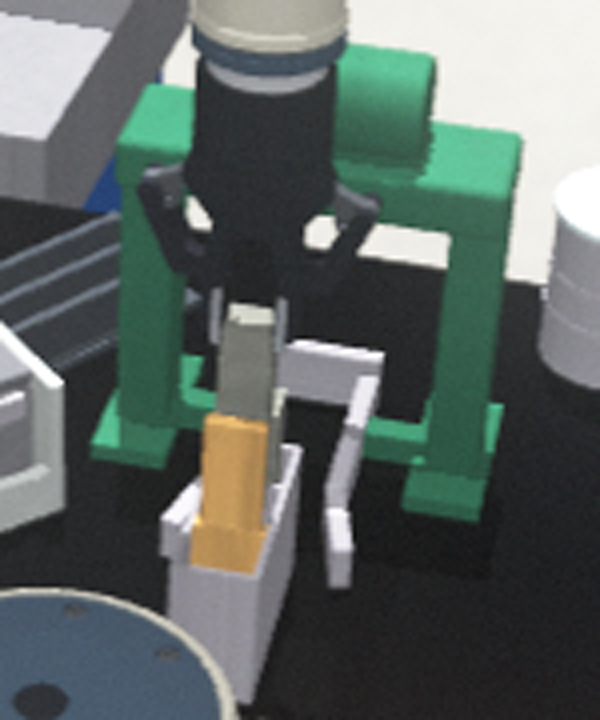

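```bash
python3 -m crank '[[0,0,0,0,0.4,0.1,-1],[0,0,0,0,0.4,0,-1],[0,0,0,0,0.5,0,-1],[0,0,0,0,0.5,0,-1],[0,0,0,0,0.5,0,-1],[0,0,0,0,0.5,0,-1],[0,0,0,0,0.5,0,-1],[0,0,0,0,0.3,0,-1],[0,0,0,0,0,0,-1],[0,0,0,0,0,0,-1]]';python3 - <<'E'
from h import *
plan([502,32.3,113],orient(-88.4,0),6)
f=cams.grab_frame('side'); crop(f,300,130,150,180,4,'s39.png')
E
```

```text
clock: 45.2
eef_pos: [500.8, 32.6, 152.6]
tcp_rot: [-1.576, 0.001, -1.543]
contact_force: [-0.0, -0.1, -0.6]
opening: 0.33
cur [500.8  32.6 152.6] [-90.3   0.1 -88.4] op 0.33 t 45.2 F [-0.  -0.1 -0.6]
tot turn deg [ 0.28 -0.   -0.08] shift cm [0.04 3.96 0.14] dist 39.7
row/6 [ 0.05 -0.   -0.01] [0.007 0.661 0.023] mag 6.6 0.05
```

View pics/s39.png

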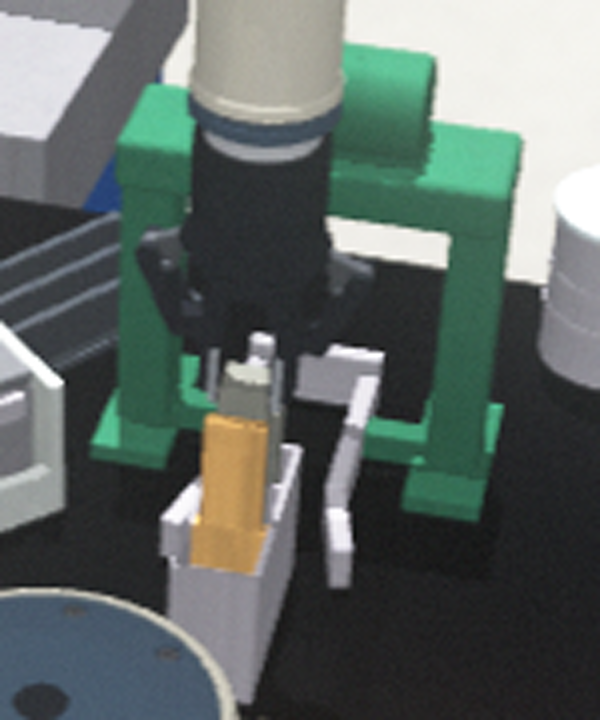

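```bash
python3 -m crank '[[0,0,0,0,0.4,0.1,-1],[0,0,0,0,0.4,0,-1],[0,0,0,0,0.5,0,-1],[0,0,0,0,0.5,0,-1],[0,0,0,0,0.5,0,-1],[0,0,0,0,0.5,0,-1],[0,0,0,0,0.3,0,-1],[0,0,0,0,0.2,0,-1],[0,0,0,0,0,0,-1],[0,0,0,0,0,0,-1]]';python3 - <<'E'
from h import *
plan([502,32.3,113],orient(-88.4,0),6)
f=cams.grab_frame('side'); crop(f,300,130,150,180,4,'s40.png')
E
```

```text
clock: 46.08
eef_pos: [501.1, 32.7, 115.9]
tcp_rot: [-1.577, 0.001, -1.543]
contact_force: [0.1, 0.1, -0.9]
opening: 0.327
cur [501.1  32.7 115.9] [-90.3   0.1 -88.4] op 0.327 t 46.1 F [ 0.1  0.1 -0.9]
tot turn deg [ 0.34 -0.   -0.07] shift cm [0.04 0.29 0.09] dist 3.1
row/6 [ 0.06 -0.   -0.01] [0.007 0.049 0.015] mag 0.5 0.06
```

View pics/s40.png

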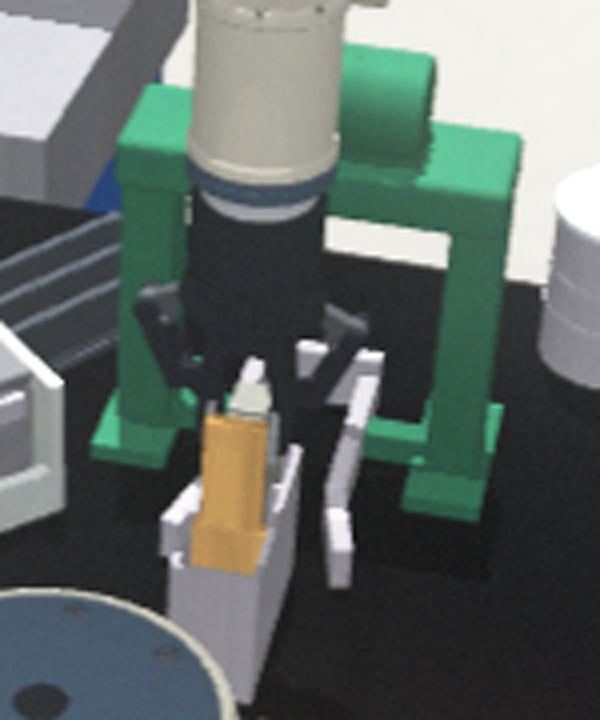

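```bash
python3 -m crank '[[0,0,0,0,0.2,0,-1],[0,0,0,0,0.1,0,-1],[0,0,0,0,0,0,0],[0,0,0,0,0,0,0],[0,0,0,0,0,0,0],[0,0,0,0,0,0,0],[0,0,0,0,-0.5,0,0],[0,0,0,0,-0.8,0,0],[0,0,0,0,-1.5,0,0],[0,0,0,0,-2,0,0]]'; python3 -m crank '[[0,0,0,0,-2,0,0],[0,0,0,0,-2.5,0,0],[0,0,0,0,-3,0,0],[0,0,0,0,-2.5,0,0],[0,0,0,0,-2,0,0],[0,0,0,0,0,0,-1],[0,0,0,0,0,0,-1],[0,0,0,0,0,0,-1],[0,0,0,0,0,0,-1],[0,0,0,0,0,0,-1]]' ; python3 - <<'E'
from h import *
plan([360,-160,280],orient(-35.4,0),10)
print(c2w([-215,0,180]))
f=cams.grab_frame('side'); crop(f,300,130,150,180,4,'s41.png')
E
```

```text
clock: 46.97
eef_pos: [499.3, 32.5, 161.5]
tcp_rot: [-1.582, 0.001, -1.543]
contact_force: [0.7, 0.0, 0.2]
opening: 0.502
clock: 47.8
eef_pos: [500.6, 32.4, 296.2]
tcp_rot: [-1.573, 0.001, -1.543]
contact_force: [-0.0, 0.1, 0.1]
opening: 0.003
cur [500.6  32.4 296.2] [-90.1   0.1 -88.4] op 0.003 t 47.8 F [-0.   0.1  0.1]
tot turn deg [  0.09 -53.    -0.14] shift cm [ 18.84   1.63 -14.59] dist 238.9
row/10 [ 0.01 -5.3  -0.01] [ 1.174  0.164 -2.172] mag 24.7 5.3
[ 410.44752392 -235.55454795  180.        ]
```

View pics/s41.png

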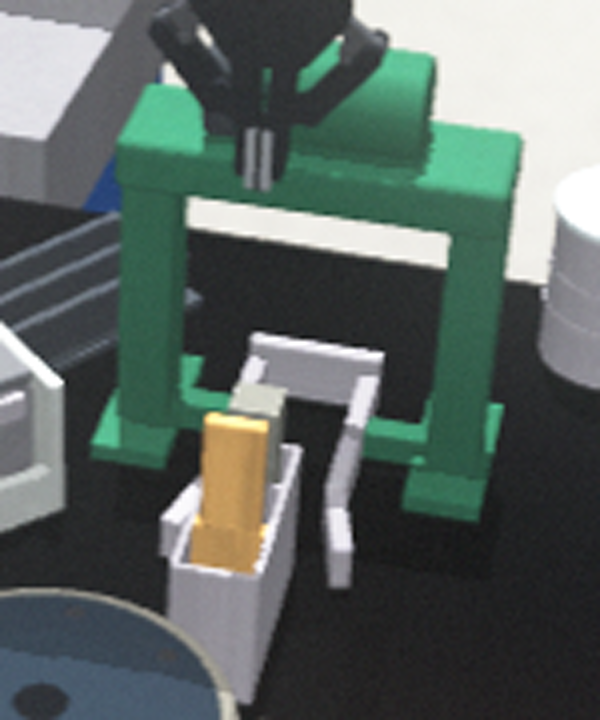

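```bash
python3 -m crank '[[0,-5.3,0,1.2,0.2,-2.2,-1],[0,-5.3,0,1.2,0.2,-2.2,-1],[0,-5.3,0,1.2,0.2,-2.2,-1],[0,-5.3,0,1.2,0.2,-2.2,-1],[0,-5.3,0,1.2,0.2,-2.2,-1],[0,-5.3,0,1.2,0.2,-2.2,-1],[0,-5.3,0,1.2,0.2,-2.2,-1],[0,-5.3,0,1.2,0.2,-2.2,-1],[0,-5.3,0,1.2,0.2,-2.2,-1],[0,-5.3,0,1.2,0.2,-2.2,-1]]'; python3 - <<'E'
from h import *
print(c2w([-212,0,150]))
plan(c2w([-212,0,150]),orient(-35.4,0),10)
f=cams.grab_frame('top'); crop(f,280,130,200,180,4,'t42.png'); cv2.imwrite('pics/top42.png',f)
E
```

```text
clock: 48.68
eef_pos: [351.9, -167.0, 266.9]
tcp_rot: [-1.576, 0.018, -0.57]
contact_force: [-0.2, -0.1, 1.2]
opening: -0.006
[ 412.89290731 -237.29239146  150.        ]
cur [ 351.9 -167.   266.9] [-90.3   1.  -32.6] op -0.006 t 48.7 F [-0.2 -0.1  1.2]
tot turn deg [ 0.33  2.76 -1.03] shift cm [ 9.14 11.54 -2.57] dist 149.5
row/10 [ 0.03  0.28 -0.1 ] [ 0.91   1.161 -0.24 ] mag 14.9 0.3
```

View pics/t42.png

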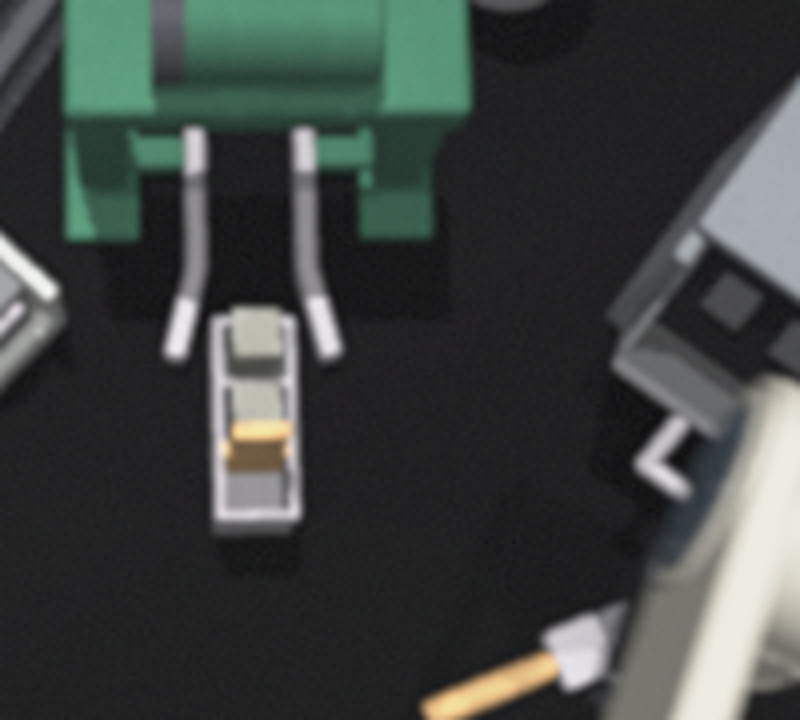

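```bash
python3 -m crank '[[0,0.3,-0.1,0.9,1.2,-0.25,-1],[0,0.3,-0.1,0.9,1.2,-0.25,-1],[0,0.3,-0.1,0.9,1.2,-0.25,-1],[0,0.3,-0.1,0.9,1.2,-0.25,-1],[0,0.3,-0.1,0.9,1.2,-0.25,-1],[0,0.3,-0.1,0.9,1.2,-0.25,-1],[0,0.3,-0.1,0.9,1.2,-0.25,-1],[0,0.3,-0.1,0.9,1.2,-0.25,-1],[0,0.3,-0.1,0.9,1.2,-0.25,-1],[0,0.3,-0.1,0.9,1.2,-0.25,-1]]'; python3 - <<'E'
from h import *
plan(c2w([-212,0,85]),orient(-35.4,0),8)
p,R,s=state();print(w2c(p))
f=cams.grab_frame('side'); crop(f,400,150,170,170,4,'s43.png')
E
```

```text
clock: 49.57
eef_pos: [407.9, -244.5, 134.9]
tcp_rot: [-1.58, 0.009, -0.618]
contact_force: [0.8, -0.2, -0.7]
opening: 0.003
cur [ 407.9 -244.5  134.9] [-90.5   0.5 -35.4] op 0.003 t 49.6 F [ 0.8 -0.2 -0.7]
tot turn deg [ 0.52 -0.01 -0.54] shift cm [0.04 4.98 0.92] dist 50.7
row/8 [ 0.07 -0.   -0.07] [0.002 0.623 0.112] mag 6.3 0.09
[-211.89237618   -8.72586405  134.89265498]
```

View pics/s43.png

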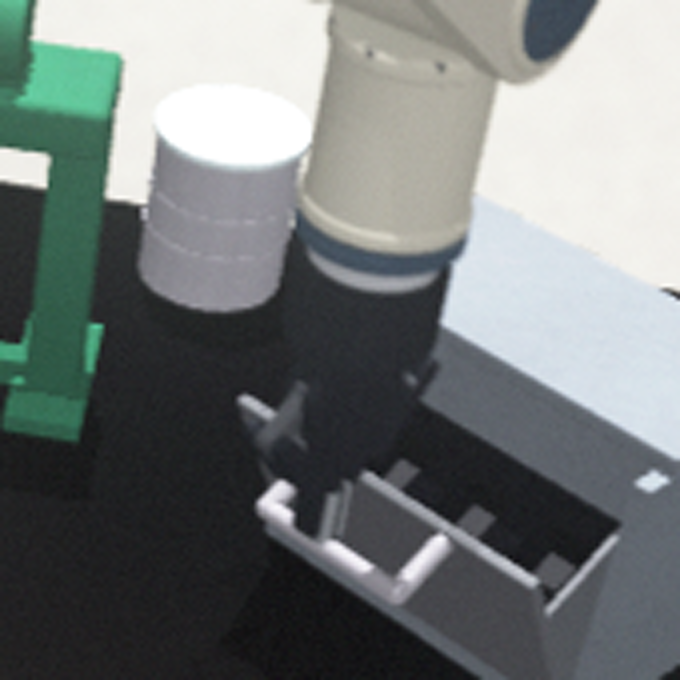

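```bash
python3 -m crank '[[0,0,0,0,0.6,0.1,-1],[0,0,0,0,0.6,0.1,-1],[0.1,0,-0.1,0,0.6,0.1,-1],[0.1,0,-0.1,0,0.6,0.1,-1],[0.1,0,-0.1,0,0.6,0.1,-1],[0.1,0,-0.1,0,0.6,0.1,-1],[0.1,0,-0.1,0,0.6,0.1,-1],[0,0,0,0,0.4,0.1,-1],[0,0,0,0,0,0,-1],[0,0,0,0,0,0,-1]]'; python3 -m crank '[[0,0,0,0.8,0,0,-1],[0,0,0,0.8,0,0,-1],[0,0,0,0.8,-0.2,0,-1],[0,0,0,0.8,-0.2,0,-1],[0,0,0,0.8,-0.2,0,-1],[0,0,0,0.8,-0.3,0,-1],[0,0,0,0.8,-0.3,0,-1],[0,0,0,0.8,-0.3,0,-1],[0,0,0,0.8,-0.3,0,-1],[0,0,0,0,0,0,-1]]'; python3 - <<'E'
from h import *
plan(c2w([-136,0,112]),orient(-35.4,0),8)
p,R,s=state();print(w2c(p))
f=cams.grab_frame('side'); crop(f,400,150,170,170,4,'s44.png')
E
```

```text
clock: 50.45
eef_pos: [410.3, -235.4, 81.5]
tcp_rot: [-1.571, 0.006, -0.618]
contact_force: [-0.2, -0.0, 0.6]
opening: 0.001
clock: 51.28
eef_pos: [432.0, -250.9, 96.3]
tcp_rot: [-1.572, 0.113, -0.621]
contact_force: [-0.2, -0.4, -0.5]
opening: -0.006
cur [ 432.  -250.9   96.3] [-90.1   6.5 -35.6] op -0.006 t 51.3 F [-0.2 -0.4 -0.5]
tot turn deg [ 0.07 -0.16 -6.5 ] shift cm [ 5.04 -2.15  0.02] dist 54.8
row/8 [ 0.01 -0.02 -0.81] [ 0.643 -0.237  0.002] mag 6.9 0.81
[-1.88502388e+02 -5.52851400e-02  9.63303838e+01]
```

View pics/s44.png

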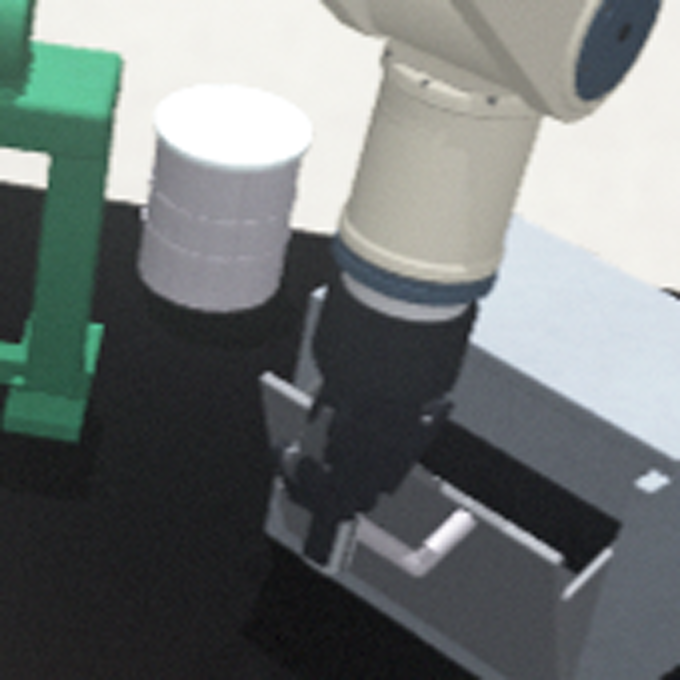

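```bash
python3 -m crank '[[0,0,-1.2,1.2,-0.3,0,-1],[0,0,-1.2,1.2,-0.3,0,-1],[0,0,-1.2,1.2,-0.3,0,-1],[0,0,-1.2,1.2,-0.3,0,-1],[0,0,-1.2,1.2,-0.3,0,-1],[0,0,-1.2,1.2,-0.3,0,-1],[0,0,-1.2,1.2,-0.3,0,-1],[0,0,-1.2,1.2,-0.3,0,-1],[0,0,-1.2,1.2,-0.3,0,-1],[0,0,0,0,0,0,-1]]'; python3 - <<'E'
from h import *
plan(c2w([-136,0,116]),orient(-35.4,0),8)
p,R,s=state();print(w2c(p))
f=cams.grab_frame('side'); crop(f,400,150,170,170,4,'s45.png')
E
```

```text
clock: 52.17
eef_pos: [470.1, -278.8, 107.1]
tcp_rot: [-1.575, 0.058, -0.624]
contact_force: [0.7, -0.3, -0.1]
opening: -0.001
cur [ 470.1 -278.8  107.1] [-90.2   3.3 -35.7] op -0.001 t 52.2 F [ 0.7 -0.3 -0.1]
tot turn deg [ 0.22 -0.33 -3.31] shift cm [ 0.48 -0.92  0.07] dist 10.3
row/8 [ 0.03 -0.04 -0.41] [ 0.063 -0.113  0.009] mag 1.3 0.42
[-141.29699926   -0.73286825  107.14002631]
```

View pics/s45.png

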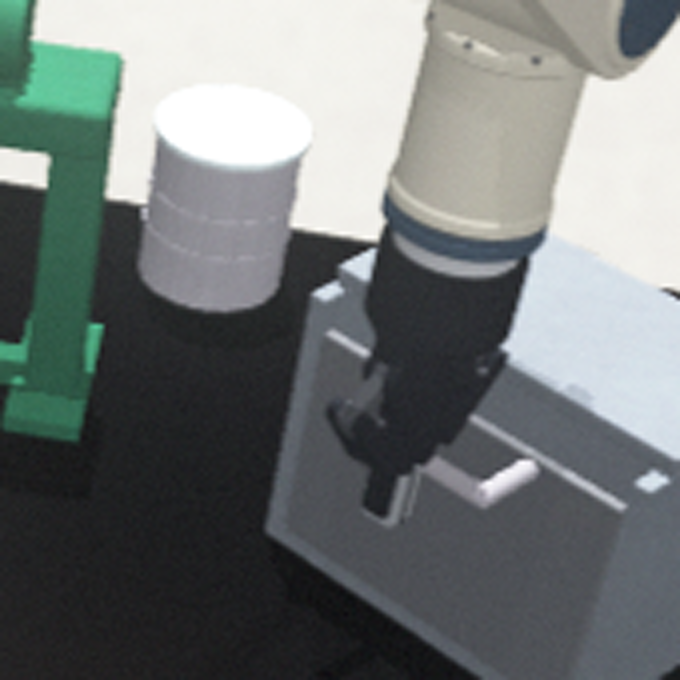

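Nearly shut; push the remainder firmly until it stops.

```bash
python3 -m crank '[[0,0,-0.5,1.2,-0.1,0,-1],[0,0,-0.5,1.2,-0.1,0,-1],[0,0,-0.5,1.2,0,0,-1],[0,0,-0.5,1.2,0,0,-1],[0,0,-0.5,1.2,0,0,-1],[0,0,-0.5,1.2,0,0,-1],[0,0,-0.5,1.2,0,0,-1],[0,0,-0.5,1.2,0,0,-1],[0,0,-0.5,1.2,0,0,-1],[0,0,-0.5,1.2,0,0,-1]]'; python3 - <<'E'
from h import *
plan(c2w([-136,0,116]),orient(-35.4,0),8)
p,R,s=state();print(w2c(p))
f=cams.grab_frame('side'); crop(f,400,150,170,170,4,'s46.png')
E
```

```text
clock: 53.05
eef_pos: [466.1, -276.3, 109.8]
tcp_rot: [-1.58, 0.233, -0.627]
contact_force: [-43.0, 32.8, 56.4]
opening: -0.002
cur [ 466.1 -276.3  109.8] [-90.5  13.3 -35.9] op -0.002 t 53.0 F [-43.   32.8  56.4]
tot turn deg [  0.44  -0.48 -13.33] shift cm [ 0.83 -0.83  0.1 ] dist 11.8
row/8 [ 0.06 -0.06 -1.67] [ 0.114 -0.093  0.012] mag 1.5 1.67
[-145.98448053   -0.9783497   109.82316195]
```

View pics/s46.png

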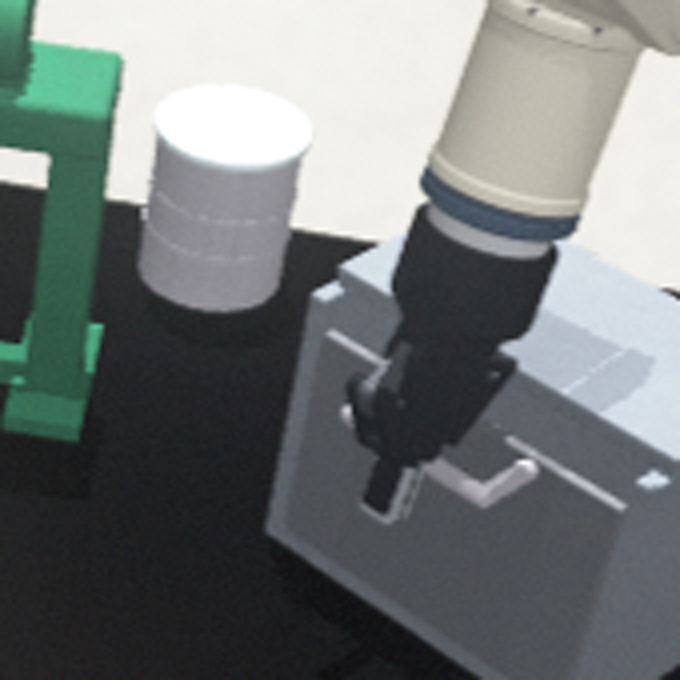

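```bash
python3 -m crank '[[0,0,0,-1,0,0,-1],[0,0,0,-1.5,0,0,-1],[0,0,-2,-1.5,0,0,-1],[0,0,-2,-1.5,0,0,-1],[0,0,-2,-1.5,-0.5,0,-1],[0,0,-2,-1,-2,0,-1],[0,0,-2,0,-3,0,-1],[0,0,-2,0,-3,0,-1],[0,0,-1,0,-3,0,-1],[0,0,0,0,-2,0,-1]]'; python3 - <<'E'
from h import *
p,R,s=state();print(w2c(p),s['contact_force'])
f=cams.grab_frame('side'); crop(f,440,180,140,140,4,'s47.png')
f=cams.grab_frame('top'); crop(f,410,120,150,150,4,'t47.png'); cv2.imwrite('pics/top47.png',f)
plan([300,29,150],orient(-88.4,0),20)
E
```

```text
clock: 53.93
eef_pos: [413.2, -237.1, 266.3]
tcp_rot: [-1.579, -0.011, -0.626]
contact_force: [1.1, 0.3, -0.1]
opening: 0.0
[-211.87632703    0.28826774  266.28938657] [ 1.05425165  0.26399141 -0.08621216]
cur [ 414.8 -238.1  267.5] [-90.5  -0.8 -35.9] op 0.001 t 54.0 F [ 0.7 -0.1  0.6]
tot turn deg [ 0.06 52.52  0.96] shift cm [-25.12  11.27  15.  ] dist 313.6
row/20 [0.   2.63 0.05] [-1.503  0.575  0.156] mag 16.2 2.63
```

View pics/s47.png

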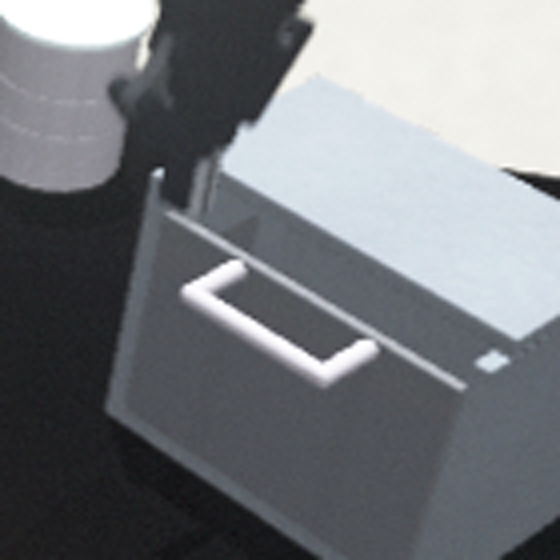

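View pics/t47.png

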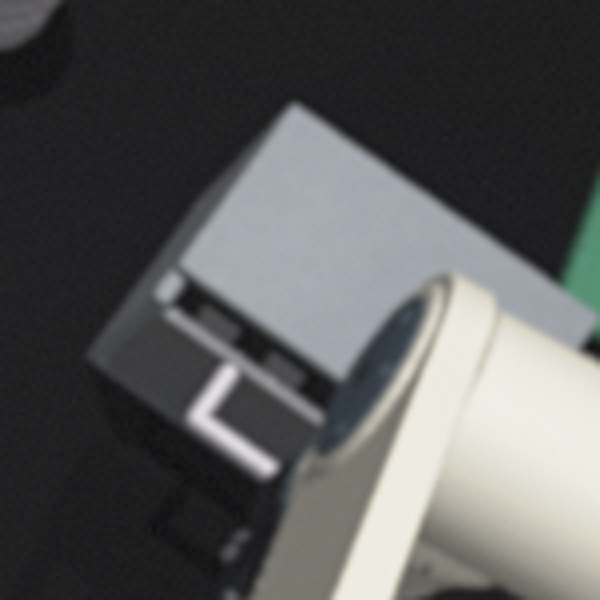

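```bash
python3 - <<'E'
from h import *
t=cv2.imread('pics/top47.png'); crop(t,290,110,110,170,4,'t47b.png')
a=cv2.imread('pics/side0.png')[225:300,475:560]; f=cams.grab_frame('side'); b=f[225:300,475:560]
cv2.imwrite('pics/cmp.png',np.hstack([cv2.resize(a,None,fx=4,fy=4),cv2.resize(b,None,fx=4,fy=4)]))
for tx in (33,25):
  plan([390,-60,180],orient(-88.4,0,tx),15)
E
```

```text
cur [ 413.8 -237.5  265.2] [-90.5  -0.6 -35.9] op 0.001 t 54.1 F [-0.   0.8 -0.1]
tot turn deg [ 30.8   51.25 -14.35] shift cm [-12.42   8.28  13.06] dist 198.3
row/15 [ 2.05  3.42 -0.96] [-1.199  0.62   0.317] mag 13.9 4.1
cur [ 413.8 -237.5  265.2] [-90.5  -0.6 -35.9] op 0.001 t 54.1 F [-0.   0.8 -0.1]
tot turn deg [ 23.38  51.83 -10.68] shift cm [-12.42   8.28  13.06] dist 198.3
row/15 [ 1.56  3.46 -0.71] [-1.187  0.608  0.352] mag 13.8 3.86
```

View pics/t47b.png

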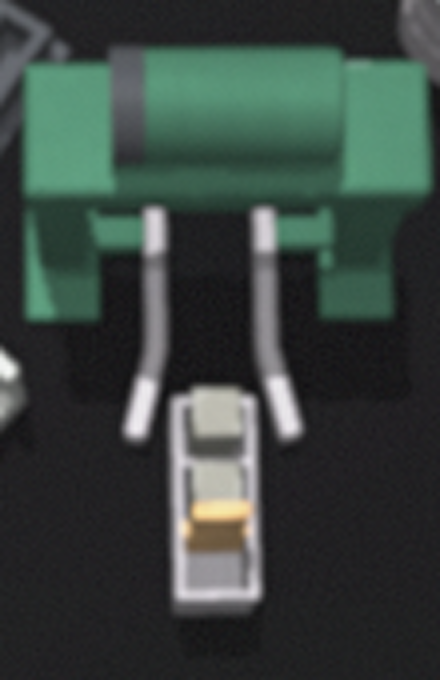

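View pics/cmp.png

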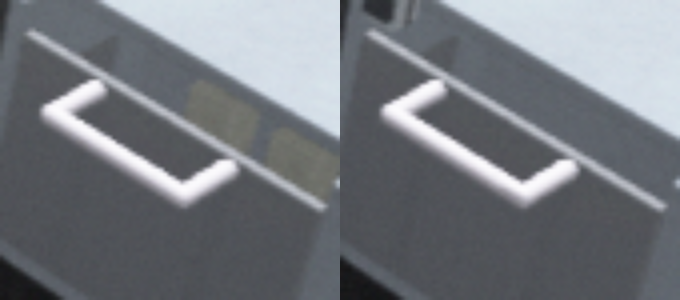

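```bash
python3 -m crank '[[2,3.4,-1,-1.2,0.5,0.3,-0.3],[2,3.4,-1,-1.2,0.5,0.3,-0.3],[2,3.4,-1,-1.2,0.5,0.3,-0.3],[2,3.4,-1,-1.2,0.5,0.3,-0.3],[2,3.4,-1,-1.2,0.5,0.3,-0.3],[2,3.4,-1,-1.2,0.5,0.3,-0.3],[2,3.4,-1,-1.2,0.5,0.3,-0.3],[2,3.4,-1,-1.2,0.5,0.3,-0.3],[2,3.4,-1,-1.2,0.5,0.3,-0.3],[2,3.4,-1,-1.2,0.5,0.3,-0.3]]'; python3 - <<'E'
from h import *
a=onz('top',343.4,209,95);b=onz('top',344.6,259.6,95);print(a,b,(a+b)/2,np.degrees(np.arctan2((a-b)[1],(a-b)[0])))
# frame
C=lambda x,y:(290+x/4,110+y/4)
for q in [(154,210),(264,210),(155,330),(267,330),(133,437),(290,437)]: print(q,onz('top',*C(*q),30).round(1))
for q in [(25,193),(430,193)]: print(q,onz('top',*C(*q),200).round(1))
plan([395,29,140],orient(-88.4,0,33),10)
print(state()[2]['qpos'].round(3))
E
```

```text
clock: 54.92
eef_pos: [376.7, -127.4, 206.3]
tcp_rot: [-1.177, -0.075, -1.272]
contact_force: [0.5, -0.8, 0.5]
opening: 0.352
[564.3260565  33.6751454  95.       ] [429.44325083  29.3409177   95.        ] [496.88465366  31.50803155  95.        ] 1.8404683561146042
(154, 210) [712.8  73.9  30. ]
(264, 210) [714.3  -4.2  30. ]
(155, 330) [625.4  72.   30. ]
(267, 330) [626.8  -6.7  30. ]
(133, 437) [548.6  86.3  30. ]
(290, 437) [550.5 -23.1  30. ]
(25, 193) [666.9 156.3 200. ]
(430, 193) [671.4 -93.5 200. ]
cur [ 376.7 -127.4  206.3] [-67.4  -4.3 -72.9] op 0.352 t 54.9 F [ 0.5 -0.8  0.5]
tot turn deg [ 9.78 15.73 -3.48] shift cm [-14.86   7.55   3.75] dist 170.8
row/10 [ 0.98  1.57 -0.35] [-1.544  0.737  0.131] mag 17.2 1.88
[-0.55  -0.187  2.329  0.379  0.716  0.455]
```

```bash
python3 -m crank '[[1,1.6,-0.3,-1.5,0.7,0.1,-0.3],[1,1.6,-0.3,-1.5,0.7,0.1,-0.3],[1,1.6,-0.3,-1.5,0.7,0.1,-0.3],[1,1.6,-0.3,-1.5,0.7,0.1,-0.3],[1,1.6,-0.3,-1.5,0.7,0.1,-0.3],[1,1.6,-0.3,-1.5,0.7,0.1,-0.3],[1,1.6,-0.3,-1.5,0.7,0.1,-0.3],[1,1.6,-0.3,-1.5,0.7,0.1,-0.3],[1,1.6,-0.3,-1.5,0.7,0.1,-0.3],[1,1.6,-0.3,-1.5,0.7,0.1,-0.3]]'; python3 - <<'E'
from h import *
plan([395,29,32.5],orient(-88.4,0,33),10)
print(state()[2]['qpos'].round(3))
f=cams.grab_frame('side'); crop(f,260,100,200,200,3,'s48.png')
E
```

```text
clock: 55.75
eef_pos: [387.1, 8.3, 140.0]
tcp_rot: [-1.01, -0.002, -1.545]
contact_force: [-0.0, 0.9, -0.2]
opening: 0.347
cur [387.1   8.3 140. ] [-57.9  -0.1 -88.5] op 0.347 t 55.8 F [-0.   0.9 -0.2]
tot turn deg [ 0.87 -0.04  0.19] shift cm [-2.08  9.55 -5.  ] dist 109.7
row/10 [ 0.09 -0.    0.02] [-0.206  0.951 -0.507] mag 11.0 0.09
[ 0.013 -0.142  2.575  0.031  0.148  1.529]
```

View pics/s48.png

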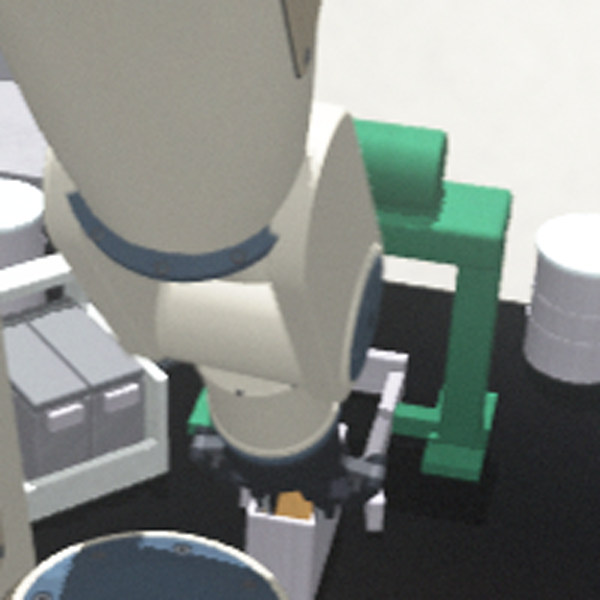

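```bash
python3 - <<'E'
from h import *
plan([390,29,140],orient(-88.4,0,15),10)
E
python3 -m crank '[[-1.8,0,0,-0.2,0.3,-0.1,-0.3],[-1.8,0,0,-0.2,0,0,-0.3],[-1.8,0,0,-0.2,0,0,-0.3],[-1.8,0,0,-0.2,0,0,-0.3],[-1.8,0,0,-0.2,0,0,-0.3],[-1.8,0,0,-0.2,0,0,-0.3],[-1.8,0,0,-0.2,0,0,-0.3],[-1.8,0,0,-0.2,0,0,-0.3],[-1.8,0,0,-0.2,0,0,-0.3],[-0.8,0,0,-0.2,0,0,-0.3]]'; python3 - <<'E'
from h import *
plan([392,29,34],orient(-88.4,0,15),10)
print(state()[2]['qpos'].round(3))
E
```

```text
cur [386.9   8.  139.6] [-57.9  -0.  -88.8] op 0.349 t 55.8 F [ 0.3  0.7 -0.2]
tot turn deg [-17.08  -0.4    0.2 ] shift cm [-2.09  0.15  0.32] dist 21.2
row/10 [-1.71 -0.04  0.02] [-0.209  0.011  0.035] mag 2.1 1.71
clock: 56.63
eef_pos: [385.9, 30.5, 131.6]
tcp_rot: [-1.331, 0.003, -1.533]
contact_force: [0.1, -0.3, 0.1]
opening: 0.351
cur [385.9  30.5 131.6] [-76.3   0.2 -87.8] op 0.351 t 56.6 F [ 0.1 -0.3  0.1]
tot turn deg [ 1.29  0.52 -0.31] shift cm [ 0.21  9.62 -1.73] dist 97.8
row/10 [ 0.13  0.05 -0.03] [ 0.019  0.961 -0.183] mag 9.8 0.14
[ 0.082 -0.028  2.358 -0.014  0.573  1.626]
```

```bash
python3 -m crank '[[0.1,0,0,0,0.9,-0.2,-0.3],[0.1,0,0,0,0.9,-0.2,-0.3],[0.1,0,0,0,0.9,-0.2,-0.3],[0.1,0,0,0,0.9,-0.2,-0.3],[0.1,0,0,0,0.9,-0.2,-0.3],[0.1,0,0,0,0.9,-0.2,-0.3],[0.1,0,0,0,0.9,-0.2,-0.3],[0.1,0,0,0,0.9,-0.2,-0.3],[0.1,0,0,0,0.9,-0.2,-0.3],[0.1,0,0,0,0.7,-0.1,-0.3]]'; python3 - <<'E'
from h import *
plan([422,29.5,34],orient(-88.4,0,15),10)
print(state()[2]['qpos'].round(3))
f=cams.grab_frame('side'); crop(f,260,130,200,200,3,'s49.png')
f=cams.grab_frame('top'); crop(f,280,100,130,200,3,'t49.png')
E
```

```text
clock: 57.47
eef_pos: [393.0, 31.7, 37.3]
tcp_rot: [-1.31, 0.009, -1.524]
contact_force: [0.3, -0.9, 0.7]
opening: 0.352
cur [393.   31.7  37.3] [-75.    0.5 -87.3] op 0.352 t 57.5 F [ 0.3 -0.9  0.7]
tot turn deg [ 0.05  0.93 -0.77] shift cm [0.36 1.06 2.7 ] dist 29.2
row/10 [ 0.    0.09 -0.08] [0.033 0.106 0.27 ] mag 2.9 0.12
[0.076 0.221 2.439 0.005 0.22  1.596]
```

View pics/s49.png

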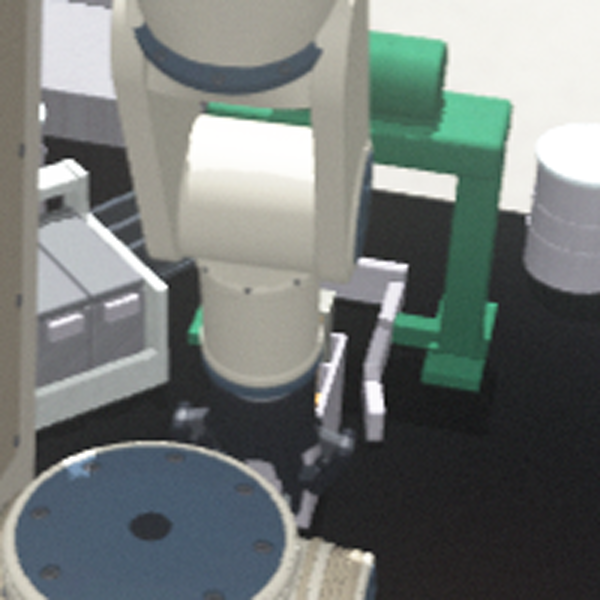

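View pics/t49.png

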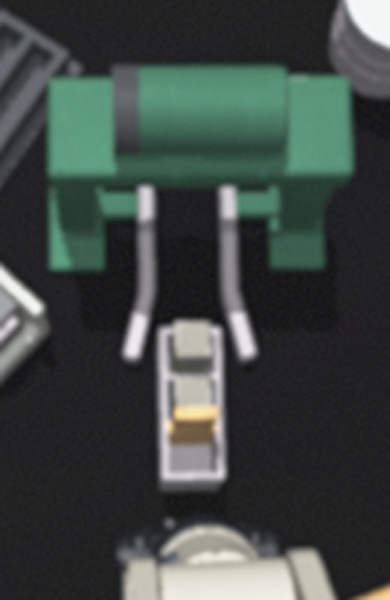

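```bash
python3 -m crank '[[0,0.1,0,0.03,0.2,0.8,-0.3],[0,0.1,0,0.03,0.25,0.8,-0.3],[0,0.1,0,0.03,0.25,0.7,-0.3],[0,0.1,0,0.02,0.2,0.7,-0.3],[0,0.1,0,0.02,0.2,0.7,-0.3],[0,0.1,0,0,0.2,0.7,-0.3],[0,0.1,0,0,0.2,0.7,-0.3],[0,0.1,0,0,0.2,0.7,-0.3],[0,0,0,0,0.2,0.7,-0.3],[0,0,0,0,0.2,0.7,-0.3]]'; python3 - <<'E'
from h import *
plan([617,32.5,34],orient(-88.8,0,15),10)
print(state()[2]['qpos'].round(3))
f=cams.grab_frame('top'); crop(f,280,100,130,200,3,'t50.png')
E
```

```text
clock: 58.4
eef_pos: [462.6, 32.6, 32.9]
tcp_rot: [-1.334, 0.013, -1.538]
contact_force: [-9.2, -0.5, 7.4]
opening: 0.35
cur [462.6  32.6  32.9] [-76.4   0.7 -88.1] op 0.35 t 58.4 F [-9.2 -0.5  7.4]
tot turn deg [ 1.45  0.48 -0.87] shift cm [ 0.51  3.5  15.02] dist 154.4
row/10 [ 0.15  0.05 -0.09] [0.043 0.368 1.499] mag 15.4 0.18
[0.063 0.313 2.287 0.018 0.305 1.586]
```

View pics/t50.png

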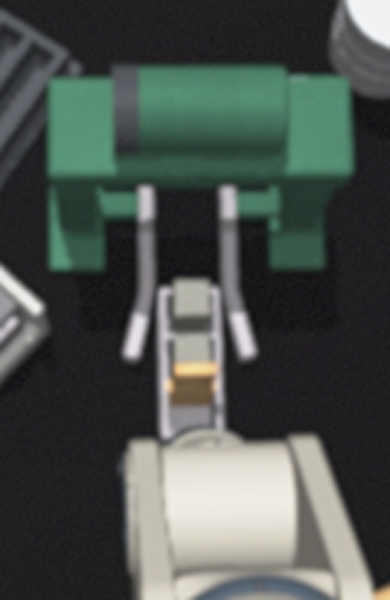

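```bash
python3 -m crank '[[0.1,0,0,0.05,0.15,0.9,-0.3],[0.1,0,-0.1,0.05,0.15,0.9,-0.3],[0.1,0,-0.1,0.05,0.2,0.9,-0.3],[0.1,0,-0.1,0.05,0.2,0.9,-0.3],[0.1,0,-0.1,0.05,0.2,0.9,-0.3],[0.1,0,-0.1,0.05,0.2,0.9,-0.3],[0.1,0,-0.1,0.05,0.2,0.9,-0.3],[0.1,0,0,0.05,0.2,0.9,-0.3],[0.1,0,0,0.05,0.2,0.9,-0.3],[0.1,0,0,0.05,0.2,0.9,-0.3]]'; python3 - <<'E'
from h import *
plan([617,32.5,34],orient(-88.8,0,15),10)
f=cams.grab_frame('top'); crop(f,280,100,130,200,3,'t51.png')
f=cams.grab_frame('side'); crop(f,260,130,200,200,3,'s51.png')
E
```

```text
clock: 59.28
eef_pos: [556.4, 30.2, 33.1]
tcp_rot: [-1.331, 0.001, -1.54]
contact_force: [-3.9, -0.3, -0.0]
opening: 0.352
cur [556.4  30.2  33.1] [-76.3   0.1 -88.3] op 0.352 t 59.3 F [-3.9 -0.3 -0. ]
tot turn deg [ 1.26  0.5  -0.2 ] shift cm [-0.05  1.36  5.91] dist 60.6
row/10 [ 0.13  0.05 -0.02] [-0.008  0.141  0.59 ] mag 6.1 0.14
```

View pics/t51.png

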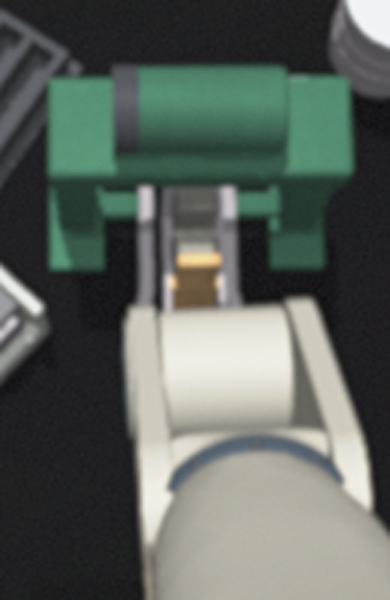

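View pics/s51.png

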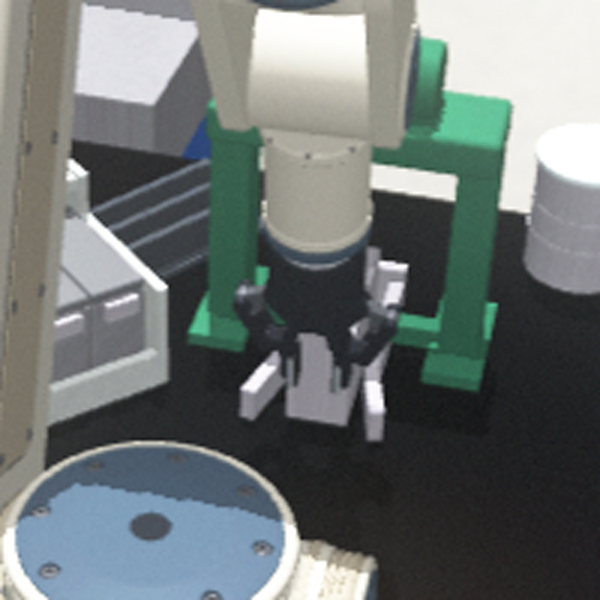

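```bash
python3 -m crank '[[0.1,0,0,0,0.2,0.8,-0.3],[0.1,0,0,0,0.2,0.8,-0.3],[0.1,0,0,0,0.2,0.8,-0.3],[0.1,0,0,0,0.2,0.8,-0.3],[0.1,0,0,0,0.15,0.7,-0.3],[0.1,0,0,0,0.15,0.6,-0.3],[0.1,0,0,0,0.15,0.5,-0.3],[0.1,0,0,0,0.15,0.5,-0.3],[0,0,0,0,0.15,0.5,-0.3],[0,0,0,0,0.1,0.5,-0.3]]'; python3 - <<'E'
from h import *
plan([617,32.5,34],orient(-88.8,0,15),10)
f=cams.grab_frame('top'); crop(f,280,100,130,200,3,'t52.png')
f=cams.grab_frame('side'); crop(f,260,130,200,200,3,'s52.png')
E
```

```text
clock: 60.22
eef_pos: [610.4, 31.4, 29.8]
tcp_rot: [-1.345, 0.001, -1.541]
contact_force: [-30.7, -0.7, 23.1]
opening: 0.352
cur [610.4  31.4  29.8] [-77.1   0.  -88.3] op 0.352 t 60.2 F [-30.7  -0.7  23.1]
tot turn deg [ 2.07  0.47 -0.15] shift cm [-0.09 -0.27  0.74] dist 7.9
row/10 [ 0.21  0.05 -0.01] [-0.01  -0.025  0.074] mag 0.8 0.21
```

View pics/t52.png

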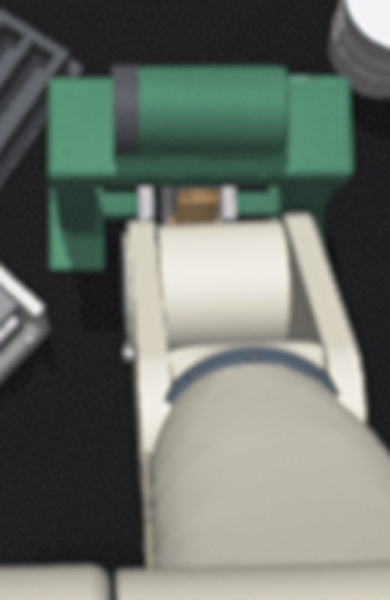

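View pics/s52.png

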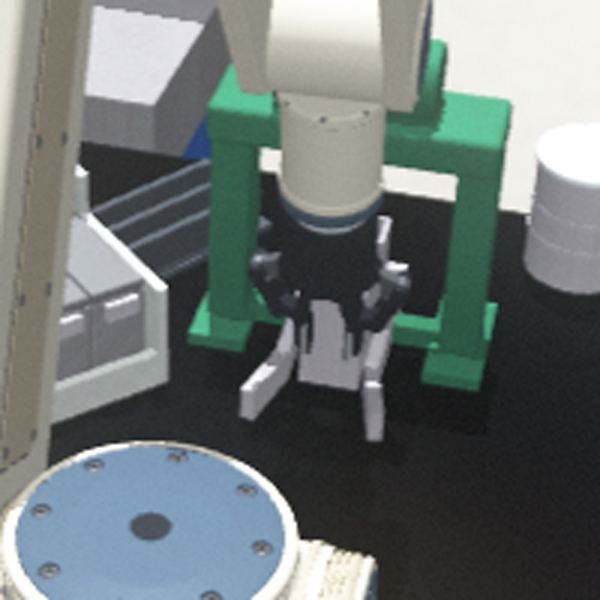

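```bash
python3 -m crank '[[0,0,0,0,-0.3,-1,-0.3],[0,0,0,0,-0.3,-1.5,-0.3],[0,0,0,0,-0.5,-2,-0.3],[0,0,0,0,-0.8,-2,-0.3],[0,0,0,0,-0.8,-2,-0.3],[0,0,0,0,-0.8,-2,-0.3],[0,0,0,0,-1,-2,-0.3],[0,0,0,0,-2,-2,-0.3],[0,0,0,0,-3,-1,-0.3],[0,0,0,0,-3,0,-0.3]]'; python3 -m crank '[[0,0,0,2,-2,0,-0.3],[0,0,0,3,-2,-1,-0.3],[0,0,0,3,-2,-1,-0.3],[0,0,0,3,-2,-1,-0.3],[0,0,0,3,-1,-1,-0.3],[0,0,0,3,0,0,-0.3],[0,0,0,3,0,0,-0.3],[0,0,0,3,0,0,-0.3],[0,0,0,2,0,0,-0.3],[0,0,0,0,0,0,-0.3]]'; python3 - <<'E'
from h import *
plan([617,32.5,34],orient(-88.8,0,15),10)
f=cams.grab_frame('top'); crop(f,280,100,130,140,4,'t53.png');cv2.imwrite('pics/top53.png',f)
f=cams.grab_frame('side'); crop(f,310,130,130,140,4,'s53.png');cv2.imwrite('pics/side53.png',f)
E
```

```text
clock: 61.15
eef_pos: [429.2, 26.0, 116.3]
tcp_rot: [-1.335, 0.001, -1.542]
contact_force: [1.1, 0.1, -0.0]
opening: 0.349
clock: 61.98
eef_pos: [385.2, -241.8, 216.0]
tcp_rot: [-1.293, -0.021, -1.536]
contact_force: [-0.1, 0.0, 0.7]
opening: 0.352
cur [ 385.2 -241.8  216. ] [-74.1  -1.2 -88. ] op 0.352 t 62.0 F [-0.1  0.   0.7]
tot turn deg [-0.92  1.06  0.96] shift cm [-27.    23.56  18.35] dist 402.6
row/10 [-0.09  0.11  0.1 ] [-2.697  2.364  1.829] mag 40.3 0.17
```

View pics/t53.png

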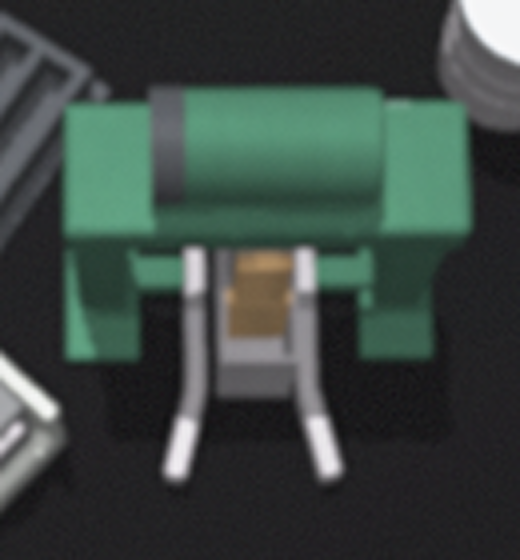

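View pics/s53.png

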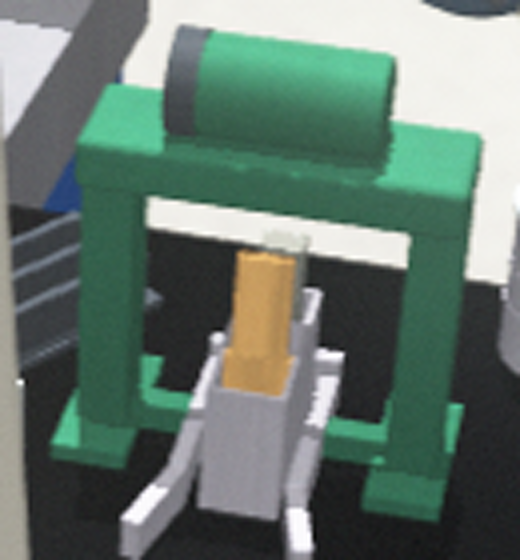

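```bash
python3 - <<'E'
from h import *
C=lambda x,y:(280+x/4,100+y/4)
print('rear bottom',onz('top',*C(255,395),0),'rear rim',onz('top',*C(255,361),95))
print('handle top c',onz('top',*C(264,262),170))
S=lambda x,y:(310+x/4,130+y/4)
print('rear bottom side',onz('side',*S(238,512),0), 'L',onz('side',*S(198,507),0),'R',onz('side',*S(280,518),0))
print('rear rim side',onz('side',*S(207,387),95),onz('side',*S(290,394),95))
print('handle top side', onz('side',*S(265,256),170))
S8=lambda x,y:(310+x/4,150+y/4)
print('stop bottom front', onz('side',*S8(230,308),0),onz('side',*S8(310,325),0))
for z in (30,40): print('stop top edge',z, onz('side',*S8(240,262),z),onz('side',*S8(343,276),z))
s=cv2.imread('pics/side1.png'); crop(s,330,190,90,90,6,'s1b.png')
E
```

```text
rear bottom [615.428392    28.15658507   0.        ] rear rim [615.50100791  33.19619739  95.        ]
handle top c [660.16013385  31.88002988 170.        ]
rear bottom side [617.06014385  28.7289382    0.        ] L [6.14533613e+02 5.49172480e+01 1.13686838e-13] R [618.92387425   1.19289397   0.        ]
rear rim side [615.70921005  54.01142296  95.        ] [623.76122451   2.34191973  95.        ]
handle top side [659.857835    31.15275918 170.        ]
stop bottom front [753.11461749  65.35399332   0.        ] [749.56893133   7.8250003    0.        ]
stop top edge 30 [767.23287211  63.17939957  30.        ] [771.54906401  -8.61111853  30.        ]
stop top edge 40 [752.51794339  60.43775859  40.        ] [756.78884443 -10.59944383  40.        ]
```

View pics/s1b.png

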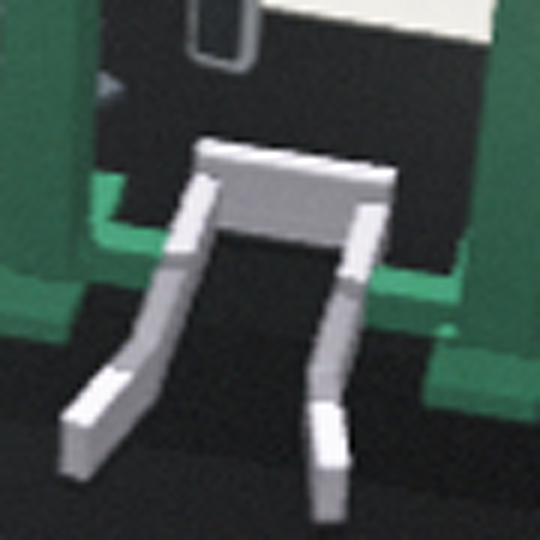

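```bash
python3 - <<'E'
from h import *
for q in [(217,232),(281,239),(345,247)]: print(onz('side',330+q[0]/6,190+q[1]/6,0).round(1))
f=cams.grab_frame('top'); cv2.imwrite('pics/top54.png',f)
s=cams.grab_frame('side'); cv2.imwrite('pics/side54.png',s)
a=cv2.resize(f[140:300,150:310],None,fx=2.4,fy=2.4); b=cv2.resize(s[160:320,150:310],None,fx=2.4,fy=2.4)
cv2.imwrite('pics/rack54.png',np.hstack([a,b]))
print(state()[2]['contact_force'])
E
```

```text
[744.1  67.1  -0. ]
[747.4  37.5   0. ]
[750.    7.9   0. ]
[ 0.28097486 -0.44080857  0.14253274]
```

View pics/rack54.png

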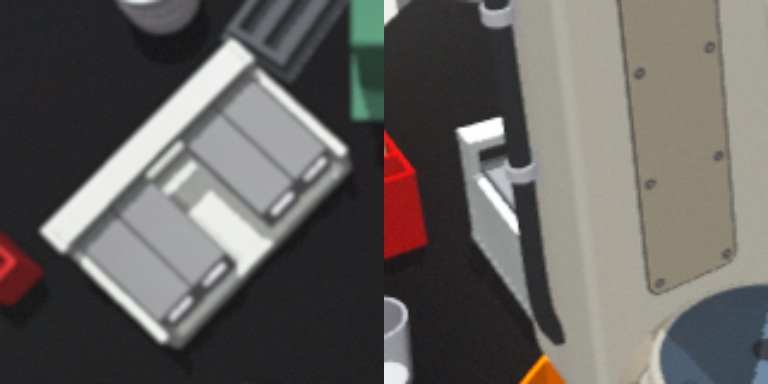

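View pics/side54.png

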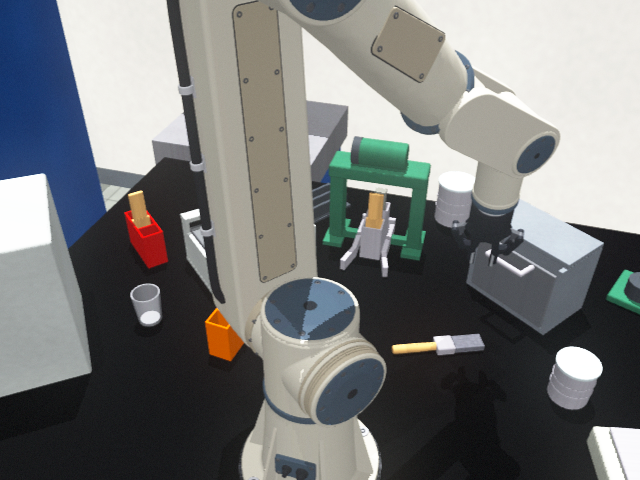

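```bash
python3 - <<'E'
from h import *
print(state()[2]['contact_force'].round(2),state()[2]['clock'])
order.sign_off()
E
```

```text
[ 0.28 -0.44  0.14] 62.1833
the job is handed in; nothing more can be done
```

I did the whole job and handed it in at 62 s. I tipped the caddy about 0.27 rad out of the middle place, lifted it over the lip and stood it in front of the frame. Two bars were in the bin (the third socket was empty). I lowered both upright into the +44 and +3 cells, shut the bin by pushing on its handle, and pushed the caddy home until it stopped at about 31 N.

**Last checks:**
- **Caddy:** its rear face is at x ≈ 616 mm. That puts its front at about 749 mm, against a back stop measured at 747–751 mm. It stands upright between the guides, and both bars were seen standing in it before the push. Afterwards I could only see one bar top behind the handle, because the crosshead hides the rest.
- **Bin:** its handle matches the starting picture, so it is shut. The four cases still stand in the rack, and the arm is clear with no contact force.

**What disagreed or was odd:**
- **Fingertips:** they appeared about 11 mm behind the reported TCP, not ahead of it. My first try at the bin handle therefore closed on nothing, and I redid it deeper.
- **Bin tilt:** the bin came out to roughly 0.5 rad rather than 0.58, which was enough to draw the bars.
- **Frame position:** the crosshead edge puts the frame origin near x = 694 mm, but the flare tips and back stop put it at 681–684 mm. I relied on the stop contact.
- **Second bar:** one descent drifted about 12 mm sideways with no contact reading. I backed up and repeated it.
- **Closing push:** it reached about 78 N at the wrist. I believe the fingers were what touched, but I could not confirm that against the 40 N limit on the gripper's body.

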